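# Slide the tray out of its parking bay and stack it on the lower frame

## Robot

A 7-joint arm with a two-finger parallel gripper is mounted at the origin on a cart in front of the work surface, level with it; the furniture and walls round the work are solid. World frame = base frame: x ahead of the robot, y to its left, z up, the work surface at z = 0. Lengths are in mm, angles in rad, forces in N, time in s.
With the tool pointing down it reaches from about 400 to 750 mm from the base axis. Payload 19.5 kg.
Tool frame: the origin (TCP) lies between the finger pads; the fingertips stand 8 mm ahead of it and the grasp point (between the pads) lies 11 mm behind it (robot.tip_reach is the distance from the TCP to the fingertips, in mm); z points along the fingers, x is the direction in which the jaws open and shut, and the axes are right-handed (so a half turn about z gives the same grasp; the last joint's range is limited). The gripper opens to 85 mm and grips with 20 to 120 N. Pads are 22 mm wide; open, the fingers measure 114 mm over their backs; the gripper's body (76 mm by 85 mm) begins 54 mm behind the grasp point. The pads swing forward as they close: fully open they stand 13 mm farther back than shut.
Start: joints at [1.298, 0.707, -0.028, 1.485, 0.022, 0.951, -0.075], TCP at [131.53, -559.728, 239.268] pointing down, gripper open.
Joint ranges: [-2.71, 2.71], [-0.32, 2.16], [-1.57, 1.52], [0, 2.45], [-1.46, 4.6], [0, 2.02], [-2.83, 2.83]. Speed limits (rad/s): [1.89, 1.89, 2.57, 2.57, 3.01, 3.01, 3.01].

## Interface

Orientations are given as a unit quaternion [x, y, z, w].
In Python, from plant import robot gives the robot as it stands.
- The arm moves only by the tool arm_command, never from a script. Its argument "steps" is a list of rows, each a list of 3 entries, a list of its own where there are three numbers: the turn, a rotation vector about the world's x, y, z in degrees, then the shift along the world's x, y, z in cm, then the opening, from 0 (shut) to 1 (fully open). A call has 1 to 5 rows; each row shifts and turns the commanded pose from where the row before left it; what a row does not reach is not made up. A row lasts 1/12 s, in which the tool goes at most 41.7 mm and 7.16 degrees, less where a joint would pass 70% of its speed; a pose out of reach is approached as far as the arm can. A call is refused whole if a number of a shift passes 4.17 or a number of a turn 7.16, either way. A call with a gripper value outside its range is refused whole. The fingers move at their own pace and stop on an object; "squeeze" is the grip in N (left out, the last holds). Time passes only in rows, so rows that do not move let the fingers close. It gives the time, the measured TCP pose, the force and the opening at its end, in the units of the state.
- robot.read_state(): the state, without advancing time (a new reading comes with each control period).
- robot.grab_frame(name): name is "scene" or "top"; returns a dict with "color" (420x560x3 uint8, red, green, blue), "mtx" (3x3 intrinsics, pixels), "cam_to_world" (4x4, takes a point from camera to world coordinates). Camera axes: x right, y down, z forward; pixel columns grow to the right and rows downward; lengths in mm; the calibration is good to about 2 mm. A picture is of the moment at which its call begins. There is no depth.
- robot.sign_off(): hands the job in, once; it reports no verdict.
The state is a dict: "t": time; "joints": joint angles; "qvel": joint speeds; "effort": joint torques, N m; "tool_pos": TCP position; "eef_rot": TCP orientation; "ft_force": force on the tool from outside, world axes, zero at the start; "moment": the same for the moment, N m; "finger_gap": finger opening in mm.
Only numpy, scipy, OpenCV 4.12 (cv2) and the standard library are available. Lean on these libraries where they do the work, as an engineer would, in place of code of your own. Each camera call takes 0.05 s, during which the arm holds its last target.

## Task

The small metal tray with the wooden bar handle is parked in the grey bay, under its shelf, with its two rear corners beneath the bay's steel clips. Slide it forward along the bench, straight out of the bay, until it is clear of the clips, then lift it and lower it (do not drop it) onto the low dark frame so that its four foot pins all sit fully down in the frame's four corner sockets. Leave the frame about where it stands and do not disturb the steel block and the round dish beside it.

Things in the scene. Friction and masses are not known exactly. Their poses are not given: they have to be found in the camera images.
- tray_center (a point): Centre of the loose aluminium tray (about 350 g), half-way up, z up. 76 (x) x 110 (y) x 82 mm high; its 12 mm round foot pins (x +-28, y +-44 mm) are 20 mm long with tapered tips that end 41 mm below this point. Deck top 15 mm, top of the low rim 1 mm below this point. Centre of mass under the handle's middle. Starts with its axes within 0.04 rad of the bay's.
- tray_handle (a point): Middle of the tray's handle, 35 mm above the tray's centre: a wooden bar 72 mm long along x, 12 mm wide (y) and 12 mm high, with 44 mm free beneath it down to the deck; its two uprights stand 53 mm apart (inside). Axes as the tray's.
- bay: Fixed grey sheet-metal parking bay, open to its -x; the tray comes out along -x. Origin on the bench under the parked tray's centre (within 7 mm); x into the bay, z up. Low back stop at x +48 mm; low cheeks (54 mm high) from x +9 to +51 mm, inner faces at y +-63 mm; two posts at their rear carry a shelf board.
- bay_clips (a point): Point mid-way between the free front edges of the bay's two steel clips, at their underside, 44 mm above the bench (12 mm behind the bay's origin; axes as the bay's). Each clip is 4 mm thick, reaches inward to y +-45 mm and lies over a rear corner of the parked tray: the tray is clear once its centre is 39 mm in front of this point.
- shelf_edge (a point): Middle of the lower front edge of the bay's wooden shelf board: 25 mm in front of the bay's origin, 215 mm above the bench; axes as the bay's. Board 12 mm thick, 150 mm wide, 77 mm deep, a tin and a spool fixed on it. It covers the parked tray's handle, so the gripper must lean about 30 degrees, pointing in and down under the edge, to take the handle.
- lower_frame: Low dark steel frame, 0.9 kg, loose on the bench in front of the bay, 84 (x) x 114 mm (y). Origin at the centre of its underside, z up. Corner sockets at x +-28, y +-44 mm: square, 17 mm inside, floor 32 mm up, upright walls to 43 mm, then flared to a mouth about 28 mm wide at 49 mm. Tray x lies along frame x, either way round.
- frame_seat (a point): Point fixed to the lower frame, 73 mm above its origin: the tray's centre is here when the tray is fully seated. Axes as the frame's.
- block: Loose steel bench block 63 x 63 x 20 mm, a bystander; origin at the centre of its underside.
- dish: Loose round glazed dish, 76 mm in diameter, 27 mm high, a bystander; origin at the centre of its underside.

How it is judged:
By the outcome, as a careful person would: the job done as asked, in the order asked, and still so for the second after the job is handed in, with the robot touching nothing.
It also fails if it takes over 48 s, if anything falls off the work surface, if the arm or the gripper's body presses on something with over 40 N, if the wrist force passes 120 N, or if a joint passes its speed limit or range.

## Working session

There is one attempt and no reset: what is moved stays moved. The work goes in short steps, Python scripts to look and compute and a tool call to move; the robot and the scene stay as the last step left them, time stands still between calls to the robot, and variables do not carry over. Pictures are saved under pics/ and viewed, and the job is handed in when it is done.

Besides the shell and the picture viewer there is one more tool, called after ">>>" as name(argument=value, ...), one argument or row to a line, values as JSON. arm_command: Moves the arm, as the interface text tells. Its arguments: {"type":"object","properties":{"steps":{"type":"array","items":{"type":"array"}},"squeeze":{"type":"number"}},"required":["steps"]}

```bash
ls; mkdir -p pics
python3 - <<'E'
from plant import robot
import cv2,numpy as np,pickle
print(robot.read_state())
for n in("scene","top"):
    f=robot.grab_frame(n); cv2.imwrite(f"pics/{n}0.png",f["color"][:,:,::-1]); pickle.dump(f,open(f"{n}0.pkl","wb"))
    print(n,f["mtx"].tolist(),np.round(f["cam_to_world"],4).tolist())
E
```

```text
pics
{'t': 0.0, 'joints': array([ 1.29828949,  0.70710334, -0.02760851,  1.48498948,  0.02197912,
        0.95089369, -0.07551283]), 'qvel': array([-1.91617481e-03, -3.57670150e-05, -9.18153347e-04,  1.16633782e-03,
        1.22526339e-03, -2.77295009e-04, -1.04051047e-03]), 'effort': array([ 1.57570961e-03, -8.83221817e+01,  1.23612050e+00, -2.36164498e+01,
        1.70730724e-02,  6.60083868e-03,  4.68392250e-05]), 'tool_pos': array([ 131.48174374, -559.50764788,  238.82957128]), 'eef_rot': array([ 7.83815035e-01, -6.20994116e-01, -4.35205694e-04, -3.29827477e-04]), 'ft_force': array([-1.09829954,  0.34252422, -0.89582515]), 'moment': array([ 0.00853262, -0.00930228,  0.0215652 ]), 'finger_gap': 85.08593140696131}
scene [[490.61844630387327, 0.0, 270.71680412020555], [0.0, 490.61844630387327, 209.9418899419921], [0.0, 0.0, 1.0]] [[-0.7472, -0.3757, 0.5482, 118.7528], [-0.6644, 0.4393, -0.6046, 486.7359], [-0.0136, -0.816, -0.5779, 625.6596], [0.0, 0.0, 0.0, 1.0]]
top [[477.7094057818524, 0.0, 278.36982815811007], [0.0, 477.7094057818524, 201.87605872841448], [0.0, 0.0, 1.0]] [[-0.1431, -0.9372, 0.318, 323.8342], [-0.9897, 0.1365, -0.043, -7.946], [-0.0031, -0.3208, -0.9471, 973.2065], [0.0, 0.0, 0.0, 1.0]]
```

View pics/scene0.png

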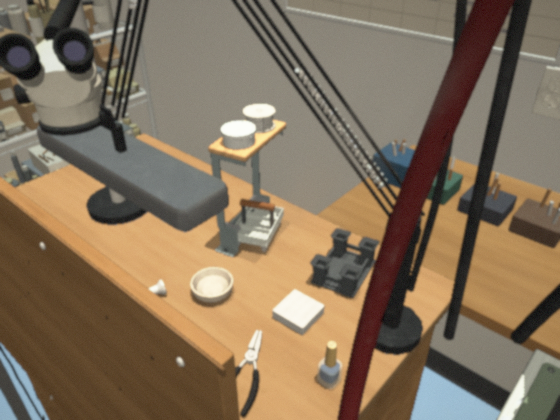

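View pics/top0.png

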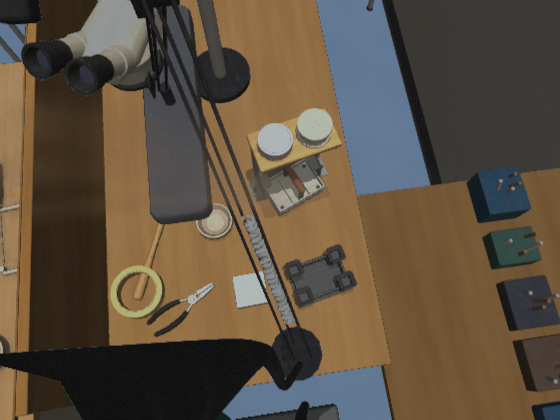

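```bash
cat > h.py <<'E'
import numpy as np,cv2,pickle
def load(n): return pickle.load(open(n+".pkl","rb"))
def ray(f,u,v):
    M=f["cam_to_world"];d=M[:3,:3]@np.linalg.inv(f["mtx"])@np.array([u,v,1.]);return M[:3,3],d
def plane(f,u,v,z):
    o,d=ray(f,u,v);return o+d*(z-o[2])/d[2]
def two(f1,p1,f2,p2):
    o1,d1=ray(f1,*p1);o2,d2=ray(f2,*p2);d1=d1/np.linalg.norm(d1);d2=d2/np.linalg.norm(d2)
    t=np.linalg.lstsq(np.c_[d1,-d2],o2-o1,rcond=None)[0]
    a=o1+d1*t[0];b=o2+d2*t[1];return (a+b)/2,np.linalg.norm(a-b)
def proj(f,p):
    M=np.linalg.inv(f["cam_to_world"]);q=M[:3,:3]@np.asarray(p,float)+M[:3,3];q=f["mtx"]@q;return q[:2]/q[2]
def crop(f,x0,y0,x1,y1,k,name):
    im=f["color"][y0:y1,x0:x1,::-1];im=cv2.resize(im,None,fx=k,fy=k,interpolation=cv2.INTER_CUBIC)
    im=np.clip(im.astype(float)*1.5,0,255).astype(np.uint8)
    for u in range((x0+9)//10*10,x1,10):
        cv2.line(im,((u-x0)*k,0),((u-x0)*k,4 if u%50 else 14),(0,0,255),1)
        if u%20==0: cv2.putText(im,str(u),((u-x0)*k,20),0,.35,(0,0,255),1)
    for v in range((y0+9)//10*10,y1,10):
        cv2.line(im,(0,(v-y0)*k),(6,(v-y0)*k),(0,0,255),1)
        if v%20==0: cv2.putText(im,str(v),(8,(v-y0)*k),0,.35,(0,0,255),1)
    cv2.imwrite("pics/"+name+".png",im)
E
python3 - <<'E'
from h import *
t=load("top0");s=load("scene0")
crop(t,230,100,370,210,5,"tc1");crop(t,220,200,370,310,5,"tc2")
crop(s,190,90,330,210,5,"sc1a");crop(s,200,160,330,260,6,"sc1");crop(s,260,215,400,335,5,"sc2")
for n,u,v in [("post",297,350),("dish",214,222),("block",255,289),("frame",320,276),("tray",295,187),("post2",222,75)]: print(n,plane(t,u,v,40 if n=="tray" else 10))
E
```

```text
post [343.8739185  -44.06124974  10.        ]
dish [622.5250431   88.48972085  10.        ]
block [471.39197442  21.11621202  10.        ]
frame [ 478.4540835  -112.30687128   10.        ]
tray [664.53527282 -89.27194697  40.        ]
post2 [976.49690216  34.04614159  10.        ]
```

View pics/tc1.png

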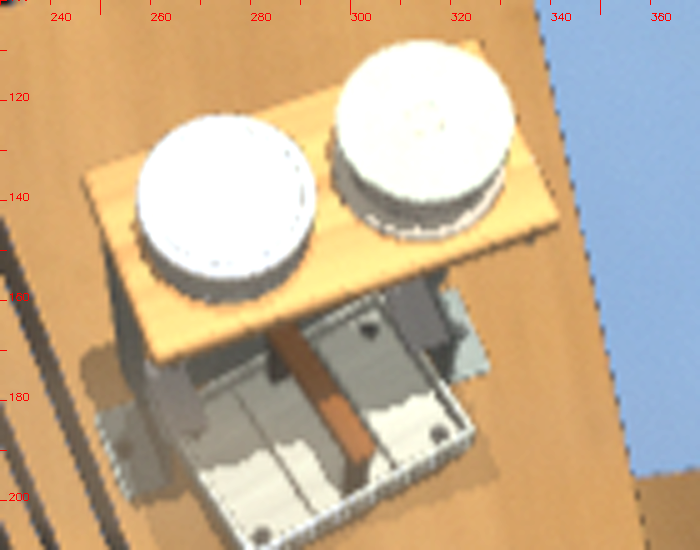

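View pics/tc2.png

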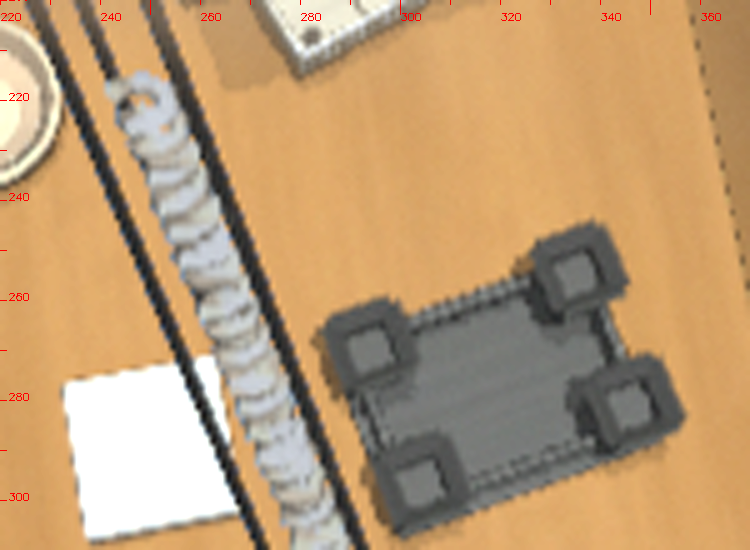

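View pics/sc1.png

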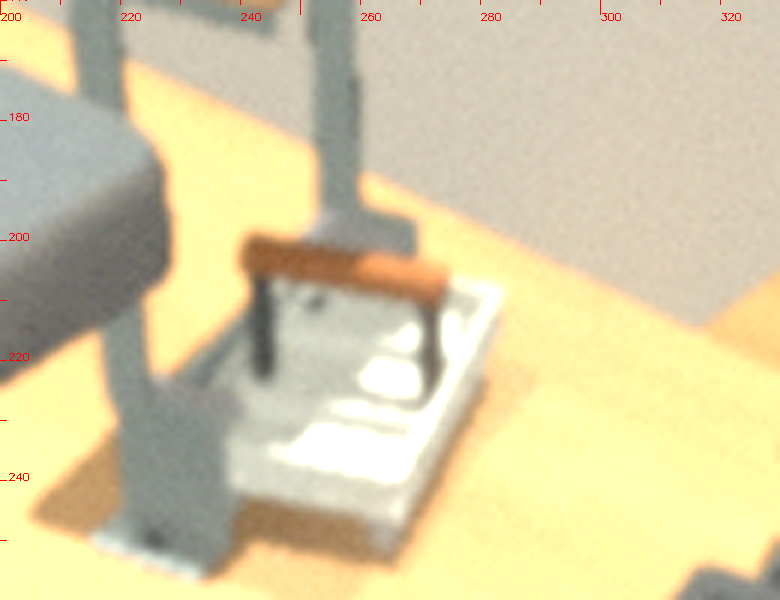

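View pics/sc2.png

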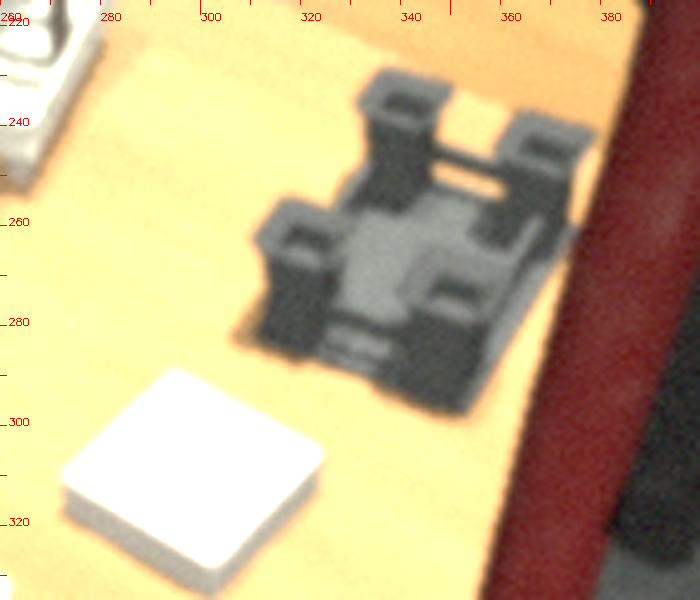

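View pics/sc1a.png

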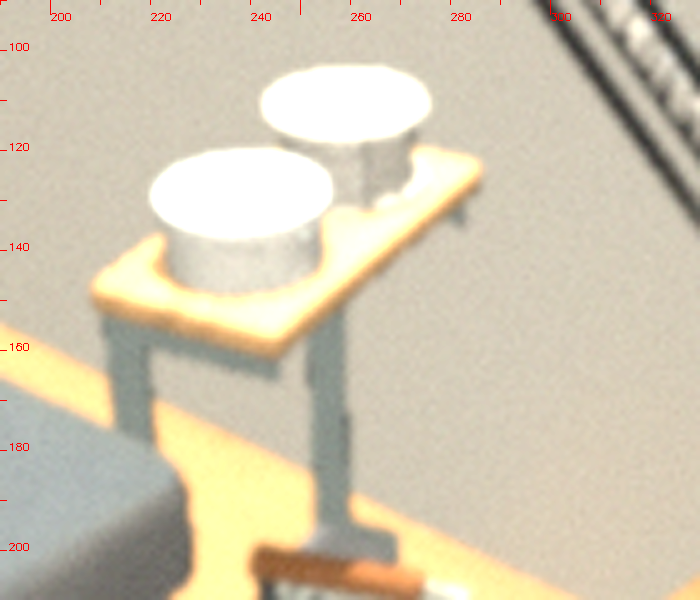

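Run:
```python
from h import *
t=load("top0");s=load("scene0")
print("tcp",proj(t,[131,-560,240]),proj(s,[131,-560,240]),"base",proj(t,[0,0,300]),proj(s,[0,0,300]))
print("spring",two(t,(243,217),s,(297,72)))
print("beam corner",two(t,(209,215),s,(225,190)), two(t,(152,218),s,(180,220)))
print("lamp-post base",two(t,(297,355),s,(395,330)))
print("handle front top",two(t,(302.5,188),s,(272,204)), "back",two(t,(286,166.5),s,(242,201)))
for z in (76,82): print("front end",plane(t,302.5,188,z),plane(s,272,204,z))
print("shelf front corners L",two(t,(260,172.5),s,(244,161)),"R",two(t,(341,145),s,(285,125)))
```

```text
tcp [697.46421143 449.6043395 ] [664.14936681 124.77001217] base [314.64275505 667.3280505 ] [760.39786427 323.42184252]
spring (array([500.03531683,  12.4349623 , 408.79373084]), np.float64(0.14867880999316582))
beam corner (array([572.72326936,  77.05468789, 229.91874425]), np.float64(12.450984528397555)) (array([577.45484438, 166.88388497, 225.15027001]), np.float64(0.5899517675151172))
lamp-post base (array([333.31950942, -43.54454749,   2.4972236 ]), np.float64(3.4044335758959074))
handle front top (array([645.92956912, -99.77244323,  81.14758994]), np.float64(1.4708748177266395)) back (array([699.80905408, -73.41815434,  77.36351412]), np.float64(5.2362709416257225))
front end [ 647.11523062 -100.66440505   76.        ] [ 651.69867066 -105.12931194   76.        ]
front end [ 644.95331346 -100.04435807   82.        ] [645.88111594 -98.66860242  82.        ]
shelf front corners L (array([635.18491331, -18.59008489, 216.53590365]), np.float64(0.8008236256690172)) R (array([ 665.94955552, -163.64718299,  219.75575624]), np.float64(3.7454854452810245))
```

Run:
```python
from h import *
t=load("top0");s=load("scene0")
crop(s,220,0,500,360,2,"s_lamp");crop(t,100,0,360,400,2,"t_lamp")
import cv2
for n,f in(("pics/s_lamp.png",s),):
    im=cv2.imread(n);cv2.imwrite(n,np.clip(255*(im/255.)**.5,0,255).astype(np.uint8))
im=cv2.imread("pics/t_lamp.png");cv2.imwrite("pics/t_lamp.png",np.clip(255*(im/255.)**.5,0,255)[:,:].astype(np.uint8)[:600])
im=np.clip(255*(t["color"][250:,:,::-1]/255.)**.4,0,255).astype(np.uint8);cv2.imwrite("pics/t_bot.png",im)
```

```text
(no output)
```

View pics/s_lamp.png

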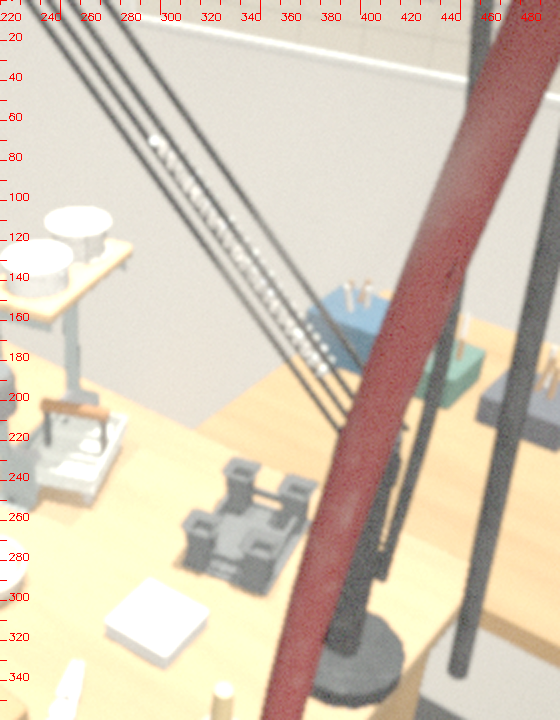

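View pics/t_lamp.png

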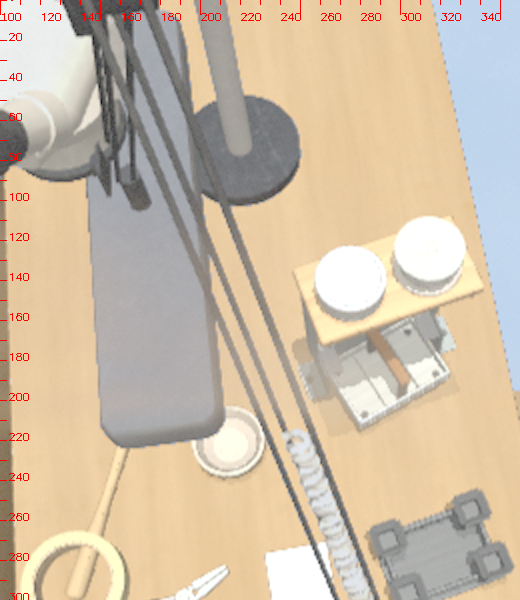

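View pics/t_bot.png

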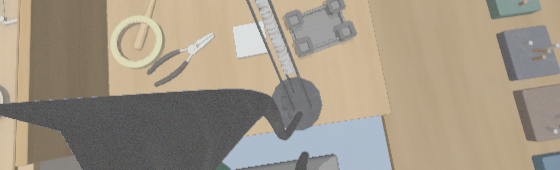

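Run:
```python
from h import *
t=load("top0");s=load("scene0")
for z in (300,500,700,800,900): print(z,proj(t,[0,0,z]),proj(s,[0,0,z]),proj(t,[58,-253,z]),proj(s,[58,-253,z]))
print("spring low",two(t,(292,325),s,(380,187)), two(t,(282,300),s,(363,163)))
# left rod: top and scene lines; intersect planes
# top rods: pts
def pl(f,a,b):
    o,d1=ray(f,*a);_,d2=ray(f,*b);n=np.cross(d1,d2);n/=np.linalg.norm(n);return n,n@o
def line(ta,tb,sa,sb):
    n1,c1=pl(t,ta,tb);n2,c2=pl(s,sa,sb);d=np.cross(n1,n2);d/=np.linalg.norm(d)
    p=np.linalg.lstsq(np.array([n1,n2,d]),np.array([c1,c2,0]),rcond=None)[0];return p,d
def hit(p,d,f,u):
    pass
# right rod in top (150,0)->(290,310 ) ; scene: nearest left rod (232,0)->(390,215)
p,d=line((205,98),(285,290),(232,0),(390,215))
for x in (350,400,500,600,700,800):
    print("R?",p+d*(x-p[0])/d[0])
p,d=line((248,217),(290,320),(297,72),(380,187))
for x in (350,400,500,600,700,800):
    print("S",p+d*(x-p[0])/d[0])
p,d=line((205,98),(285,290),(272,0),(400,190))
for x in (350,400,500,600,700,800):
    print("R2?",p+d*(x-p[0])/d[0])
```

```text
300 [314.64275505 667.3280505 ] [760.39786427 323.42184252] [517.95390221 567.77449435] [711.80290782 180.29017681]
500 [333.70005956 834.09619179] [943.4913095  101.57774843] [638.4399602  671.08107844] [813.82813986   8.68590775]
700 [ 399.2022745  1407.29806457] [1353.85509534 -395.63711475] [1005.97659798  986.2125983 ] [ 979.4244535  -269.84356769]
800 [ 585.16717555 3034.65417224] [1836.00060584 -979.82588166] [1769.58267717 1640.94009911] [1108.05522921 -486.19779501]
900 [ -265.69993588 -4411.17986847] [ 3106.94611546 -2519.75951974] [-28502.50227883 -24314.80733107] [1294.89524101 -800.45871866]
spring low (array([379.01550092, -30.18172723, 264.28845548]), np.float64(11.940761755571577)) (array([408.94481429, -22.08778685, 294.76064551]), np.float64(4.040691459665482))
R? [350.         -54.56723457 184.58684709]
R? [400.         -37.67802033 245.90400261]
R? [500.          -3.89959186 368.53831366]
R? [600.          29.87883662 491.1726247 ]
R? [700.          63.6572651  613.80693574]
R? [800.          97.43569357 736.44124678]
S [350.         -41.07405376 219.87941391]
S [400.         -25.31956449 280.48810012]
S [500.           6.18941405 401.70547252]
S [600.          37.69839259 522.92284493]
S [700.          69.20737113 644.14021734]
S [800.         100.71634967 765.35758975]
R2? [350.         -50.71964745 241.52462205]
R2? [400.         -33.54521103 307.06258304]
R2? [500.           0.80366183 438.13850503]
R2? [600.          35.15253468 569.21442701]
R2? [700.          69.50140753 700.29034899]
R2? [800.         103.85028038 831.36627097]
```

Run:
```python
from h import *
t=load("top0");s=load("scene0")
crop(t,255,155,335,225,9,"tc3");crop(s,225,185,300,265,9,"sc3")
crop(t,280,240,360,312,9,"tc4");crop(s,305,220,385,300,9,"sc4")
```

```text
(no output)
```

View pics/tc3.png

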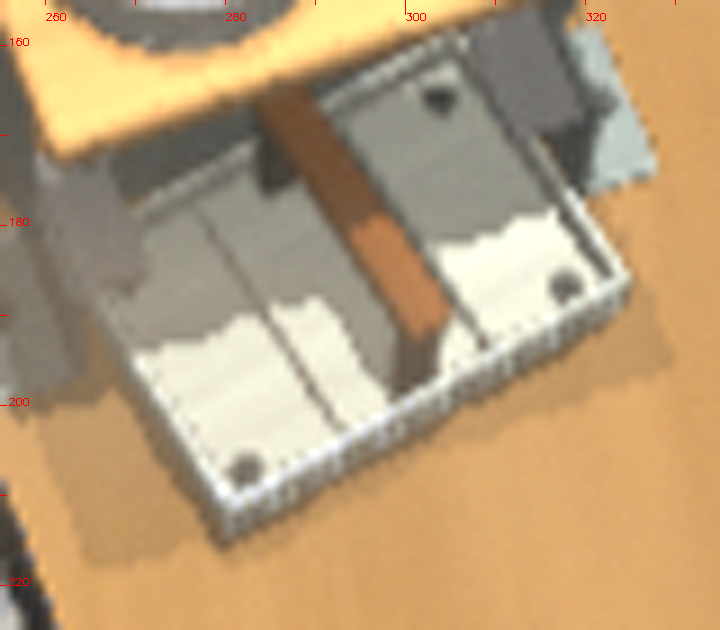

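View pics/sc3.png

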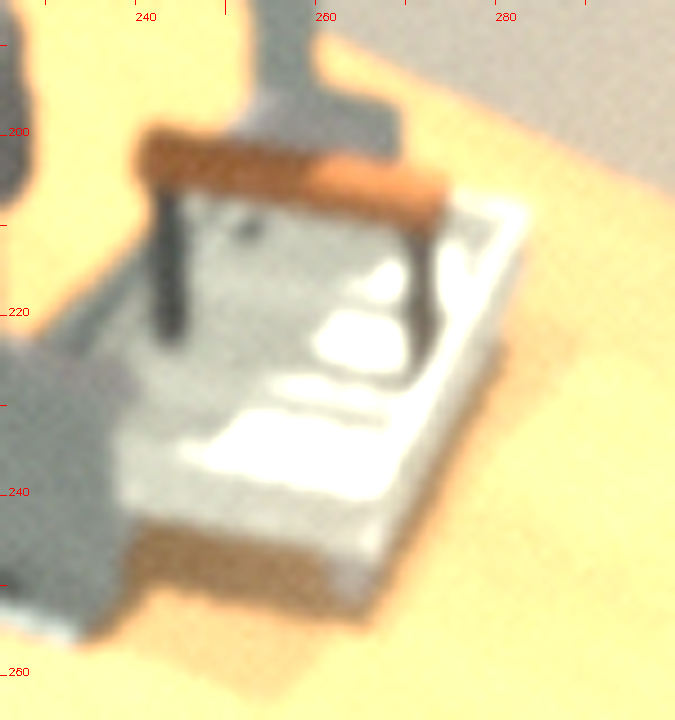

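View pics/tc4.png

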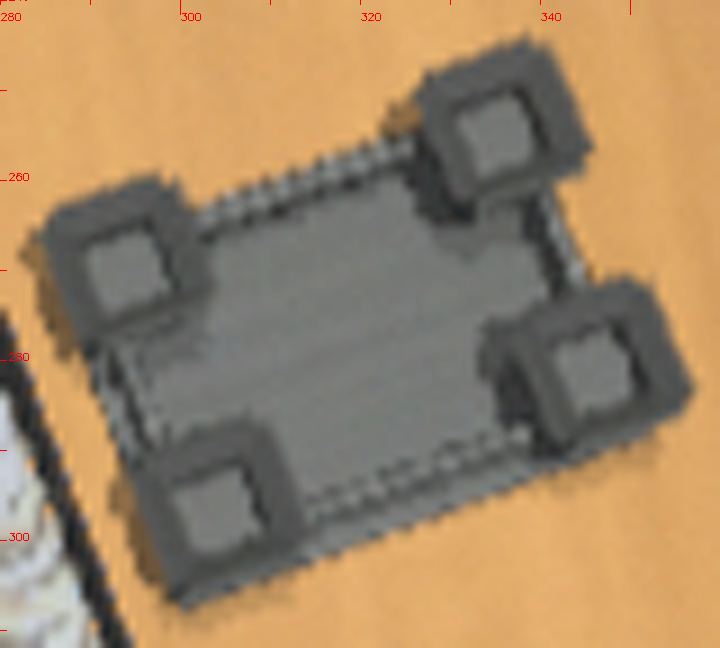

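View pics/sc4.png

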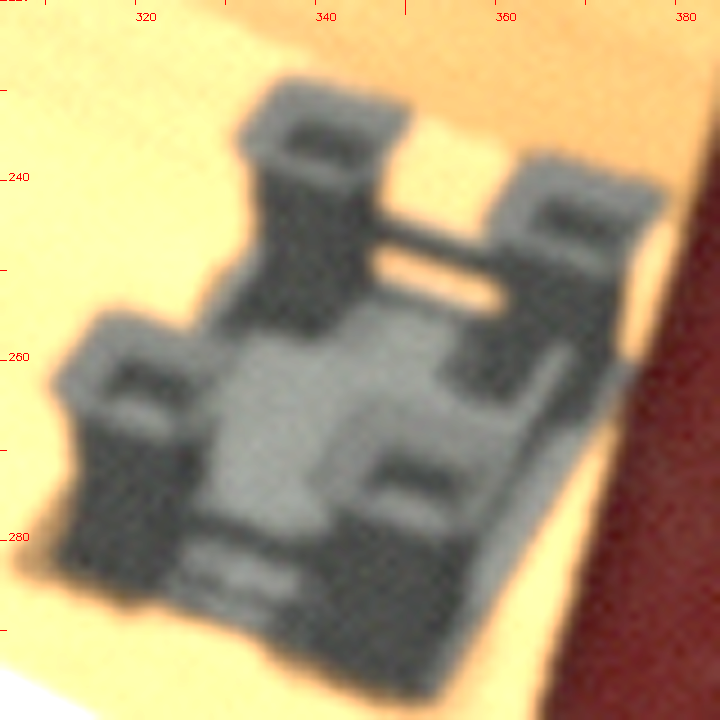

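Run:
```python
from h import *
t=load("top0");s=load("scene0")
FL,FR,RR=[plane(t,*p,40) for p in((279.3,211.3),(324.5,186),(305,159.2))]
print("T",FL,FR,RR,np.linalg.norm(FL-FR),np.linalg.norm(FR-RR))
print(two(t,(279.3,211.3),s,(266,243)),two(t,(324.5,186),s,(283.5,208)))
y=(FL-FR)/np.linalg.norm(FL-FR);print("yaw",np.degrees(np.arctan2(-y[0],y[1])))
x=np.array([y[1],-y[0],0]);print("centre",(FL+FR)/2+38*x)
S=[np.array(p) for p in((294.2,269.8),(335.3,255),(346.3,281.1),(304.1,296.3))]
for z in (32,43):
    P=[plane(t,*p,z) for p in S];print(z,sum(P)/4,[np.linalg.norm(P[i]-P[(i+1)%4]).round(1) for i in range(4)])
# y dir: A-B , D-C ; x: A-D
y=(P[0]-P[1]+P[3]-P[2]);print("yaw y",np.degrees(np.arctan2(-y[0],y[1])));xx=P[0]-P[3]+P[1]-P[2];print("yaw x",np.degrees(np.arctan2(xx[1],xx[0])))
# scene sockets
Q=[(319.5,262.5),(340.5,235.8),(368,244),(351,272.5)]
for a,b in zip(S,Q): print(two(t,a,s,b), plane(s,*b,43))
# handle
for a in [((302.5,189),(273,205)),((287,166.5),(242,201.5))]: print("h",two(t,a[0],s,a[1]))
a=plane(t,302.5,189.5,82);b=plane(t,287,166.5,82);print(a,b,np.degrees(np.arctan2(*(b-a)[[1,0]])))
L,R=plane(t,260,172.5,222),plane(t,341,145,222);print("shelf",L,R,np.degrees(np.arctan2(*(L-R)[[0,1]])))
```

```text
T [616.67947745 -49.2569411   40.        ] [ 657.86256502 -150.48340434   40.        ] [ 723.80073417 -120.0347644    40.        ] 109.28331786081353 72.62893242149775
(array([619.88687277, -50.06755902,  28.12967063]), np.float64(1.146829848328952)) (array([ 659.19724868, -150.29123554,   38.52897476]), np.float64(1.769376423074833))
yaw 22.13851315263217
centre [672.4694914  -85.54998773  40.        ]
32 [ 476.09383006 -110.18805843   32.        ] [np.float64(87.9), np.float64(55.9), np.float64(88.7), np.float64(55.3)]
43 [ 474.31435261 -108.99314298   43.        ] [np.float64(86.9), np.float64(55.2), np.float64(87.6), np.float64(54.7)]
yaw y 11.437311950962082
yaw x 11.975866851678097
(array([495.06735243, -59.43316062,  42.84608214]), np.float64(5.777898189484297)) [497.74134958 -58.29698198  43.        ]
(array([ 511.22698096, -144.93355358,   44.14273264]), np.float64(3.3629036362927582)) [ 513.61596156 -145.61598817   43.        ]
(array([ 457.35264718, -156.45725065,   45.60244478]), np.float64(3.780314077298289)) [ 460.65408524 -158.6634942    43.        ]
(array([439.11092006, -71.37533698,  44.93684932]), np.float64(1.0247514320640285)) [440.6643448  -73.05507249  43.        ]
h (array([643.91327975, -99.78535285,  79.82141185]), np.float64(0.5990729608120671))
h (array([701.25106698, -75.39248788,  74.31904183]), np.float64(6.267037029838951))
[641.81555146 -99.53874835  82.        ] [695.20055286 -76.43136887  82.        ] 23.40508598663802
shelf [632.57594218 -18.72766012 222.        ] [ 663.19843818 -164.06342301  222.        ] -11.898281392768345
```

>>> arm_command(
  steps=[
    [[0, 0, 4.5], [2.8, 2.6, 0.3], 0.6],
    [[0, 0, 4.6], [2.9, 2.7, 0.3], 0.6],
    [[0, 0, 0], [2.9, 2.7, 0.3], 0.6],
    [[0, 0, 0], [2.9, 2.7, 0.3], 0.6],
    [[0, 0, 0], [2.9, 2.7, 0], 0.6],
  ],
)

```text
t: 0.52
tool_pos: [276.5, -424.3, 251.6]
eef_rot: [0.831, -0.557, 0.0, -0.0]
ft_force: [0.9, -1.8, -0.5]
finger_gap: 51.5
```

>>> arm_command(
  steps=[
    [[0, 0, 0], [2.9, 2.7, 0], 0.6],
    [[0, 0, 0], [2.9, 2.7, 0], 0.6],
    [[2, -4.8, 0], [2.8, 2.6, 0], 0.6],
    [[2, -4.8, 0], [2.8, 2.6, 0], 0.6],
    [[0, 0, 0], [0, 0, 0], 0.6],
  ],
)

```text
t: 0.93
tool_pos: [392.4, -315.7, 251.3]
eef_rot: [0.828, -0.553, 0.051, -0.079]
ft_force: [0.1, -0.7, 0.5]
finger_gap: 51.1
```

```bash
cat >> h.py <<'E'
from scipy.spatial.transform import Rotation as R
def pose(yaw,lean):
    y=np.radians(yaw);l=np.radians(lean);xh=np.array([np.cos(y),np.sin(y),0]);yh=np.array([-np.sin(y),np.cos(y),0])
    z=np.sin(l)*xh-np.cos(l)*np.array([0,0,1.]);x=-yh
    return R.from_matrix(np.c_[x,np.cross(z,x),z])
def delta(st,G,yaw,lean,back=0):
    """G grasp pt target"""
    Rt=pose(yaw,lean);z=Rt.as_matrix()[:,2];tcp=np.asarray(G,float)+(11-back)*z
    Rc=R.from_quat(st["eef_rot"]);dr=(Rt*Rc.inv()).as_rotvec(degrees=True)
    print("t %.2f shift cm"%st["t"],((tcp-st["tool_pos"])/10).round(2),"turn",dr.round(1),"force",st["ft_force"].round(1),"gap %.1f"%st["finger_gap"],"G",(st["tool_pos"]-11*Rc.as_matrix()[:,2]).round(1),"j",st["joints"].round(2))
E
python3 - <<'E'
from h import *
from plant import robot
delta(robot.read_state(),[669.8,-87.1,76],22.4,36,120)
E
```

```text
t 0.93 shift cm [21.82 20.42 -8.71] turn [  9.5 -23.3  -0.2] force [ 0.1 -0.7  0.5] gap 51.1 G [ 390.5 -316.5  262.1] j [ 0.81  0.56 -0.17  1.81 -0.12  0.7  -0.41]
```

>>> arm_command(
  steps=[
    [[1.9, -4.7, 0], [2.8, 2.4, 0], 0.6],
    [[1.9, -4.7, 0], [2.8, 2.4, 0], 0.6],
    [[1.9, -4.7, 0], [2.8, 2.4, 0], 0.6],
    [[1.9, -4.7, 0], [2.8, 2.4, 0], 0.6],
    [[1.9, -4.5, 0], [2.0, 2.0, 0], 0.6],
  ],
)

```text
t: 1.35
tool_pos: [523.0, -202.2, 252.0]
eef_rot: [0.791, -0.53, 0.171, -0.255]
ft_force: [2.7, 0.1, -0.9]
finger_gap: 51.3
```

```bash
cat > look.py <<'E'
import sys
from h import *
from plant import robot
tag=sys.argv[1]
for n in("scene","top"):
    f=robot.grab_frame(n);pickle.dump(f,open(n+tag+".pkl","wb"));
    im=np.clip(255*(f["color"][:,:,::-1]/255.)**.7,0,255).astype(np.uint8);cv2.imwrite("pics/"+n+tag+".png",im)
E
python3 look.py 1
python3 - <<'E'
from h import *
from plant import robot
delta(robot.read_state(),[669.8,-87.1,76],22.4,36,120)
E
```

```text
t 1.45 shift cm [ 8.85  8.99 -8.64] turn [-0.1 -0.3 -0.1] force [-0.5 -1.4 -0.3] gap 51.3 G [ 516.1 -203.9  259.5] j [ 0.94  0.66 -0.64  1.97 -0.46  0.21 -0.26]
```

View pics/scene1.png

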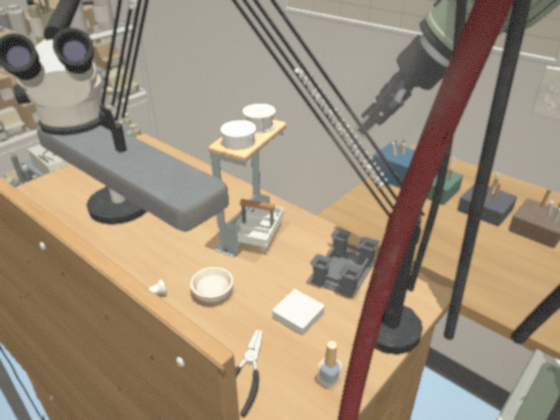

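View pics/top1.png

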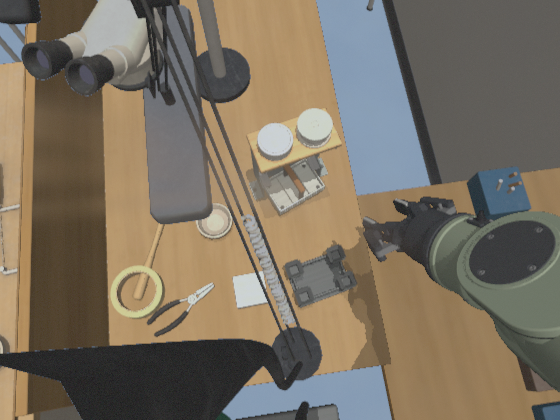

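>>> arm_command(
  steps=[
    [[0, 0, 0], [2.2, 2.2, -2.0], 0.6],
    [[0, 0, 0], [2.2, 2.2, -2.2], 0.6],
    [[0, 0, 0], [2.2, 2.2, -2.2], 0.6],
    [[0, 0, 0], [2.2, 2.3, -2.2], 0.6],
    [[0, 0, 0], [0, 0, 0], 0.6],
  ],
)

```text
t: 1.87
tool_pos: [616.8, -113.7, 168.3]
eef_rot: [0.795, -0.528, 0.161, -0.253]
ft_force: [0.7, 0.1, -0.6]
finger_gap: 51.0
```

```bash
python3 look.py 2
python3 - <<'E'
from h import *
from plant import robot
delta(robot.read_state(),[669.8,-87.1,76],22.4,36,120)
E
```

```text
t 1.97 shift cm [-0.39  0.67 -0.59] turn [-0.  -1.2 -0.3] force [-0.1 -1.1  0.7] gap 51.3 G [ 608.7 -120.8  179.1] j [ 0.62  0.83 -0.55  1.91 -0.56  0.   -0.29]
```

View pics/scene2.png

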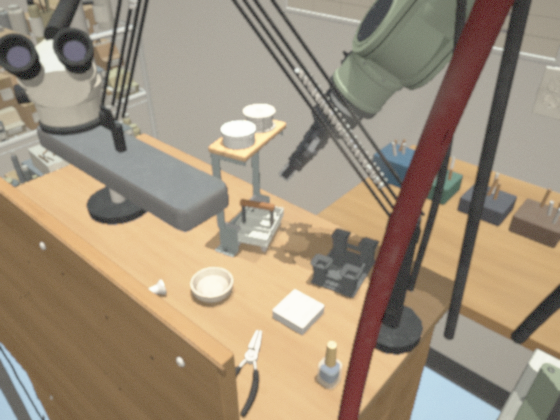

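View pics/top2.png

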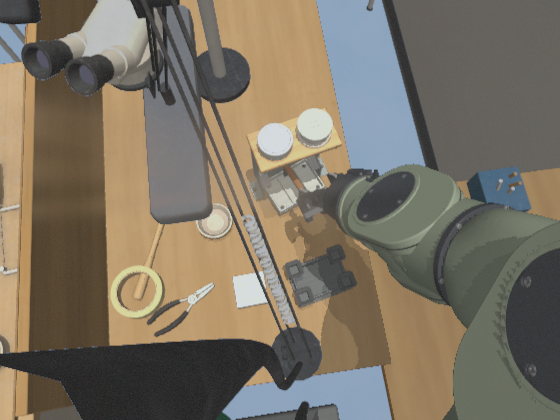

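>>> arm_command(
  steps=[
    [[-1.0, 3.5, 0], [-0.6, 0.3, -0.3], 0.6],
    [[0, 0, 0], [0, 0, 0], 0.6],
  ],
)

```text
t: 2.13
tool_pos: [608.1, -116.9, 168.7]
eef_rot: [0.8, -0.536, 0.144, -0.227]
ft_force: [1.3, 1.8, 1.5]
finger_gap: 51.3
```

Run:
```python
from h import *
from plant import robot
delta(robot.read_state(),[665.6,-88.7,77],22.4,31,90)
t=load("top2");crop(t,255,150,345,230,8,"tc5")
```

```text
t 2.13 shift cm [ 1.99  1.27 -2.4 ] turn [-0.8 -0.1 -0.1] force [1.3 1.8 1.5] gap 51.3 G [ 602.9 -119.2  178.1] j [ 0.53  0.8  -0.42  1.88 -0.58  0.09 -0.31]
```

View pics/tc5.png

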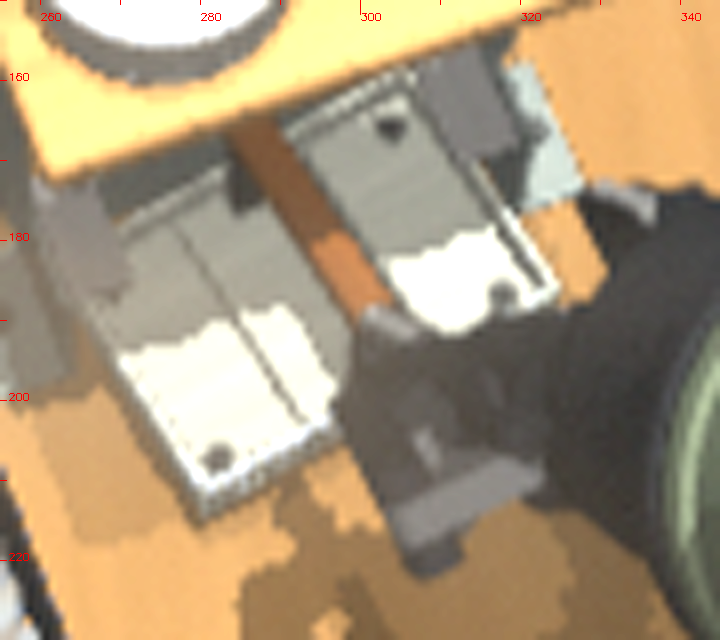

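Run:
```python
from h import *
from plant import robot
t=load("top2");s=load("scene2")
# pose at top2: G=608.7,-120.8,179.1 
Rm=pose(22.4,34.8).as_matrix();G=np.array([608.7,-120.8,179.1])
for f,n in((t,"top"),(s,"scene")):
    print(n,"G",proj(f,G).round(1),"tip",proj(f,G+19*Rm[:,2]).round(1),"jaw+",proj(f,G+30*Rm[:,0]+19*Rm[:,2]).round(1),"jaw-",proj(f,G-30*Rm[:,0]+19*Rm[:,2]).round(1),"back",proj(f,G-100*Rm[:,2]).round(1))
crop(s,250,100,370,220,6,"sc5")
f=robot.grab_frame("top");crop(f,255,140,375,240,6,"tc6")
```

```text
top G [319.8 186.3] tip [315.9 184.5] jaw+ [329.8 176.7] jaw- [301.8 192.5] back [343.1 197.1]
scene G [294.7 162.4] tip [288.9 168.9] jaw+ [293.7 161.2] jaw- [283.9 177. ] back [327.7 125.3]
```

View pics/sc5.png

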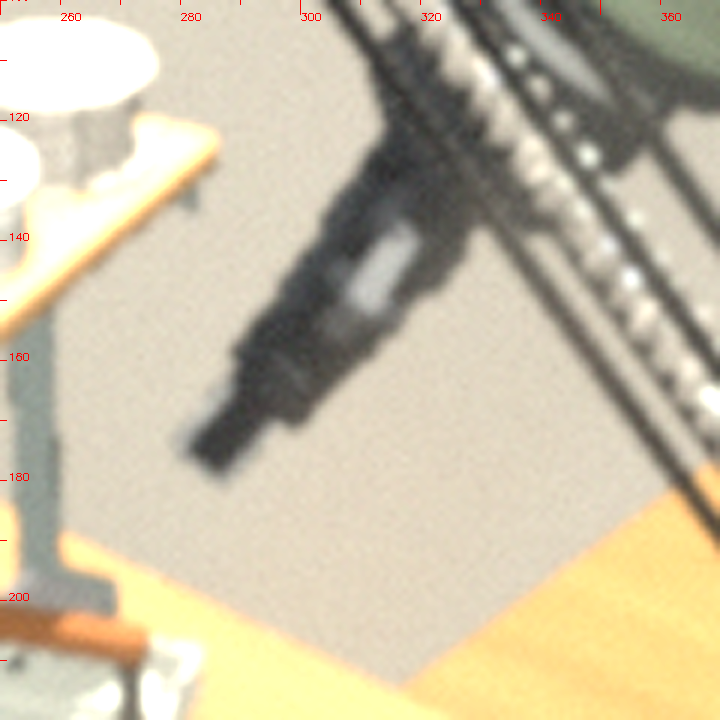

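View pics/tc6.png

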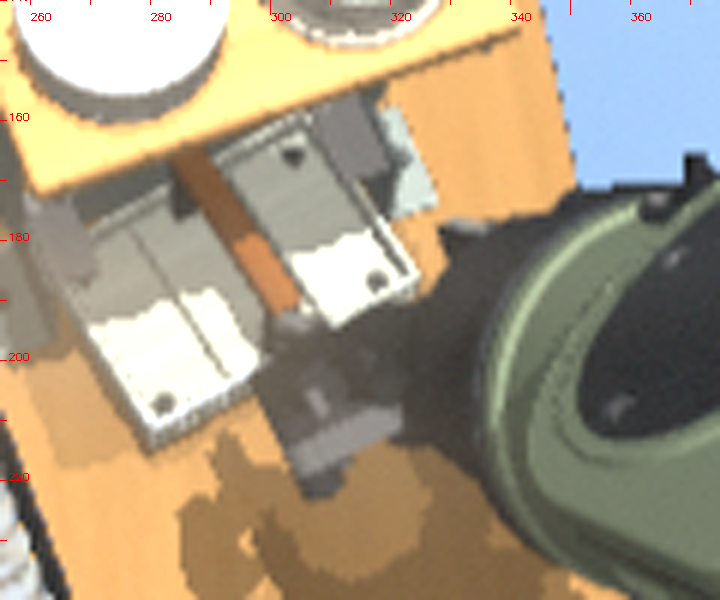

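>>> arm_command(
  steps=[
    [[-0.8, 0, 0], [1.0, 0.6, -1.2], 0.6],
    [[0, 0, 0], [1.0, 0.6, -1.2], 0.6],
    [[0, 0, 0], [1.0, 0.4, -1.7], 0.6],
    [[0, 0, 0], [1.0, 0.4, -1.7], 0.6],
    [[0, 0, 0], [0, 0, 0], 0.6],
  ],
)

```text
t: 2.6
tool_pos: [648.0, -95.1, 107.5]
eef_rot: [0.801, -0.535, 0.146, -0.225]
ft_force: [0.9, 0.4, -0.1]
finger_gap: 51.4
```

```bash
python3 look.py 3
python3 - <<'E'
from h import *
from plant import robot
delta(robot.read_state(),[665.6,-88.7,77],22.4,31,0)
t=load("top3");crop(t,250,130,370,230,6,"tc7")
s=load("scene3");crop(s,220,90,340,230,5,"sc7")
E
```

```text
t 2.70 shift cm [ 2.3   1.   -4.25] turn [-0.2  0.1 -0.2] force [ 0.2 -0.2  0.2] gap 51.8 G [642.6 -98.8 119.5] j [ 0.46  0.93 -0.41  1.81 -0.61 -0.   -0.29]
```

View pics/tc7.png

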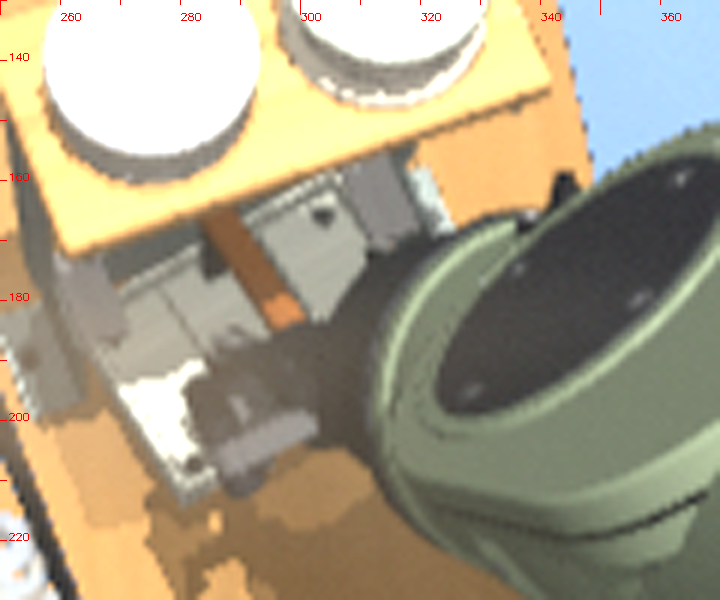

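View pics/sc7.png

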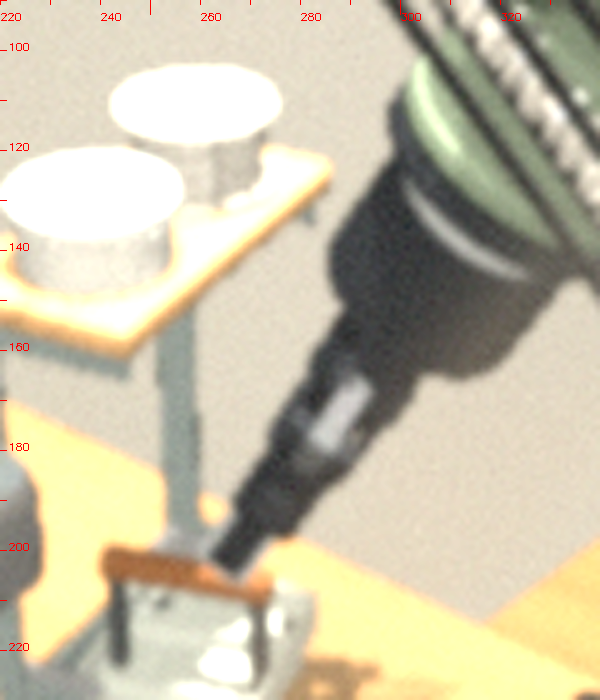

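```bash
cat > fk.py <<'E'
from h import *
import itertools
from plant import robot
from scipy.optimize import least_squares
st=robot.read_state()
D=[([1.29828949,.70710334,-.02760851,1.48498948,.02197912,.95089369,-.07551283],[131.48,-559.51,238.83],[.783815,-.620994,-.000435,-.00033]),
 (st["joints"],st["tool_pos"],st["eef_rot"]),
 ([.53,.8,-.42,1.88,-.58,.09,-.31],[608.1,-116.9,168.7],[.8,-.536,.144,-.227]),
 ([.81,.56,-.17,1.81,-.12,.7,-.41],[392.4,-315.7,251.3],[.828,-.553,.051,-.079])]
def fk(q,sg,p,r7=0):
    H,L1,L2,d=p;Rr=R.identity();x=np.array([0,0,H]);L=[0,L1,0,L2,0,d,0]
    for i in range(7):
        Rr=Rr*R.from_rotvec((np.array([0,0,1.]) if i%2==0 else np.array([0,1.,0]))*q[i]*sg[i])
        if i==2:x=x+Rr.apply([0,0,L1])
        if i==4:x=x+Rr.apply([0,0,L2])
    x=x+Rr.apply([0,0,d]);return x,Rr*R.from_euler('z',r7)
if __name__=="__main__":
  res=[]
  for sg in itertools.product((1,-1),repeat=4):
    s=[sg[0],1,sg[1],1,sg[2],1,sg[3]]
    for s4 in (1,-1):
      s2=s[:];s2[3]=s4;s2[5]=s4*1
      for s6 in(1,-1):
        s2[5]=s6
        def f(v):
          o=[]
          for q,p,Q in D:
            x,r=fk(q,s2,v[:4],v[4]);o+=list((x-p)/100)+list((r*R.from_quat(Q).inv()).as_rotvec())
          return o
        for r7 in (0,1.57,3.14,-1.57):
          m=least_squares(f,[350,400,400,250,r7]);res.append((m.cost,tuple(s2),m.x.round(2)))
  res.sort(key=lambda a:a[0])
  for r in res[:4]:print(r)
E
python3 fk.py
```

```text
(np.float64(0.07386448319354666), (-1, 1, -1, 1, -1, 1, -1), array([200.76, 566.19, 259.58, 244.2 ,   3.15]))
(np.float64(0.07386448319354667), (-1, 1, -1, 1, -1, 1, -1), array([200.76, 566.19, 259.58, 244.2 ,   3.15]))
(np.float64(0.07386448319354669), (-1, 1, -1, 1, -1, 1, -1), array([200.76, 566.19, 259.58, 244.2 ,  -3.14]))
(np.float64(0.1957462830081985), (-1, 1, -1, 1, -1, 1, 1), array([200.76, 566.19, 259.58, 244.2 ,   3.69]))
```

```bash
cat > fk2.py <<'E'
from fk import *
SG=(-1,1,-1,1,-1,1,-1)
D=D+[([.94,.66,-.64,1.97,-.46,.21,-.26],np.array([516.1,-203.9,259.5])+11*R.from_quat([.791,-.53,.171,-.255]).apply([0,0,1]),[.791,-.53,.171,-.255])]
def chain(q,v):
    # v: H,a1,L1,e1(x offset at elbow),L2,a_w,d
    H,a1,L1,e1,e2,L2,aw,d=v
    r=R.identity();x=np.array([0,0,H]);ax=[[0,0,1.],[0,1.,0]]
    off={0:[a1,0,0],2:[e1,0,L1],3:[e2,0,0],4:[0,0,L2],5:[aw,0,0],6:[0,0,d]}
    pts=[]
    for i in range(7):
        r=r*R.from_rotvec(np.array(ax[i%2])*q[i]*SG[i]);x=x+r.apply(off.get(i,[0,0,0]));pts.append(x)
    return pts,r*R.from_euler('z',np.pi)
def f(v):
    o=[]
    for q,p,Q in D:
        pts,r=chain(q,v);o+=list((pts[-1]-p)/10)
    return np.r_[o,(v-np.array([350,0,400,0,0,400,0,250]))/1000]
if __name__=="__main__":
    m=least_squares(f,[350,0,400,0,0,400,0,250.]);print(m.cost,m.x.round(1));print((10*m.fun[:15]).reshape(5,3).round(1))
    for q,p,Q in D: print((chain(q,m.x)[1]*R.from_quat(Q).inv()).as_rotvec(degrees=True).round(2))
    np.save("v.npy",m.x)
E
python3 fk2.py
```

```text
7.963159531838458 [ 2.328e+02  1.520e+01  5.103e+02 -3.400e+00 -2.790e+01  2.619e+02
 -1.000e-01  2.531e+02]
[[29.5  9.5  1.4]
 [ 0.3  1.5 -0.4]
 [ 1.2  4.1  0.1]
 [14.3 16.3  0.7]
 [-5.5 -9.8 -1.9]]
[-0.  0. -0.]
[0. 0. 0.]
[-0.19 -0.36  0.44]
[0.25 0.26 0.58]
[-0.04 -0.2  -0.12]
```

```bash
cat > fk3.py <<'E'
from fk2 import *
V0=np.array([350,0,0, 0,0, 0,0,400, 0,0, 0,0,400, 0,0, 250.])
def chain(q,v):
    H,a1,b1,a2,b2,e1,f1,L1,e2,f2,g1,g2,L2,aw,bw,d=v
    r=R.identity();x=np.array([0,0,H]);ax=[[0,0,1.],[0,1.,0]]
    off={0:[a1,b1,0],1:[a2,b2,0],2:[e1,f1,L1],3:[e2,f2,0],4:[g1,g2,L2],5:[aw,bw,0],6:[0,0,d]}
    pts=[]
    for i in range(7):
        r=r*R.from_rotvec(np.array(ax[i%2])*q[i]*SG[i]);x=x+r.apply(off[i]);pts.append(x)
    return pts,r*R.from_euler('z',np.pi)
def f(v):
    o=[]
    for (q,p,Q),w in zip(D,(1,1,.4,.4,.4)):
        pts,r=chain(q,v);o+=list((pts[-1]-p)*w/2)
    s=np.full(16,50.);s[[0,7,12,15]]=300
    return np.r_[o,(v-V0)/s]
if __name__=="__main__":
    m=least_squares(f,V0);print(m.cost,m.x.round(1));print((m.fun[:15]).reshape(5,3).round(2))
    np.save("v3.npy",m.x)
    for q,p,Q in D[:2]: print([p.round(0).tolist() for p in chain(q,m.x)[0]])
E
python3 fk3.py
```

```text
0.6983546121278975 [308.5   8.6 -10.8  -5.1 -10.8   7.6  -6.6 507.5  -6.7  -6.6  -4.4   1.3
 287.6   5.9   1.3 295.1]
[[-0.07 -0.09  0.08]
 [-0.18 -0.11 -0.1 ]
 [ 0.4   0.4   0.1 ]
 [ 0.05  0.43 -0.32]
 [-0.01 -0.31  0.26]]
[[-8.0, -11.0, 308.0], [-19.0, -10.0, 312.0], [65.0, -335.0, 693.0], [59.0, -341.0, 698.0], [132.0, -566.0, 534.0], [131.0, -560.0, 534.0], [131.0, -560.0, 239.0]]
[[3.0, -13.0, 308.0], [-5.0, -22.0, 313.0], [365.0, -208.0, 607.0], [369.0, -216.0, 608.0], [510.0, -161.0, 363.0], [507.0, -156.0, 362.0], [647.0, -97.0, 110.0]]
```

>>> arm_command(
  steps=[
    [[0, 0, 0], [-1.5, -0.6, 2.6], 0.6],
    [[0, 0, 0], [-1.5, -0.6, 2.6], 0.6],
    [[0, 0, 0], [-2.0, -2.0, 2.2], 0.6],
    [[-1.3, 3.3, 0], [-2.4, -2.4, 2.0], 0.6],
    [[-1.3, 3.3, 0], [-2.4, -2.4, 2.0], 0.6],
  ],
)

```text
t: 3.12
tool_pos: [548.1, -178.6, 226.6]
eef_rot: [0.812, -0.545, 0.115, -0.173]
ft_force: [-0.1, 0.0, -1.0]
finger_gap: 51.3
```

>>> arm_command(
  steps=[
    [[-1.3, 3.3, 0], [-2.4, -2.4, 2.0], 0.6],
    [[-1.3, 3.3, 0], [-0.5, -0.5, 1.0], 0.6],
    [[-1.3, 3.3, 0], [0, 0, 0], 0.6],
    [[0, 0, 0], [0, 0, 0], 0.6],
  ],
)

```text
t: 3.45
tool_pos: [522.3, -205.0, 256.0]
eef_rot: [0.826, -0.552, 0.063, -0.098]
ft_force: [0.5, 1.6, -0.8]
finger_gap: 51.2
```

```bash
cat > flip.py <<'E'
import sys
from fk3 import *
v=np.load("v3.npy")
st=robot.read_state();q=st["joints"].copy()
pts,r=chain(q,v);print("t",st["t"],"q",q.round(2),"model err",(pts[-1]-st["tool_pos"]).round(1),"tool",st["tool_pos"].round(0),"zt",r.as_matrix()[:,2].round(2),"wrist",pts[4].round(0))
p0,r0=pts[-1],r
for i in range(int(sys.argv[2])):
    q[4]+=float(sys.argv[1]);pts,r=chain(q,v)
    print("turn",(r*r0.inv()).as_rotvec(degrees=True).round(2),"shift",((pts[-1]-p0)/10).round(2));p0,r0=pts[-1],r
print("end tool",p0.round(0),"zt",r0.as_matrix()[:,2].round(2))
E
python3 flip.py .12 5
```

```text
t 3.45 q [ 0.36  0.61  0.09  1.69 -0.35  0.71 -0.5 ] model err [ 2.5 -2.6 -1.9] tool [ 522. -205.  256.] zt [ 0.21  0.09 -0.97] wrist [ 466. -240.  542.]
turn [-4.56  2.37  4.57] shift [-1.35 -1.84 -0.4 ]
turn [-4.56  2.37  4.57] shift [-1.21 -1.96 -0.19]
turn [-4.56  2.37  4.57] shift [-1.06 -2.06  0.01]
turn [-4.56  2.37  4.57] shift [-0.88 -2.13  0.22]
turn [-4.56  2.37  4.57] shift [-0.7  -2.17  0.43]
end tool [ 473. -309.  255.] zt [ 0.04 -0.25 -0.97]
```

>>> arm_command(
  steps=[
    [[-1.0, 2.4, 0], [-3.2, -0.8, -1.5], 0.6],
    [[-1.0, 2.4, 0], [-3.6, -0.9, -1.5], 0.6],
    [[-1.0, 2.4, 0], [-3.6, -0.9, -1.5], 0.6],
    [[-1.0, 2.4, 0], [-3.6, -0.9, -1.5], 0.6],
    [[-0.8, 2.0, 0], [-3.2, -0.8, -1.5], 0.6],
  ],
)

```text
t: 3.87
tool_pos: [347.0, -248.1, 178.8]
eef_rot: [0.831, -0.556, 0.002, -0.008]
ft_force: [0.4, -0.8, -1.0]
finger_gap: 51.1
```

```bash
python3 flip.py .12 26
```

```text
t 3.8667 q [ 0.46  0.62  0.16  2.08 -0.24  0.46 -0.37] model err [ 6.6 -4.8 -4.6] tool [ 347. -248.  179.] zt [ 0.01  0.01 -1.  ] wrist [ 353. -262.  469.]
turn [-2.16  2.13  6.17] shift [-1.1  -1.12  0.  ]
turn [-2.16  2.13  6.17] shift [-0.97 -1.23  0.09]
turn [-2.16  2.13  6.17] shift [-0.83 -1.33  0.17]
turn [-2.16  2.13  6.17] shift [-0.67 -1.4   0.25]
turn [-2.16  2.13  6.17] shift [-0.51 -1.45  0.32]
turn [-2.16  2.13  6.17] shift [-0.34 -1.48  0.39]
turn [-2.16  2.13  6.17] shift [-0.16 -1.5   0.46]
turn [-2.16  2.13  6.17] shift [ 0.02 -1.49  0.52]
turn [-2.16  2.13  6.17] shift [ 0.2  -1.45  0.57]
turn [-2.16  2.13  6.17] shift [ 0.37 -1.4   0.61]
turn [-2.16  2.13  6.17] shift [ 0.54 -1.33  0.65]
turn [-2.16  2.13  6.17] shift [ 0.7  -1.24  0.67]
turn [-2.16  2.13  6.17] shift [ 0.86 -1.13  0.69]
turn [-2.16  2.13  6.17] shift [ 1.   -1.    0.69]
turn [-2.16  2.13  6.17] shift [ 1.12 -0.86  0.69]
turn [-2.16  2.13  6.17] shift [ 1.23 -0.71  0.68]
turn [-2.16  2.13  6.17] shift [ 1.32 -0.54  0.65]
turn [-2.16  2.13  6.17] shift [ 1.4  -0.37  0.62]
turn [-2.16  2.13  6.17] shift [ 1.45 -0.2   0.58]
turn [-2.16  2.13  6.17] shift [ 1.48 -0.02  0.53]
turn [-2.16  2.13  6.17] shift [1.49 0.16 0.47]
turn [-2.16  2.13  6.17] shift [1.48 0.34 0.4 ]
turn [-2.16  2.13  6.17] shift [1.45 0.51 0.33]
turn [-2.16  2.13  6.17] shift [1.4  0.68 0.26]
turn [-2.16  2.13  6.17] shift [1.32 0.83 0.18]
turn [-2.16  2.13  6.17] shift [1.23 0.97 0.1 ]
end tool [ 508. -430.  290.] zt [ 0.55 -0.57 -0.61]
```

>>> arm_command(
  steps=[
    [[-2.2, 2.1, 6.2], [-1.1, -1.1, 0], 0.6],
    [[-2.2, 2.1, 6.2], [-1.0, -1.2, 0.1], 0.6],
    [[-2.2, 2.1, 6.2], [-0.8, -1.3, 0.2], 0.6],
    [[-2.2, 2.1, 6.2], [-0.7, -1.4, 0.2], 0.6],
    [[-2.2, 2.1, 6.2], [-0.5, -1.4, 0.3], 0.6],
  ],
)

```text
t: 4.28
tool_pos: [307.7, -312.2, 186.9]
eef_rot: [0.944, -0.308, -0.023, 0.121]
ft_force: [-1.1, 0.1, 0.5]
finger_gap: 51.3
```

```bash
python3 flip.py .12 22 | cut -c1-150
```

```text
t 4.2833 q [ 0.37  0.63  0.31  2.1   0.15  0.41 -0.15] model err [ 7.2 -4.3 -6.4] tool [ 308. -312.  187.] zt [-0.12 -0.21 -0.97] wrist [ 354. -257.  
turn [-1.7   2.62  6.12] shift [-0.59 -1.25  0.37]
turn [-1.7   2.62  6.12] shift [-0.44 -1.29  0.43]
turn [-1.7   2.62  6.12] shift [-0.28 -1.32  0.49]
turn [-1.7   2.62  6.12] shift [-0.11 -1.32  0.53]
turn [-1.7   2.62  6.12] shift [ 0.05 -1.31  0.57]
turn [-1.7   2.62  6.12] shift [ 0.22 -1.28  0.61]
turn [-1.7   2.62  6.12] shift [ 0.38 -1.23  0.63]
turn [-1.7   2.62  6.12] shift [ 0.54 -1.16  0.64]
turn [-1.7   2.62  6.12] shift [ 0.69 -1.07  0.65]
turn [-1.7   2.62  6.12] shift [ 0.83 -0.97  0.65]
turn [-1.7   2.62  6.12] shift [ 0.95 -0.86  0.63]
turn [-1.7   2.62  6.12] shift [ 1.07 -0.73  0.61]
turn [-1.7   2.62  6.12] shift [ 1.16 -0.6   0.58]
turn [-1.7   2.62  6.12] shift [ 1.25 -0.45  0.54]
turn [-1.7   2.62  6.12] shift [ 1.31 -0.3   0.49]
turn [-1.7   2.62  6.12] shift [ 1.35 -0.14  0.44]
turn [-1.7   2.62  6.12] shift [1.38 0.02 0.38]
turn [-1.7   2.62  6.12] shift [1.39 0.18 0.31]
turn [-1.7   2.62  6.12] shift [1.37 0.33 0.24]
turn [-1.7   2.62  6.12] shift [1.34 0.48 0.17]
turn [-1.7   2.62  6.12] shift [1.28 0.63 0.09]
turn [-1.7   2.62  6.12] shift [1.21 0.76 0.01]
end tool [ 478. -445.  281.] zt [ 0.44 -0.63 -0.63]
```

```bash
cat > ik.py <<'E'
from fk3 import *
v=np.load("v3.npy")
LO=np.array([-2.71,-.32,-1.57,0,-1.46,0,-2.83]);HI=np.array([2.71,2.16,1.52,2.45,4.6,2.02,2.83])
RZ=R.from_euler('z',np.pi)
def sol(tcp,Rt,q0,wr=1e-3,ref=None):
    ref=q0 if ref is None else ref
    def f(q):
        p,r=chain(q,v);return np.r_[(p[-1]-tcp)/10,(r*Rt.inv()).as_rotvec()*20,(q-ref)*wr]
    m=least_squares(f,np.clip(q0,LO+1e-3,HI-1e-3),bounds=(LO,HI));return m.x,np.abs(m.fun[:6]).max()
if __name__=="__main__":
    rng=np.random.default_rng(0)
    for lean in (31,36):
      for flip in (0,1):
        Rt=pose(22.4,lean);tcp=np.array([665.6,-88.7,77])+11*Rt.as_matrix()[:,2]
        if flip:Rt=Rt*RZ
        out=[]
        for k in range(60):
            q,e=sol(tcp,Rt,rng.uniform(LO,HI))
            if e<.05: out.append((np.minimum(q-LO,HI-q).min(),q))
        out.sort(key=lambda a:-a[0]);print(lean,flip,len(out))
        for m,q in out[:5]:print(round(m,2),q.round(2),"elbow",chain(q,v)[0][3].round(0))
E
python3 ik.py
```

```text
31 0 35
0.46 [ 0.7   1.27 -1.11  1.71  1.71  0.65 -2.33] elbow [ 371. -339.  452.]
0.44 [ 0.64  1.18 -0.93  1.72  1.68  0.47 -2.39] elbow [ 377. -310.  495.]
0.41 [ 0.72  1.29 -1.16  1.71  1.72  0.7  -2.32] elbow [ 370. -346.  439.]
0.38 [ 0.6   1.14 -0.83  1.72  1.68  0.38 -2.42] elbow [ 381. -293.  513.]
0.37 [ 0.6   1.13 -0.81  1.72  1.67  0.37 -2.43] elbow [ 382. -290.  516.]
31 1 29
0.55 [ 0.67  1.22 -1.02  1.72  1.7   0.55  0.78] elbow [ 374. -325.  476.]
0.49 [ 0.65  1.19 -0.95  1.72  1.69  0.49  0.76] elbow [ 376. -315.  489.]
0.45 [ 0.7   1.27 -1.12  1.71  1.71  0.65  0.81] elbow [ 371. -340.  452.]
0.34 [ 0.59  1.13 -0.79  1.72  1.67  0.34  0.7 ] elbow [ 383. -286.  520.]
0.32 [ 0.58  1.12 -0.77  1.73  1.67  0.32  0.7 ] elbow [ 384. -281.  524.]
36 0 31
0.36 [0.06 1.04 0.3  1.84 4.24 0.64 0.92] elbow [448. -66. 570.]
0.35 [-0.22  1.25  0.95  1.86  4.25  1.2   0.63] elbow [490.  70. 479.]
0.34 [-0.28  1.38  1.18  1.86  4.2   1.42  0.53] elbow [501. 106. 420.]
0.33 [-0.14  1.16  0.73  1.86  4.27  1.    0.73] elbow [477.  28. 522.]
0.33 [-0.04  1.08  0.51  1.85  4.27  0.81  0.82] elbow [462. -19. 552.]
36 1 19
0.48 [ 0.7   1.23 -0.99  1.78  1.95  0.48  0.55] elbow [ 367. -334.  472.]
0.42 [ 0.22  1.01  0.01  1.83  4.14  0.42 -2.01] elbow [ 427. -131.  579.]
0.39 [ 0.66  1.18 -0.89  1.79  2.01  0.39  0.45] elbow [ 372. -317.  494.]
0.36 [ 0.08  1.03  0.27  1.84  4.24  0.61 -2.2 ] elbow [445. -74. 572.]
0.34 [-0.16  1.18  0.79  1.86  4.26  1.05 -2.44] elbow [480.  39. 512.]
```

```bash
cat > plan.py <<'E'
import sys
from ik import *
lean=float(sys.argv[1]);back=float(sys.argv[2])
qg=np.array([.69,1.22,-1.0,1.75,1.82,.52,.66])
Rt=pose(22.4,lean)*RZ;z=Rt.as_matrix()[:,2];G=np.array([665.6,-88.7,77])
qs=[]
q=qg
for b in np.arange(0,back+1,10):
    q,e=sol(G+(11-b)*z,Rt,q,.02);qs.append(q)
    if b%40==0: print(b,q.round(2),round(e,3))
st=robot.read_state();q0=st["joints"]
pts,r0=chain(q0,v);p0=pts[-1]
# correct for model offset
N=int(np.ceil(np.abs((q-q0)/np.array([.1,.1,.13,.13,.13,.15,.15])).max()));print("now",q0.round(2),st["tool_pos"].round(0),"N",N)
for i in range(1,N+1):
    a=q0+(q-q0)*i/N;pts,r=chain(a,v)
    print("turn",(r*r0.inv()).as_rotvec(degrees=True).round(1),"shift",((pts[-1]-p0)/10).round(2),"tcp",pts[-1].round(0),"elb",pts[3].round(0));p0,r0=pts[-1],r
E
python3 plan.py 33 130
```

```text
0.0 [ 0.68  1.22 -1.    1.74  1.79  0.51  0.69] 0.0
40.0 [ 0.72  1.15 -1.01  1.8   1.73  0.5   0.72] 0.0
80.0 [ 0.76  1.07 -1.03  1.85  1.65  0.49  0.77] 0.0
120.0 [ 0.81  1.01 -1.07  1.88  1.54  0.49  0.84] 0.0
now [ 0.37  0.63  0.31  2.1   0.15  0.41 -0.15] [ 308. -312.  187.] N 11
turn [ 3.  3. 15.] shift [ 1.73  1.32 -1.84] tcp [ 332. -303.  162.] elb [ 286. -164.  711.]
turn [ 2.9  2.  14.9] shift [ 1.91  1.44 -1.7 ] tcp [ 351. -289.  145.] elb [ 292. -181.  699.]
turn [ 2.7  0.9 14.8] shift [ 2.11  1.58 -1.51] tcp [ 372. -273.  130.] elb [ 297. -198.  687.]
turn [ 2.4 -0.2 14.6] shift [ 2.33  1.74 -1.25] tcp [ 396. -256.  117.] elb [ 301. -216.  674.]
turn [ 2.1 -1.3 14.3] shift [ 2.56  1.9  -0.91] tcp [ 421. -237.  108.] elb [ 303. -234.  662.]
turn [ 1.6 -2.5 13.9] shift [ 2.77  2.05 -0.48] tcp [ 449. -216.  104.] elb [ 304. -252.  649.]
turn [ 1.1 -3.7 13.3] shift [2.96 2.16 0.04] tcp [ 479. -194.  104.] elb [ 303. -270.  636.]
turn [ 0.5 -5.  12.7] shift [3.12 2.21 0.67] tcp [ 510. -172.  111.] elb [ 301. -288.  622.]
turn [-0.1 -6.2 11.8] shift [3.21 2.16 1.39] tcp [ 542. -151.  125.] elb [ 298. -305.  609.]
turn [-0.8 -7.3 10.8] shift [3.22 2.01 2.19] tcp [ 574. -131.  146.] elb [ 293. -323.  595.]
turn [-1.5 -8.4  9.6] shift [3.14 1.72 3.04] tcp [ 606. -113.  177.] elb [ 286. -340.  581.]
```

```bash
cat > sim.py <<'E'
from ik import *
def run(q,rows,sub=1):
    q=np.array(q,float);p,r=chain(q,v);p=p[-1]
    for t,s in rows:
        p=p+np.array(s)*10;r=R.from_rotvec(np.radians(t))*r
        q,e=sol(p,r,q,.05)
    return q,p,r,e
if __name__=="__main__":
    q,p,r,e=run([.46,.62,.16,2.08,-.24,.46,-.37],[([-2.2,2.1,6.2],s) for s in([-1.1,-1.1,0],[-1,-1.2,.1],[-.8,-1.3,.2],[-.7,-1.4,.2],[-.5,-1.4,.3])]);print(q.round(2),e,"actual .37,.63,.31,2.1,.15,.41,-.15")
    q,p,r,e=run([.81,.56,-.17,1.81,-.12,.7,-.41],[([1.9,-4.7,0],[2.8,2.4,0])]*4+[([1.9,-4.5,0],[2,2,0])]);print(q.round(2),e,"actual .94 .66 -.64 1.97 -.46 .21 -.26")
E
python3 sim.py
```

```text
[ 0.36  0.63  0.32  2.1   0.15  0.41 -0.15] 1.1912980403365705e-05 actual .37,.63,.31,2.1,.15,.41,-.15
[ 0.94  0.67 -0.65  1.96 -0.41  0.21 -0.3 ] 6.643079571658605e-05 actual .94 .66 -.64 1.97 -.46 .21 -.26
```

```bash
cat > search.py <<'E'
from sim import *
from scipy.spatial.transform import Slerp
def go(q,p1,r1,n,tr=None):
    pts,r=chain(q,v);p=pts[-1];dr=(r1*r.inv()).as_rotvec()
    n=max(n,int(np.ceil(np.degrees(np.linalg.norm(dr))/7)))
    for i in range(1,n+1):
        q,e=sol(p+(p1-p)*i/n,R.from_rotvec(dr*i/n)*r,q,.05)
        if tr is not None: tr.append(q)
    return q,e,n
if __name__=="__main__":
  st=robot.read_state();off=0
  for n in (0,6,10,14,18,22,26):
    q=st["joints"].copy()
    for i in range(n):
        a=q.copy();a[4]+=.12;P,r=chain(a,v);q,e=sol(P[-1],r,q,.05)
    qa=q.copy()
    for lean in (33,):
      for fl in (1,0):
        Rt=pose(22.4,lean)*(RZ if fl else R.identity());z=Rt.as_matrix()[:,2];G=np.array([665.6,-88.7,77])
        tr=[];q=qa
        q,e1,n1=go(q,G+(11-130)*z,Rt,12,tr);qp=q
        q,e2,n2=go(q,G+11*z,Rt,8,tr)
        T=np.array(tr);m=np.minimum(T-LO,HI-T).min()
        print(n,fl,"after flip",qa.round(2),"pre",qp.round(2),"end",q.round(2),"err %.2f %.2f"%(e1,e2),"min margin %.2f"%m,"rows",n1)
E
python3 search.py
```

```text
0 1 after flip [ 0.37  0.63  0.31  2.1   0.15  0.41 -0.15] pre [ 0.62  0.82 -0.6   1.9   1.02  0.08  1.25] end [ 0.6   1.13 -0.79  1.75  1.84  0.33  0.56] err 0.00 0.00 min margin 0.00 rows 22
0 0 after flip [ 0.37  0.63  0.31  2.1   0.15  0.41 -0.15] pre [ 0.57  0.79 -0.48  1.92 -0.53  0.03 -0.36] end [ 0.61  1.14 -0.81  1.75  1.83  0.34 -2.57] err 0.00 0.00 min margin 0.00 rows 12
6 1 after flip [0.27 0.66 0.49 2.1  0.61 0.35 0.12] pre [ 0.62  0.81 -0.59  1.9   1.01  0.08  1.26] end [ 0.6   1.13 -0.79  1.75  1.84  0.33  0.56] err 0.00 0.00 min margin 0.00 rows 17
6 0 after flip [0.27 0.66 0.49 2.1  0.61 0.35 0.12] pre [ 0.57  0.79 -0.48  1.92 -0.61  0.03 -0.27] end [ 0.61  1.14 -0.81  1.75  1.83  0.34 -2.57] err 0.00 0.00 min margin 0.00 rows 14
10 1 after flip [0.2  0.69 0.62 2.11 0.93 0.28 0.29] pre [ 0.57  0.79 -0.5   1.94  3.74  0.   -1.49] end [ 0.38  1.02 -0.33  1.79  3.71  0.12 -1.49] err 0.16 0.00 min margin 0.00 rows 14
10 0 after flip [0.2  0.69 0.62 2.11 0.93 0.28 0.29] pre [ 0.56  0.79 -0.47  1.92 -0.72  0.04 -0.17] end [ 0.61  1.14 -0.81  1.75  1.83  0.34 -2.57] err 0.
[... 827 characters left out ...]
0.64] pre [ 0.6   0.81 -0.55  1.9   0.71  0.05  1.55] end [ 0.6   1.13 -0.79  1.75  1.84  0.32  0.55] err 0.00 0.00 min margin 0.00 rows 12
22 0 after flip [0.2  0.69 0.63 2.11 2.04 0.27 0.64] pre [ 0.57  0.79 -0.5   1.94  3.77  0.    1.63] end [ 0.38  1.02 -0.32  1.79  3.73  0.13  1.63] err 0.16 0.00 min margin 0.00 rows 24
26 1 after flip [0.26 0.66 0.52 2.1  2.35 0.33 0.82] pre [ 0.57  0.79 -0.5   1.94  4.11  0.   -1.85] end [ 0.34  1.01 -0.24  1.79  4.02  0.18 -1.82] err 0.16 0.00 min margin 0.00 rows 12
26 0 after flip [0.26 0.66 0.52 2.1  2.35 0.33 0.82] pre [ 0.57  0.79 -0.5   1.94  4.11  0.    1.29] end [ 0.34  1.01 -0.24  1.79  4.02  0.18  1.32] err 0.16 0.00 min margin 0.00 rows 20
```

```bash
cat > plan2.py <<'E'
import sys
from search import *
lean=33;back=float(sys.argv[1]);N=int(sys.argv[2]);up=float(sys.argv[3])
qg=np.array([.69,1.22,-1.0,1.75,1.82,.52,.66])
Rt=pose(22.4,lean)*RZ;z=Rt.as_matrix()[:,2];G=np.array([665.6,-88.7,77])
for b in np.arange(0,back+1,10): qg,e=sol(G+(11-b)*z,Rt,qg,.02)
st=robot.read_state();q0=st["joints"];q=q0.copy();pts,r0=chain(q0,v);p0=pts[-1]
out=[];js=[]
for i in range(1,N+1):
    s=i/N
    a=q0+(qg-q0)*s;P,r=chain(a,v);p=P[-1]+np.array([0,0,up*np.sin(np.pi*s)])
    q,e=sol(p,r,q,.05);js.append(q)
    out.append(((r*r0.inv()).as_rotvec(degrees=True).round(1),((p-p0)/10).round(2),q.round(2),p.round(0)));p0,r0=p,r
for o in out[::1]:print(*o)
J=np.array(js)
print("pre",q.round(2),"target",qg.round(2),"max dq/row",np.abs(np.diff(J,axis=0)).max(0).round(2))
tr=[];q,e,_=go(q,G+11*z,Rt,8,tr);print("end",q.round(2),e,"j6 min",min(np.array(js)[:,5].min(),np.array(tr)[:,5].min()))
E
python3 plan2.py 130 24 60
```

```text
[1.4 1.5 6.9] [ 0.77  0.6  -0.08] [ 0.38  0.63  0.27  2.08  0.19  0.44 -0.08] [ 323. -311.  180.]
[1.4 1.3 6.9] [ 0.81  0.62 -0.06] [ 0.39  0.63  0.22  2.06  0.22  0.46 -0.01] [ 331. -304.  179.]
[1.4 1.1 6.9] [ 0.84  0.64 -0.06] [0.4  0.63 0.18 2.05 0.25 0.48 0.06] [ 339. -298.  178.]
[1.3 0.9 6.8] [ 0.88  0.67 -0.07] [0.42 0.64 0.13 2.03 0.27 0.5  0.14] [ 348. -291.  178.]
[1.3 0.6 6.8] [ 0.93  0.69 -0.08] [0.43 0.64 0.08 2.02 0.3  0.51 0.21] [ 357. -284.  177.]
[1.3 0.4 6.8] [ 0.97  0.73 -0.1 ] [0.45 0.64 0.03 2.   0.32 0.53 0.29] [ 367. -277.  176.]
[1.2 0.2 6.7] [ 1.02  0.76 -0.12] [ 0.46  0.64 -0.02  1.99  0.34  0.53  0.37] [ 377. -270.  175.]
[ 1.1 -0.   6.7] [ 1.06  0.79 -0.15] [ 0.48  0.65 -0.07  1.98  0.37  0.54  0.44] [ 388. -262.  173.]
[ 1.1 -0.3  6.6] [ 1.11  0.83 -0.17] [ 0.49  0.66 -0.12  1.97  0.39  0.54  0.52] [ 399. -253.  172.]
[ 1.  -0.5  6.6] [ 1.16  0.86 -0.19] [ 0.51  0.66 -0.17  1.96  0.41  0.54  0.59] [ 410. -245.  170.]
[ 0.9 -0.8  6.5] [ 1.2   0.9  -0.21] [ 0.52  0.67 -0.22  1.95  0.43  0.53  0.66] [ 423. -236.  168.]
[ 0.8 -1.   6.4] [ 1.25  0.93 -0.22] [
[... 802 characters left out ...]
 0.62  0.78 -0.55  1.91  0.72  0.29  1.2 ] [ 547. -147.  158.]
[-0.3 -3.3  5. ] [1.48 0.93 0.26] [ 0.62  0.8  -0.57  1.91  0.77  0.24  1.24] [ 562. -138.  160.]
[-0.5 -3.5  4.8] [1.47 0.88 0.39] [ 0.62  0.8  -0.58  1.91  0.81  0.19  1.28] [ 577. -129.  164.]
[-0.6 -3.8  4.5] [1.45 0.82 0.55] [ 0.62  0.81 -0.58  1.9   0.86  0.14  1.32] [ 591. -121.  170.]
[-0.8 -4.   4.2] [1.42 0.74 0.72] [ 0.61  0.81 -0.58  1.9   0.91  0.07  1.36] [ 606. -113.  177.]
pre [ 0.61  0.81 -0.58  1.9   0.91  0.07  1.36] target [ 0.83  0.99 -1.08  1.89  1.51  0.49  0.87] max dq/row [0.02 0.01 0.05 0.02 0.05 0.07 0.08]
end [ 0.6   1.13 -0.79  1.75  1.83  0.33  0.56] 2.0577109440812508e-05 j6 min 8.17148247557491e-25
```

```bash
cat > rs.py <<'E'
from search import *
import time
st=robot.read_state();q0=st["joints"]
Rt=pose(22.4,33)*RZ;z=Rt.as_matrix()[:,2];G=np.array([665.6,-88.7,77])
rng=np.random.default_rng(int(__import__('sys').argv[1]));best=[];t0=time.time()
while time.time()-t0<400:
    n=int(rng.integers(0,16));q=q0.copy();tr=[]
    for i in range(n):
        a=q.copy();a[4]+=.12;P,r=chain(a,v);q,e=sol(P[-1],r,q,.05);tr.append(q)
    W=np.array([rng.uniform(320,560),rng.uniform(-420,-160),rng.uniform(160,380)]);yaw=rng.uniform(-80,110);l=rng.uniform(0,75)
    q,e,n1=go(q,W,pose(yaw,l)*RZ,8,tr)
    if np.array(tr)[:,5].min()<.08 or e>.05: continue
    q,e,n2=go(q,G+(11-130)*z,Rt,8,tr)
    if np.array(tr)[:,5].min()<.08 or e>.05: continue
    q,e,n3=go(q,G+11*z,Rt,6,tr)
    T=np.array(tr);m=np.minimum(T-LO,HI-T).min()
    if e<.05 and m>.05: best.append((m,n,W.round(0),round(yaw),round(l),n1,n2,q.round(2)))
best.sort(key=lambda a:-a[0])
for b in best[:4]:print(*b)
E
nproc; for i in 1 2 3 4; do python3 rs.py $i & done; wait
```

```text
4
this script no longer has the robot
this script no longer has the robot
this script no longer has the robotException ignored in: <_io.TextIOWrapper mode='rw' encoding='UTF-8'>
Traceback (most recent call last):
BrokenPipeError: [Errno 32] Broken pipe
Exception ignored in: <_io.TextIOWrapper mode='rw' encoding='UTF-8'>
Traceback (most recent call last):
BrokenPipeError: [Errno 32] Broken pipe
Exception ignored in: <_io.TextIOWrapper mode='rw' encoding='UTF-8'>
Traceback (most recent call last):
BrokenPipeError: [Errno 32] Broken pipe
```

```bash
python3 -c "
from plant import robot;import numpy as np
s=robot.read_state();np.save('q0.npy',s['joints']);print(s['t'])"
sed -i 's/^from plant import robot/#/; s/^st=robot.*//; s/^ (st\["joints"\].*//' fk.py
sed -i 's/^st=robot.read_state();q0=st\["joints"\]/q0=np.load("q0.npy")/' rs.py
export OMP_NUM_THREADS=1; for i in 1 2 3 4; do timeout 500 python3 rs.py $i & done; wait
```

```text
4.2833
```

```bash
cat > fast.py <<'E'
import numpy as np
from h import pose,R
v=np.load("v3.npy")
LO=np.array([-2.71,-.32,-1.57,0,-1.46,0,-2.83]);HI=np.array([2.71,2.16,1.52,2.45,4.6,2.02,2.83])
H,a1,b1,a2,b2,e1,f1,L1,e2,f2,g1,g2,L2,aw,bw,d=v
OFF=np.array([[a1,b1,0],[a2,b2,0],[e1,f1,L1],[e2,f2,0],[g1,g2,L2],[aw,bw,0],[0,0,d]])
PI=np.diag([-1.,-1,1]);RZm=PI
SG=np.array([-1,1,-1,1,-1,1,-1])
def fkj(q):
    r=np.eye(3);x=np.array([0,0,H]);Z=[];O=[];P=[]
    for i in range(7):
        O.append(x);t=q[i]*SG[i];c,s=np.cos(t),np.sin(t)
        if i%2==0: Z.append(r[:,2]*SG[i]);r=r@np.array([[c,-s,0],[s,c,0],[0,0,1]])
        else: Z.append(r[:,1]*SG[i]);r=r@np.array([[c,0,s],[0,1,0],[-s,0,c]])
        x=x+r@OFF[i];P.append(x)
    Z=np.array(Z);O=np.array(O)
    J=np.vstack([np.cross(Z,x-O).T/10*1.0,Z.T*20])
    return x,r@PI,J,P
def rv(A):
    return R.from_matrix(A).as_rotvec()
def step(q,p,r,it=4):
    for _ in range(it):
        x,rr,J,_p=fkj(q);e=np.r_[(p-x)/10,20*rv(r@rr.T)]
        if np.abs(e).max()<.01:break
        q=q+J.T@np.linalg.solve(J@J.T+1e-2*np.eye(6),e)
        q=np.clip(q,LO,HI)
    return q,np.abs(e).max()
def go(q,p1,r1,n,tr):
    x,rr,_,_=fkj(q);dr=rv(r1@rr.T);n=max(n,int(np.ceil(np.degrees(np.linalg.norm(dr))/7)))
    for i in range(1,n+1):
        q,e=step(q,x+(p1-x)*i/n,R.from_rotvec(dr*i/n).as_matrix()@rr);tr.append(q)
    return q,e,n
def cone(q,n,d,tr):
    for i in range(n):
        a=q.copy();a[4]+=d;x,rr,_,_=fkj(a);q,e=step(q,x,rr);tr.append(q)
    return q
E
cat > rs2.py <<'E'
from fast import *
import time,sys
q0=np.load("q0.npy")
lean=33
Rt=pose(22.4,lean).as_matrix()@RZm;z=Rt[:,2];G=np.array([665.6,-88.7,77])
rng=np.random.default_rng(int(sys.argv[1]));best=[];t0=time.time();N=0;st=[0]*4
TH=.05
while time.time()-t0<200:
    N+=1
    n=int(rng.integers(0,22));tr=[];q=cone(q0.copy(),n,.12,tr);W=[];ok=True
    for k in range(int(rng.integers(1,3))):
        w=np.array([rng.uniform(320,580),rng.uniform(-450,-140),rng.uniform(160,400)]);yaw=rng.uniform(-90,130);l=rng.uniform(0,75)
        q,e,n1=go(q,w,pose(yaw,l).as_matrix()@RZm,6,tr);W.append((w.round(),round(yaw),round(l),n1))
        if np.array(tr)[:,5].min()<TH or e>.5: ok=False;break
    if not ok: continue
    st[0]+=1
    q,e,n2=go(q,G+(11-130)*z,Rt,6,tr)
    if np.array(tr)[:,5].min()<TH or e>.5: continue
    st[1]+=1;qp=q
    q,e,n3=go(q,G+11*z,Rt,8,tr)
    T=np.array(tr);m=np.minimum(T-LO,HI-T).min()
    if e<.5: best.append((m,n,W,n2,qp.round(2),q.round(2)))
best.sort(key=lambda a:-a[0])
print(N,st,len(best))
for b in best[:4]:print(*b)
E
for i in 1 2 3 4; do python3 rs2.py $i & done; wait
```

```text
2548 [708, 188, 0, 0] 2
0.12430347679533019 19 [(array([ 562., -340.,  315.]), -42, 70, 12), (array([ 481., -401.,  222.]), -55, 13, 9)] 12 [ 0.76  0.91 -0.89  1.89  1.44  0.32  0.89] [ 0.62  1.15 -0.83  1.75  1.82  0.36  0.59]
0.0943235344421014 21 [(array([ 469., -390.,  192.]), -11, 63, 13), (array([ 519., -156.,  369.]), -59, 25, 9)] 12 [ 0.81  0.97 -1.04  1.89  1.5   0.45  0.87] [ 0.67  1.2  -0.96  1.75  1.79  0.48  0.67]
2429 [676, 169, 0, 0] 6
0.12430347679533019 19 [(array([ 572., -408.,  187.]), -84, 73, 14), (array([ 577., -219.,  228.]), -81, 11, 9)] 15 [ 0.71  0.87 -0.78  1.9   1.37  0.22  0.94] [ 0.58  1.11 -0.74  1.75  1.87  0.28  0.51]
0.12430347679533019 21 [(array([ 578., -356.,  216.]), 0, 65, 13), (array([ 492., -349.,  185.]), -82, 2, 15)] 16 [ 0.84  1.01 -1.13  1.89  1.52  0.53  0.87] [ 0.69  1.23 -1.03  1.74  1.79  0.55  0.71]
0.10923105068709349 18 [(array([ 559., -319.,  162.]), -5, 73, 13), (array([ 400., -285.,  290.]), -71, 1, 14)] 14 [ 0.7   0.86 -0.77  1.9   1.36  0.21  0.95] [ 0.58  1.11 -0.73  1.75  1.87  0.28  0.5 ]
0.102766193225321 12 [(array([ 576., -233.,  353.]), -3, 44, 10), (array([ 509., -291.,  392.]), 34, 3, 8)] 6 [ 0.7   0.86 -0.76  1.9   1.35  0.21  0.95] [ 0.57  1.11 -0.72  1.75  1.88  0.27  0.49]
2447 [726, 174, 0, 0] 1
0.056287779571627894 16 [(array([ 499., -284.,  250.]), -27, 44, 8), (array([ 529., -341.,  228.]), -88, 8, 10)] 17 [ 0.72  0.88 -0.81  1.9   1.39  0.25  0.92] [ 0.59  1.12 -0.76  1.75  1.85  0.3   0.53]
2376 [671, 180, 0, 0] 1
0.1174754633791455 17 [(array([ 459., -376.,  201.]), -1, 54, 10), (array([ 539., -377.,  225.]), -72, 62, 11)] 14 [ 0.7   0.86 -0.76  1.9   1.36  0.21  0.95] [ 0.58  1.11 -0.73  1.75  1.87  0.28  0.49]
```

```bash
cat > rows.py <<'E'
# usage: rows.py cone n d | rows.py to x y z yaw lean flip nmin
import sys
from fast import *
from plant import robot
st=robot.read_state();q=st["joints"].copy();tr=[q.copy()]
if sys.argv[1]=="cone": cone(q,int(sys.argv[2]),float(sys.argv[3]),tr)
else:
    a=[float(s) for s in sys.argv[2:]]
    Rt=pose(a[3],a[4]).as_matrix()@(RZm if a[5] else np.eye(3))
    # actual model offset at present
    off=st["tool_pos"]-fkj(q)[0]
    go(q,np.array(a[:3])-off,Rt,int(a[6]),tr)
x0,r0,_,_=fkj(tr[0]);print("t",st["t"],"tool",st["tool_pos"].round(1),"q",q.round(2))
for q in tr[1:]:
    x,r,_,_=fkj(q);print("[%s, %s]"%(R.from_matrix(r@r0.T).as_rotvec(degrees=True).round(1).tolist(),((x-x0)/10).round(1).tolist()),q.round(2) if q is tr[-1] or 1 else"");x0,r0=x,r
E
python3 rows.py cone 12 .12
```

```text
t 4.2833 tool [ 307.7 -312.2  186.9] q [ 0.37  0.63  0.31  2.1   0.15  0.41 -0.15]
[[-1.7, 2.6, 6.1], [-0.6, -1.2, 0.4]] [ 0.35  0.64  0.34  2.1   0.23  0.41 -0.1 ]
[[-1.6, 2.7, 6.1], [-0.5, -1.2, 0.4]] [ 0.33  0.64  0.37  2.1   0.31  0.4  -0.06]
[[-1.5, 2.8, 6.1], [-0.4, -1.2, 0.5]] [ 0.32  0.64  0.4   2.1   0.38  0.39 -0.01]
[[-1.4, 2.9, 6.1], [-0.3, -1.2, 0.5]] [0.3  0.65 0.43 2.1  0.46 0.38 0.03]
[[-1.4, 3.0, 6.0], [-0.2, -1.2, 0.6]] [0.28 0.65 0.46 2.1  0.54 0.37 0.08]
[[-1.3, 3.1, 6.0], [-0.1, -1.1, 0.6]] [0.27 0.66 0.49 2.1  0.61 0.35 0.12]
[[-1.2, 3.2, 6.0], [0.0, -1.1, 0.6]] [0.25 0.66 0.52 2.1  0.69 0.34 0.17]
[[-1.1, 3.3, 5.9], [0.1, -1.0, 0.6]] [0.24 0.67 0.55 2.11 0.77 0.32 0.21]
[[-1.0, 3.4, 5.9], [0.2, -1.0, 0.6]] [0.22 0.68 0.58 2.11 0.85 0.3  0.25]
[[-0.9, 3.5, 5.8], [0.2, -0.9, 0.6]] [0.2  0.69 0.62 2.11 0.93 0.28 0.29]
[[-0.8, 3.6, 5.8], [0.3, -0.8, 0.5]] [0.19 0.69 0.65 2.11 1.01 0.26 0.33]
[[-0.7, 3.8, 5.7], [0.3, -0.7, 0.5]] [0.17 0.7  0.68 2.11 1.09 0.24 0.37]
```

>>> arm_command(
  steps=[
    [[-1.7, 2.6, 6.1], [-0.6, -1.2, 0.4], 0.6],
    [[-1.6, 2.7, 6.1], [-0.5, -1.2, 0.4], 0.6],
    [[-1.5, 2.8, 6.1], [-0.4, -1.2, 0.5], 0.6],
    [[-1.4, 2.9, 6.1], [-0.3, -1.2, 0.5], 0.6],
    [[-1.4, 3.0, 6.0], [-0.2, -1.2, 0.6], 0.6],
  ],
)

```text
t: 4.7
tool_pos: [287.9, -371.6, 210.4]
eef_rot: [0.972, -0.034, -0.083, 0.218]
ft_force: [-0.3, -0.5, 0.6]
finger_gap: 51.3
```

>>> arm_command(
  steps=[
    [[-1.3, 3.1, 6.0], [-0.1, -1.1, 0.6], 0.6],
    [[-1.2, 3.2, 6.0], [0, -1.1, 0.6], 0.6],
    [[-1.1, 3.3, 5.9], [0.1, -1.0, 0.6], 0.6],
    [[-1.0, 3.4, 5.9], [0.2, -1.0, 0.6], 0.6],
    [[-0.9, 3.5, 5.8], [0.2, -0.9, 0.6], 0.6],
  ],
)

```text
t: 5.12
tool_pos: [292.0, -422.2, 239.9]
eef_rot: [0.915, 0.243, -0.158, 0.279]
ft_force: [-0.2, -0.1, 0.3]
finger_gap: 51.3
```

>>> arm_command(
  steps=[
    [[-0.8, 3.6, 5.8], [0.3, -0.8, 0.5], 0.6],
    [[-0.7, 3.8, 5.7], [0.3, -0.7, 0.5], 0.6],
  ],
)

```text
t: 5.28
tool_pos: [297.8, -437.1, 249.6]
eef_rot: [0.871, 0.349, -0.191, 0.289]
ft_force: [1.4, 0.5, -0.4]
finger_gap: 51.5
```

```bash
python3 rows.py to 576 -233 353 -3 44 1 6
```

```text
t 5.2833 tool [ 297.8 -437.1  249.6] q [0.16 0.72 0.71 2.12 1.1  0.2  0.36]
[[2.1, -3.2, 5.4], [2.8, 2.0, 1.0]] [0.15 0.65 0.67 2.13 1.11 0.17 0.39]
[[2.1, -3.2, 5.4], [2.8, 2.0, 1.0]] [0.15 0.59 0.61 2.13 1.11 0.15 0.44]
[[2.1, -3.2, 5.4], [2.8, 2.0, 1.0]] [0.18 0.53 0.52 2.13 1.11 0.13 0.49]
[[2.1, -3.2, 5.4], [2.8, 2.0, 1.0]] [0.23 0.48 0.41 2.11 1.09 0.12 0.55]
[[2.1, -3.2, 5.4], [2.8, 2.0, 1.0]] [0.31 0.45 0.26 2.09 1.06 0.11 0.62]
[[2.1, -3.2, 5.4], [2.8, 2.0, 1.0]] [0.41 0.43 0.09 2.06 1.03 0.1  0.7 ]
[[2.1, -3.2, 5.4], [2.8, 2.0, 1.0]] [ 0.54  0.43 -0.1   2.03  0.99  0.09  0.78]
[[2.1, -3.2, 5.4], [2.8, 2.0, 1.0]] [ 0.67  0.45 -0.31  1.99  0.97  0.09  0.86]
[[2.1, -3.2, 5.4], [2.8, 2.0, 1.0]] [ 0.79  0.49 -0.51  1.94  0.95  0.1   0.94]
[[2.1, -3.2, 5.4], [2.8, 2.0, 1.0]] [ 0.89  0.55 -0.69  1.89  0.94  0.12  1.02]
```

>>> arm_command(
  steps=[
    [[2.1, -3.2, 5.4], [2.8, 2.0, 1.0], 0.6],
    [[2.1, -3.2, 5.4], [2.8, 2.0, 1.0], 0.6],
    [[2.1, -3.2, 5.4], [2.8, 2.0, 1.0], 0.6],
    [[2.1, -3.2, 5.4], [2.8, 2.0, 1.0], 0.6],
    [[2.1, -3.2, 5.4], [2.8, 2.0, 1.0], 0.6],
  ],
)

```text
t: 5.7
tool_pos: [439.4, -334.9, 302.0]
eef_rot: [0.806, 0.513, 0.039, 0.292]
ft_force: [0.8, -0.1, -2.5]
finger_gap: 51.0
```

```bash
python3 rows.py to 576 -233 353 -3 44 1 5
```

```text
t 5.7 tool [ 439.4 -334.9  302. ] q [0.31 0.45 0.26 2.09 1.05 0.1  0.62]
[[2.0, -3.1, 5.4], [2.7, 2.0, 1.0]] [0.41 0.43 0.09 2.07 1.02 0.09 0.7 ]
[[2.0, -3.1, 5.4], [2.7, 2.0, 1.0]] [ 0.54  0.42 -0.1   2.03  0.99  0.09  0.78]
[[2.0, -3.1, 5.4], [2.7, 2.0, 1.0]] [ 0.67  0.44 -0.31  1.99  0.97  0.09  0.85]
[[2.0, -3.1, 5.4], [2.7, 2.0, 1.0]] [ 0.79  0.48 -0.5   1.95  0.95  0.1   0.93]
[[2.0, -3.1, 5.4], [2.7, 2.0, 1.0]] [ 0.89  0.54 -0.69  1.89  0.95  0.11  1.01]
```

>>> arm_command(
  steps=[
    [[1.5, -2.3, 4.0], [2.0, 1.5, 0.7], 0.6],
    [[1.3, -2.0, 3.5], [1.8, 1.3, 0.7], 0.6],
    [[1.2, -1.8, 3.2], [1.6, 1.2, 0.6], 0.6],
    [[1.2, -1.8, 3.2], [1.6, 1.2, 0.6], 0.6],
    [[1.2, -1.8, 3.2], [1.6, 1.2, 0.6], 0.6],
  ],
)

```text
t: 6.12
tool_pos: [524.5, -272.1, 334.3]
eef_rot: [0.73, 0.597, 0.177, 0.281]
ft_force: [-0.0, 0.4, -0.7]
finger_gap: 50.9
```

```bash
python3 rows.py to 576 -233 353 -3 44 1 2;  python3 - <<'E'
from fast import *
from plant import robot
q=robot.read_state()["joints"]
Rt=pose(22.4,33).as_matrix()@RZm;z=Rt[:,2];G=np.array([665.6,-88.7,77])
for first in (0,1):
  tr=[];a=q
  if first: a,e,n=go(a,np.array([576,-233,353.]),pose(-3,44).as_matrix()@RZm,3,tr)
  a,e,n=go(a,np.array([509,-291,392.]),pose(34,3).as_matrix()@RZm,8,tr);print(a.round(2),n)
  a,e,n=go(a,G-119*z,Rt,8,tr);print(a.round(2),n)
  a,e,n=go(a,G+11*z,Rt,8,tr);print(a.round(2),n,np.array(tr)[:,5].min())
E
```

```text
t 6.1167 tool [ 524.5 -272.1  334.3] q [ 0.7   0.44 -0.35  2.    0.96  0.09  0.87]
[[1.8, -3.0, 5.1], [2.6, 2.0, 0.9]] [ 0.8   0.47 -0.52  1.96  0.94  0.09  0.94]
[[1.8, -3.0, 5.1], [2.6, 2.0, 0.9]] [ 0.89  0.52 -0.68  1.91  0.94  0.1   1.01]
[ 0.91  0.79 -1.14  1.09  0.68  1.59  2.13] 9
[ 0.65  0.83 -0.65  1.9   1.2   0.12  1.08] 8
[ 0.27  0.97 -0.11  1.79  1.17  0.    0.98] 8 0.0
[ 0.92  0.81 -1.22  1.09  0.73  1.62  2.09] 8
[ 0.71  0.87 -0.79  1.9   1.37  0.23  0.93] 8
[ 0.58  1.12 -0.75  1.75  1.86  0.29  0.52] 8 0.10614939814564826
```

>>> arm_command(
  steps=[
    [[1.2, -2.0, 3.4], [1.8, 1.3, 0.6], 0.6],
    [[1.2, -2.0, 3.4], [1.8, 1.3, 0.6], 0.6],
    [[1.2, -2.0, 3.4], [1.8, 1.3, 0.6], 0.6],
    [[1.2, -2.0, 3.4], [1.8, 1.3, 0.6], 0.6],
  ],
)

```text
t: 6.45
tool_pos: [596.2, -220.6, 358.9]
eef_rot: [0.651, 0.65, 0.284, 0.269]
ft_force: [-1.2, 0.8, -0.6]
finger_gap: 51.6
```

```bash
cat > ev.py <<'E'
from fast import *
from plant import robot
s=robot.read_state();q=s["joints"];print(s["t"],s["tool_pos"].round(0),q.round(2))
Rt=pose(22.4,33).as_matrix()@RZm;z=Rt[:,2];G=np.array([665.6,-88.7,77])
rng=np.random.default_rng(0);best=[]
for k in range(800):
  tr=[];a=q
  if k==0: W=None
  else:
    W=(np.array([rng.uniform(450,600),rng.uniform(-330,-150),rng.uniform(200,400)]),rng.uniform(-20,60),rng.uniform(0,60))
    a,e,n=go(a,W[0],pose(W[1],W[2]).as_matrix()@RZm,4,tr);
    if e>.5 or np.array(tr)[:,5].min()<.05: continue
  a,e,n=go(a,G-119*z,Rt,6,tr);qp=a
  if k and (e>.5 or np.array(tr)[:,5].min()<.05): continue
  a,e,n=go(a,G+11*z,Rt,8,tr);T=np.array(tr)
  best.append((np.minimum(T-LO,HI-T).min()+.2*min(a[5],.5)-.002*len(tr),len(tr),W,qp.round(2),a.round(2),np.minimum(T-LO,HI-T).min().round(2)))
  if k==0: print(best[-1])
best.sort(key=lambda b:-b[0])
for b in best[:4]:print(b)
E
python3 ev.py
```

```text
6.45 [ 596. -221.  359.] [ 0.93  0.56 -0.78  1.88  0.94  0.11  1.06]
(np.float64(-0.028), 14, None, array([ 0.63,  0.82, -0.62,  1.9 ,  1.11,  0.1 ,  1.17]), array([ 0.31,  0.99, -0.19,  1.78,  1.08,  0.  ,  1.1 ]), np.float64(0.0))
(np.float64(0.2895939567244884), 23, (array([ 499.84860324, -329.32283489,  268.22673773]), 46.81914784095879, 4.811023707029789), array([ 0.75,  0.9 , -0.87,  1.89,  1.42,  0.29,  0.9 ]), array([ 0.61,  1.14, -0.81,  1.75,  1.83,  0.34,  0.57]), np.float64(0.27))
(np.float64(0.2818266360581995), 24, (array([ 493.89813982, -313.04864175,  273.14529412]), 50.36829869714934, 1.69319105896379), array([ 0.75,  0.9 , -0.86,  1.89,  1.42,  0.29,  0.9 ]), array([ 0.61,  1.14, -0.81,  1.75,  1.83,  0.34,  0.57]), np.float64(0.26))
(np.float64(0.2769602777138657), 26, (array([ 534.91796194, -325.10610199,  248.01592921]), 57.97512452670334, 4.86189120174723), array([ 0.75,  0.9 , -0.86,  1.89,  1.42,  0.29,  0.9 ]), array([ 0.61,  1.14, -0.81,  1.75,  1.83,  0.34,  0.57]), np.float64(0.26))
(np.float64(0.27022824472336715), 22, (array([ 577.74886521, -248.29642349,  385.18170371]), 37.335177032540045, 4.6069840303612075), array([ 0.74,  0.89, -0.85,  1.89,  1.41,  0.28,  0.91]), array([ 0.6 ,  1.13, -0.8 ,  1.75,  1.83,  0.33,  0.56]), np.float64(0.25))
```

```bash
python3 rows.py to 500 -329 268 47 5 1 9
```

```text
t 6.45 tool [ 596.2 -220.6  358.9] q [ 0.93  0.56 -0.78  1.88  0.94  0.11  1.06]
[[-2.0, 4.2, 5.0], [-1.1, -1.2, -1.0]] [ 1.08  0.67 -1.06  1.81  0.96  0.36  1.2 ]
[[-2.0, 4.2, 5.0], [-1.1, -1.2, -1.0]] [ 1.14  0.75 -1.19  1.74  0.91  0.54  1.39]
[[-2.0, 4.2, 5.0], [-1.1, -1.2, -1.0]] [ 1.16  0.81 -1.26  1.68  0.87  0.7   1.55]
[[-2.0, 4.3, 5.0], [-1.1, -1.2, -1.0]] [ 1.16  0.85 -1.29  1.61  0.84  0.84  1.69]
[[-2.0, 4.2, 5.0], [-1.1, -1.2, -1.0]] [ 1.15  0.88 -1.3   1.55  0.83  0.97  1.82]
[[-2.0, 4.2, 5.0], [-1.1, -1.2, -1.0]] [ 1.13  0.91 -1.3   1.49  0.82  1.09  1.94]
[[-2.0, 4.2, 5.0], [-1.1, -1.2, -1.0]] [ 1.11  0.93 -1.29  1.44  0.83  1.19  2.05]
[[-2.0, 4.2, 5.0], [-1.1, -1.2, -1.0]] [ 1.08  0.95 -1.28  1.39  0.84  1.29  2.15]
[[-2.0, 4.2, 5.0], [-1.1, -1.2, -1.0]] [ 1.05  0.97 -1.26  1.35  0.86  1.38  2.25]
```

>>> arm_command(
  steps=[
    [[-0.8, 1.7, 2.0], [-0.4, -0.5, -0.4], 0.6],
    [[-0.8, 1.7, 2.0], [-0.5, -0.5, -0.4], 0.6],
    [[-1.2, 2.5, 3.0], [-0.7, -0.7, -0.6], 0.6],
    [[-1.8, 3.8, 4.5], [-1.0, -1.1, -0.9], 0.6],
    [[-2.0, 4.2, 5.0], [-1.1, -1.2, -1.0], 0.6],
  ],
)

```text
t: 6.87
tool_pos: [557.8, -261.9, 325.2]
eef_rot: [0.564, 0.78, 0.2, 0.182]
ft_force: [-0.1, -1.2, -0.8]
finger_gap: 51.2
```

>>> arm_command(
  steps=[
    [[-2.0, 4.2, 5.0], [-1.1, -1.2, -1.0], 0.6],
    [[-2.0, 4.2, 5.0], [-1.1, -1.2, -1.0], 0.6],
    [[-2.0, 4.2, 5.0], [-1.1, -1.2, -1.0], 0.6],
    [[-2.0, 4.2, 5.0], [-1.1, -1.2, -1.0], 0.6],
  ],
)

```text
t: 7.2
tool_pos: [514.4, -310.5, 284.5]
eef_rot: [0.429, 0.896, 0.089, 0.069]
ft_force: [-0.0, -0.2, -0.4]
finger_gap: 51.2
```

```bash
python3 ev.py
```

```text
7.2 [ 514. -310.  285.] [ 1.12  0.9  -1.28  1.43  0.79  1.21  2.1 ]
(np.float64(0.12617828600722888), 14, None, array([ 0.7 ,  0.86, -0.75,  1.9 ,  1.34,  0.2 ,  0.96]), array([ 0.57,  1.11, -0.72,  1.75,  1.88,  0.26,  0.48]), np.float64(0.1))
(np.float64(0.29789680677148983), 19, (array([ 545.78398641, -239.07418683,  203.27490064]), 57.28738018857736, 0.8080523955828101), array([ 0.75,  0.9 , -0.87,  1.89,  1.42,  0.29,  0.9 ]), array([ 0.61,  1.14, -0.81,  1.75,  1.83,  0.34,  0.57]), np.float64(0.27))
(np.float64(0.26741088265371665), 19, (array([ 515.07297478, -156.84950562,  209.28384335]), 57.14369593083208, 5.626841980215342), array([ 0.74,  0.89, -0.84,  1.89,  1.41,  0.27,  0.91]), array([ 0.6 ,  1.13, -0.79,  1.75,  1.84,  0.33,  0.56]), np.float64(0.24))
(np.float64(0.26509385901614924), 18, (array([ 526.91380849, -162.76124026,  213.21649934]), 47.305382368990664, 4.001400526026084), array([ 0.74,  0.89, -0.84,  1.89,  1.41,  0.27,  0.91]), array([ 0.6 ,  1.13, -0.79,  1.75,  1.84,  0.32,  0.55]), np.float64(0.24))
(np.float64(0.2584191876337974), 19, (array([ 511.32120934, -165.37431949,  216.72732722]), 58.70319385596562, 5.8043704910576865), array([ 0.73,  0.89, -0.84,  1.89,  1.41,  0.27,  0.91]), array([ 0.6 ,  1.13, -0.79,  1.75,  1.84,  0.32,  0.55]), np.float64(0.23))
```

Go via (546,-239,203), yaw 57, lean 1.

```bash
python3 rows.py to 546 -239 203 57 1 1 4
```

```text
t 7.2 tool [ 514.4 -310.5  284.5] q [ 1.12  0.9  -1.28  1.43  0.79  1.21  2.1 ]
[[-1.7, 2.5, 4.5], [0.8, 1.8, -2.0]] [ 1.05  0.92 -1.25  1.44  0.82  1.23  2.12]
[[-1.7, 2.5, 4.5], [0.8, 1.8, -2.0]] [ 0.99  0.95 -1.23  1.45  0.86  1.25  2.13]
[[-1.7, 2.5, 4.5], [0.8, 1.8, -2.0]] [ 0.92  0.97 -1.2   1.46  0.89  1.27  2.15]
[[-1.7, 2.5, 4.5], [0.8, 1.8, -2.0]] [ 0.85  1.   -1.17  1.45  0.92  1.29  2.17]
```

>>> arm_command(
  steps=[
    [[-1.7, 2.5, 4.5], [0.8, 1.8, -2.0], 0.6],
    [[-1.7, 2.5, 4.5], [0.8, 1.8, -2.0], 0.6],
    [[-1.7, 2.5, 4.5], [0.8, 1.8, -2.0], 0.6],
    [[-1.7, 2.5, 4.5], [0.8, 1.8, -2.0], 0.6],
  ],
)

```text
t: 7.53
tool_pos: [547.5, -237.0, 204.0]
eef_rot: [0.285, 0.958, 0.008, 0.003]
ft_force: [0.5, -0.9, -0.4]
finger_gap: 51.2
```

```bash
python3 -c "
from h import *
z=pose(22.4,33).as_matrix()[:,2];print(np.array([665.6,-88.7,77])-119*z)"; python3 rows.py to 606 -113 177 22.4 33 1 7
```

```text
[ 605.67828071 -113.39795044  176.80179759]
t 7.5333 tool [ 547.5 -237.   204. ] q [ 0.84  1.   -1.18  1.44  0.92  1.31  2.17]
[[3.0, -3.6, -4.8], [0.8, 1.8, -0.4]] [ 0.86  1.   -1.19  1.49  0.92  1.21  2.06]
[[3.0, -3.6, -4.8], [0.8, 1.8, -0.4]] [ 0.88  1.   -1.2   1.55  0.93  1.1   1.94]
[[3.0, -3.6, -4.8], [0.8, 1.8, -0.4]] [ 0.89  0.99 -1.19  1.61  0.95  0.97  1.81]
[[3.0, -3.6, -4.8], [0.8, 1.8, -0.4]] [ 0.89  0.98 -1.17  1.69  0.99  0.84  1.67]
[[3.0, -3.6, -4.8], [0.8, 1.8, -0.4]] [ 0.88  0.96 -1.13  1.76  1.06  0.69  1.49]
[[3.0, -3.6, -4.8], [0.8, 1.8, -0.4]] [ 0.85  0.93 -1.05  1.84  1.17  0.52  1.27]
[[3.0, -3.6, -4.8], [0.8, 1.8, -0.4]] [ 0.76  0.87 -0.88  1.92  1.4   0.29  0.91]
```

>>> arm_command(
  steps=[
    [[3.0, -3.6, -4.8], [0.8, 1.8, -0.4], 0.6],
    [[3.0, -3.6, -4.8], [0.8, 1.8, -0.4], 0.6],
    [[3.0, -3.6, -4.8], [0.8, 1.8, -0.4], 0.6],
    [[3.0, -3.6, -4.8], [0.8, 1.8, -0.4], 0.6],
    [[2.0, -2.4, -3.2], [0.5, 1.2, -0.2], 0.6],
  ],
)

```text
t: 7.95
tool_pos: [583.7, -152.0, 187.0]
eef_rot: [0.462, 0.864, 0.169, 0.108]
ft_force: [0.7, -0.9, -0.6]
finger_gap: 51.1
```

```bash
python3 rows.py to 606 -113 177 22.4 33 1 6
```

```text
t 7.95 tool [ 583.7 -152.   187. ] q [ 0.89  0.98 -1.15  1.75  1.04  0.73  1.53]
[[1.0, -1.3, -1.8], [0.4, 0.6, -0.2]] [ 0.88  0.97 -1.13  1.78  1.08  0.67  1.46]
[[1.0, -1.3, -1.8], [0.4, 0.6, -0.2]] [ 0.87  0.96 -1.1   1.8   1.12  0.61  1.38]
[[1.0, -1.3, -1.8], [0.4, 0.6, -0.2]] [ 0.86  0.94 -1.07  1.83  1.16  0.54  1.29]
[[1.0, -1.3, -1.8], [0.4, 0.6, -0.2]] [ 0.84  0.93 -1.02  1.86  1.22  0.47  1.19]
[[1.0, -1.3, -1.8], [0.4, 0.7, -0.2]] [ 0.81  0.91 -0.97  1.89  1.31  0.39  1.06]
[[1.0, -1.3, -1.8], [0.4, 0.7, -0.2]] [ 0.77  0.88 -0.89  1.92  1.43  0.31  0.89]
```

>>> arm_command(
  steps=[
    [[1.0, -1.3, -1.8], [0.4, 0.6, -0.2], 0.6],
    [[1.0, -1.3, -1.8], [0.4, 0.6, -0.2], 0.6],
    [[1.0, -1.3, -1.8], [0.4, 0.6, -0.2], 0.6],
    [[1.0, -1.3, -1.8], [0.4, 0.6, -0.2], 0.6],
    [[1.0, -1.3, -1.8], [0.4, 0.7, -0.2], 0.6],
  ],
)

```text
t: 8.37
tool_pos: [603.5, -122.0, 177.2]
eef_rot: [0.522, 0.81, 0.221, 0.148]
ft_force: [1.6, 0.6, -0.8]
finger_gap: 51.3
```

>>> arm_command(
  steps=[
    [[0.5, -0.7, -0.9], [0.2, 0.4, -0.1], 0.6],
    [[0.5, -0.7, -0.9], [0.2, 0.4, -0.1], 0.6],
  ],
)

```text
t: 8.53
tool_pos: [607.4, -113.6, 175.2]
eef_rot: [0.532, 0.799, 0.232, 0.156]
ft_force: [0.0, -0.0, -0.3]
finger_gap: 51.4
```

```bash
cat >> h.py <<'E'
def deltaf(st,G,yaw,lean,back=0):
    s=dict(st);s["eef_rot"]=(R.from_quat(st["eef_rot"])*R.from_euler('z',np.pi)).as_quat();delta(s,G,yaw,lean,back)
E
python3 look.py 4
python3 - <<'E'
from h import *
from plant import robot
deltaf(robot.read_state(),[665.6,-88.7,77],22.4,33,130)
t=load("top4");crop(t,250,130,370,230,6,"tc8")
E
python3 rows.py to 676.7 -84.2 67.8 22.4 33 1 6
```

```text
t 8.63 shift cm [-0.18  0.01  0.18] turn [ 0.4 -0.4 -0.2] force [-1.   0.3  0.1] gap 51.4 G [ 602.  -115.8  184.3] j [ 0.77  0.91 -0.92  1.9   1.44  0.35  0.9 ]
t 8.6333 tool [ 607.5 -113.5  175. ] q [ 0.77  0.91 -0.92  1.9   1.44  0.35  0.9 ]
[[0.1, -0.1, -0.0], [1.2, 0.5, -1.8]] [ 0.74  0.94 -0.88  1.89  1.53  0.33  0.82]
[[0.1, -0.1, -0.0], [1.2, 0.5, -1.8]] [ 0.71  0.98 -0.86  1.87  1.61  0.33  0.74]
[[0.1, -0.1, -0.0], [1.2, 0.5, -1.8]] [ 0.68  1.02 -0.85  1.85  1.68  0.34  0.68]
[[0.1, -0.1, -0.0], [1.2, 0.5, -1.8]] [ 0.66  1.06 -0.85  1.82  1.74  0.35  0.64]
[[0.1, -0.1, -0.0], [1.2, 0.5, -1.8]] [ 0.64  1.11 -0.85  1.79  1.79  0.37  0.61]
[[0.1, -0.1, -0.0], [1.2, 0.5, -1.8]] [ 0.63  1.15 -0.85  1.76  1.82  0.38  0.59]
```

View pics/top4.png

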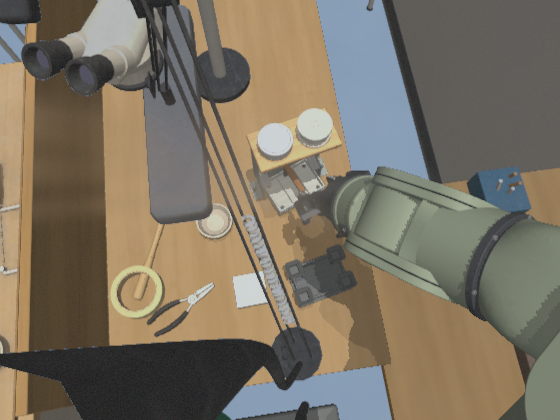

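View pics/scene4.png

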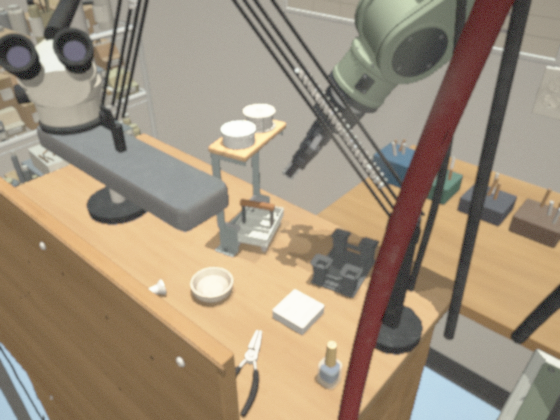

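>>> arm_command(
  steps=[
    [[0.4, -1.0, 0], [1.1, 0.4, -1.7], 0.6],
    [[0.4, -1.0, 0], [1.2, 0.5, -1.7], 0.6],
    [[0, 0, 0], [1.2, 0.5, -1.7], 0.6],
    [[0, 0, 0], [0, 0, 0], 0.6],
  ],
)

```text
t: 8.97
tool_pos: [643.2, -99.9, 120.9]
eef_rot: [0.53, 0.795, 0.245, 0.165]
ft_force: [-0.7, 0.4, -0.0]
finger_gap: 51.1
```

```bash
python3 look.py 5
python3 - <<'E'
from h import *
from plant import robot
deltaf(robot.read_state(),[665.6,-88.7,77],22.4,35,0)
t=load("top5");crop(t,250,130,370,230,6,"tc9")
s=load("scene5");crop(s,220,90,340,230,5,"sc9")
E
```

```text
t 9.07 shift cm [ 2.87  1.44 -5.53] turn [ 0.5 -0.4 -0.1] force [-0.9  0.1  0.4] gap 51.0 G [ 637.  -103.   132.4] j [ 0.71  1.04 -0.89  1.86  1.78  0.35  0.61]
```

View pics/tc9.png

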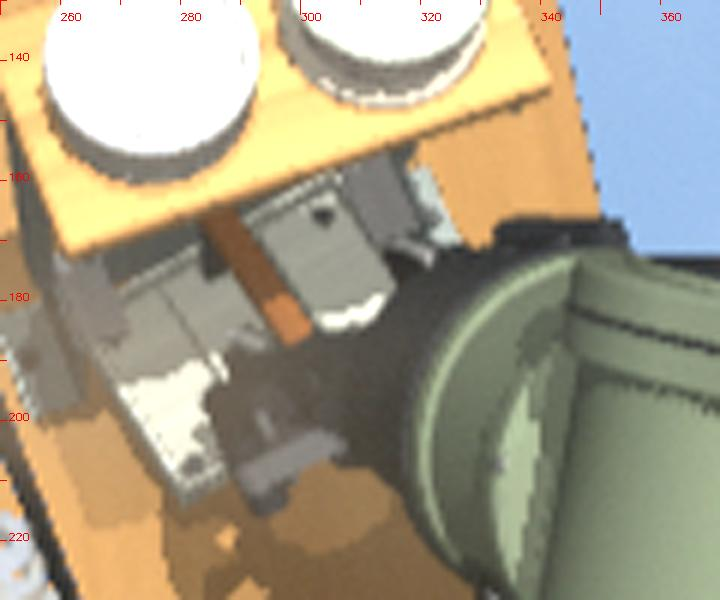

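View pics/sc9.png

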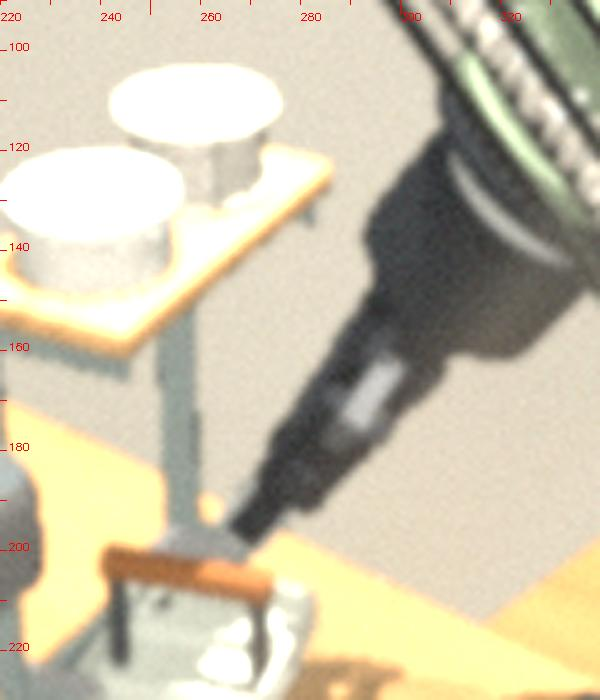

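>>> arm_command(
  steps=[
    [[0.5, -0.4, 0], [0.7, 0.4, -1.4], 0.6],
    [[0, 0, 0], [0.7, 0.4, -1.4], 0.6],
    [[0, 0, 0], [0.7, 0.4, -1.4], 0.6],
    [[0, 0, 0], [0.7, 0.2, -1.3], 0.6],
    [[0, 0, 0], [0, 0, 0], 0.6],
  ],
)

```text
t: 9.48
tool_pos: [671.1, -86.9, 67.2]
eef_rot: [0.53, 0.793, 0.25, 0.167]
ft_force: [-1.1, 0.9, -1.3]
finger_gap: 51.2
```

```bash
python3 look.py 6
python3 - <<'E'
from h import *
from plant import robot
deltaf(robot.read_state(),[665.6,-88.7,77],22.4,35,0)
t=load("top6");crop(t,250,130,370,230,6,"tc9")
s=load("scene6");crop(s,200,110,320,250,5,"sc9")
E
```

```text
t 9.58 shift cm [ 0.05  0.09 -0.12] turn [ 0.   0.  -0.1] force [ 0.2  0.1 -0. ] gap 51.4 G [665.1 -89.6  78.2] j [ 0.68  1.17 -0.92  1.8   1.93  0.42  0.53]
```

View pics/tc9.png

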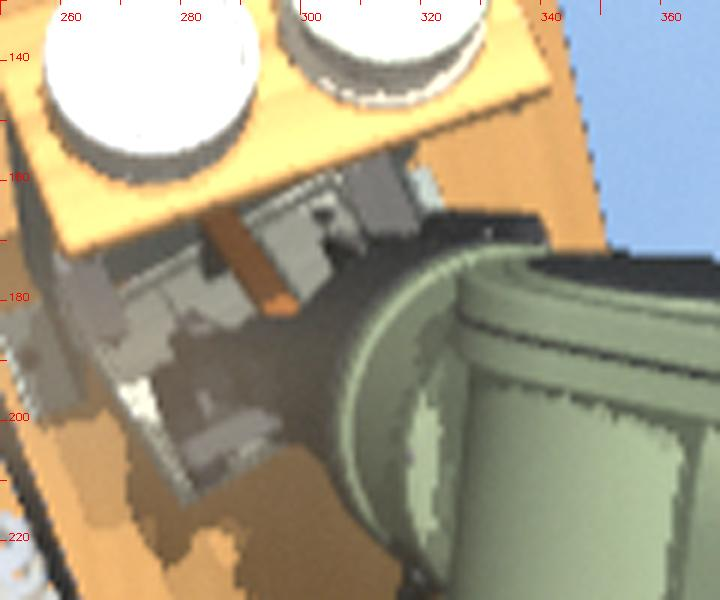

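View pics/sc9.png

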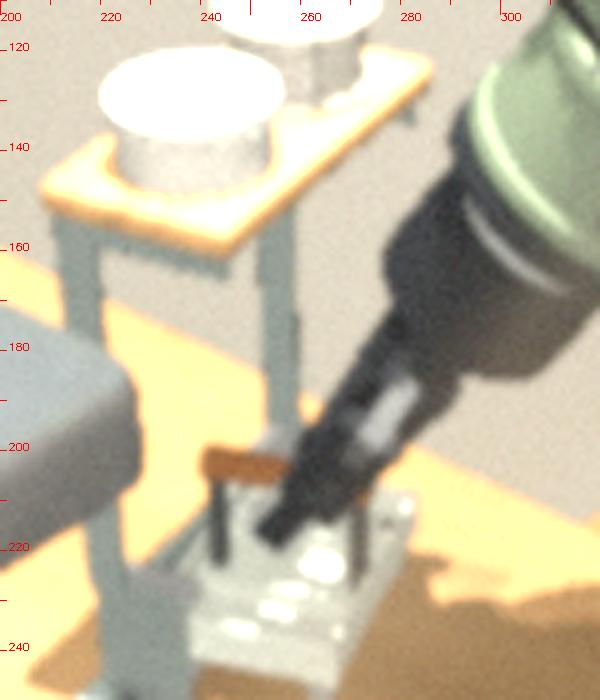

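>>> arm_command(
  steps=[
    [[0, 0, 0], [0, 0, 0], 0.3],
    [[0, 0, 0], [0, 0, 0], 0.15],
    [[0, 0, 0], [0, 0, 0], 0],
    [[0, 0, 0], [0, 0, 0], 0],
    [[0, 0, 0], [0, 0, 0], 0],
  ],
  squeeze=30,
)

```text
t: 10.0
tool_pos: [671.5, -87.0, 68.7]
eef_rot: [0.53, 0.793, 0.249, 0.168]
ft_force: [-4.9, -1.5, 8.6]
finger_gap: 11.2
```

```bash
python3 look.py 7
python3 - <<'E'
from h import *
from plant import robot
s=robot.read_state();deltaf(s,[665.6,-88.7,77],22.4,35,0);print(s["moment"].round(2))
t=load("top7");crop(t,250,130,370,230,6,"tc9")
E
```

```text
t 10.10 shift cm [-0.01  0.07 -0.07] turn [ 0.1  0.  -0.1] force [-4.2 -2.2  7.4] gap 11.2 G [665.7 -89.4  77.7] j [ 0.68  1.17 -0.92  1.79  1.94  0.42  0.52]
[-0.24  0.48 -0.02]
```

View pics/tc9.png

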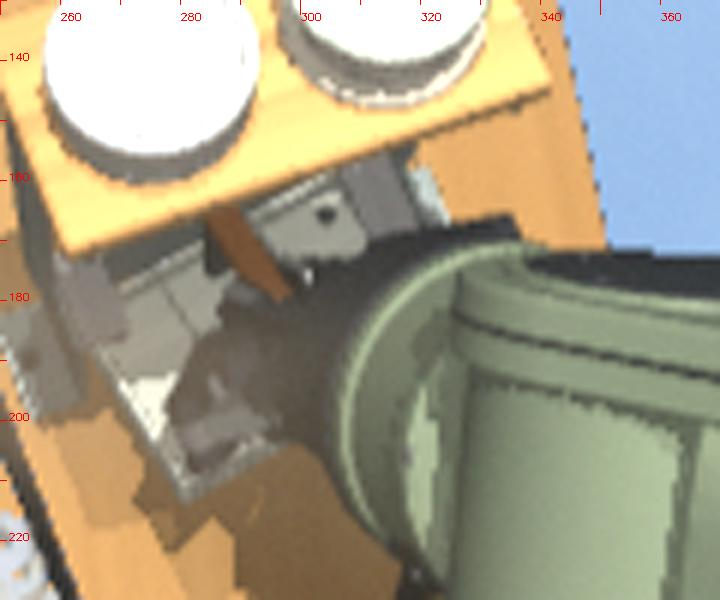

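```bash
python3 rows.py to 588 -105 69 22.4 35 1 6
```

```text
t 10.1 tool [671.5 -87.   68.7] q [ 0.68  1.17 -0.92  1.79  1.94  0.42  0.52]
[[0.0, 0.0, -0.0], [-1.4, -0.3, 0.0]] [ 0.71  1.18 -0.95  1.84  1.99  0.45  0.48]
[[0.0, 0.0, -0.0], [-1.4, -0.3, 0.0]] [ 0.73  1.18 -0.97  1.88  2.03  0.48  0.45]
[[0.0, 0.0, -0.0], [-1.4, -0.3, 0.0]] [ 0.76  1.19 -0.99  1.93  2.07  0.51  0.42]
[[0.0, 0.0, -0.0], [-1.4, -0.3, 0.0]] [ 0.79  1.2  -1.02  1.97  2.11  0.53  0.39]
[[0.0, 0.0, -0.0], [-1.4, -0.3, 0.0]] [ 0.81  1.2  -1.03  2.01  2.14  0.56  0.37]
[[0.0, 0.0, -0.0], [-1.4, -0.3, 0.0]] [ 0.84  1.21 -1.05  2.05  2.17  0.59  0.34]
```

>>> arm_command(
  steps=[
    [[0, 0, 0], [0, 0, 0], 0],
    [[0, 0, 0], [-0.4, -0.1, 0.1], 0],
    [[0, 0, 0], [-0.8, -0.2, 0], 0],
    [[0, 0, 0], [-1.0, -0.2, 0], 0],
    [[0, 0, 0], [-1.0, -0.2, 0], 0],
  ],
  squeeze=60,
)

```text
t: 10.52
tool_pos: [638.6, -94.1, 68.8]
eef_rot: [0.53, 0.793, 0.249, 0.167]
ft_force: [-0.2, -0.5, -3.2]
finger_gap: 10.7
```

```bash
python3 look.py 8
python3 - <<'E'
from h import *
from plant import robot
s=robot.read_state();deltaf(s,[665.6,-88.7,77],22.4,35,0);print(s["moment"].round(2))
t=load("top8");crop(t,250,130,370,230,6,"tc9")
s=load("scene8");crop(s,200,130,320,270,4,"sc9")
E
```

```text
t 10.62 shift cm [ 3.32  0.8  -0.08] turn [ 0.1 -0.1 -0. ] force [ 0.9 -0.  -2. ] gap 10.8 G [632.5 -96.7  77.8] j [ 0.74  1.18 -0.98  1.9   2.04  0.49  0.44]
[-0.33  0.87 -0.04]
```

View pics/tc9.png

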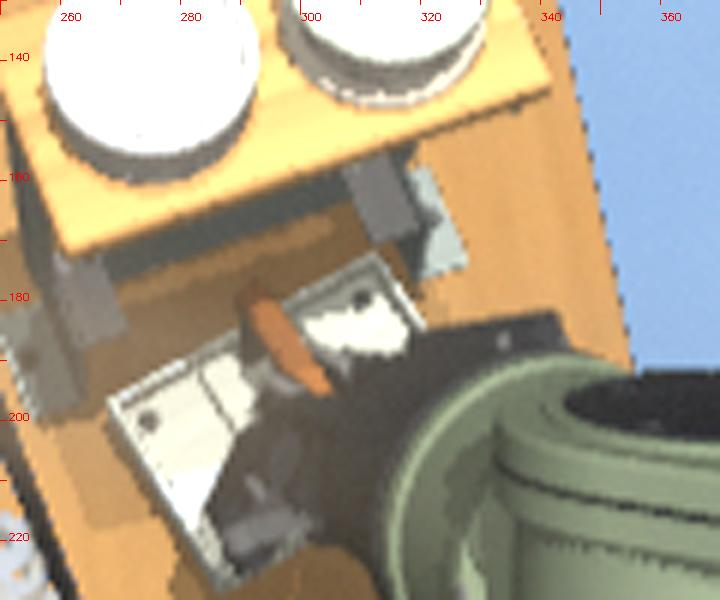

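View pics/sc9.png

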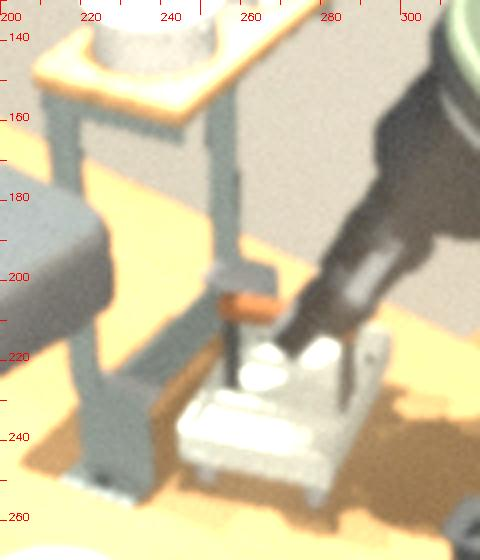

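Run:
```python
from fast import *
from plant import robot
q=robot.read_state()["joints"];tr=[]
z0=pose(22.4,35).as_matrix()
q,e,n=go(q,np.array([588,-105,69.]),z0@RZm,4,tr);print(q.round(2))
q,e,n=go(q,np.array([588,-105,150.]),z0@RZm,4,tr);print(q.round(2))
for fy in (11.8,):
    Rt=pose(fy,35).as_matrix()
    xh=np.array([np.cos(np.radians(fy)),np.sin(np.radians(fy)),0])
    G=np.array([475,-109.5,0])-8*xh
    for zz in (165,112):
        q,e,n=go(q,G+np.array([0,0,zz])+11*Rt[:,2],Rt@RZm,6,tr);print(zz,q.round(2),e)
T=np.array(tr);print((T-LO).min(0).round(2),(HI-T).min(0).round(2)); print([p.round(0) for p in fkj(q)[3]])
```

```text
[ 0.82  1.22 -1.05  2.03  2.17  0.59  0.35]
[ 0.81  0.99 -0.99  2.01  1.9   0.41  0.47]
165 [ 0.93  1.04 -1.24  2.43  2.19  0.86 -0.07] 0.00021255052986077772
112 [ 0.89  1.19 -1.2   2.45  2.32  1.01 -0.12] 0.6418422495949472
[3.47 1.31 0.33 1.93 3.36 0.41 2.71] [1.78 0.94 2.51 0.   2.28 1.01 2.36]
[array([ -3., -13., 308.]), array([-13., -19., 313.]), array([ 290., -386.,  491.]), array([ 296., -390.,  485.]), array([ 311., -139.,  345.]), array([ 312., -145.,  345.]), array([ 480., -113.,  104.])]
```

```bash
cat > sim2.py <<'E'
from fast import *
from plant import robot
q00=robot.read_state()["joints"]
z0=pose(22.4,35).as_matrix();f=11.8;xh=np.array([np.cos(np.radians(12)),np.sin(np.radians(12)),0])
T0=np.array([672.5,-86,0])-95*xh
for lean in (5,12,18):
  q=q00;tr=[]
  P35=pose(f,35).as_matrix();Pl=pose(f,lean).as_matrix()
  g=T0-7*xh+[0,0,77]
  q,e,n=go(q,g+11*P35[:,2],P35@RZm,6,tr);print(lean,"slid",q.round(2))
  q,e,n=go(q,g-60*P35[:,2],P35@RZm,4,tr)
  g=T0+[0,0,77]
  q,e,n=go(q,g-60*Pl[:,2],Pl@RZm,6,tr);print("above",q.round(2))
  q,e,n=go(q,g+11*Pl[:,2],Pl@RZm,4,tr);print("grasp",q.round(2))
  q,e,n=go(q,g+11*Pl[:,2]+[0,0,90],Pl@RZm,4,tr)
  F=np.array([475,-109.5,0])
  for zz in (165,110):
    q,e,n=go(q,F+[0,0,zz]+11*Pl[:,2],Pl@RZm,6,tr);print(zz,q.round(2),round(e,3))
  T=np.array(tr);print((T-LO).min(0).round(2),(HI-T).min(0).round(2),np.abs(np.diff(T,axis=0)).max(0).round(2))
E
python3 sim2.py
```

```text
5 slid [ 0.8   1.26 -1.13  2.13  2.24  0.84  0.09]
above [ 0.59  1.01 -0.96  1.62  0.99  0.96  1.07]
grasp [ 0.55  1.11 -0.89  1.65  1.1   0.86  0.99]
165 [ 0.69  0.87 -0.97  1.95  1.04  0.81  0.91] 0.0
110 [ 0.64  0.95 -0.88  2.    1.2   0.71  0.77] 0.0
[3.26 1.19 0.39 1.59 2.41 0.55 2.9 ] [1.84 0.9  2.4  0.22 2.36 1.02 1.72] [0.07 0.07 0.1  0.11 0.28 0.14 0.25]
12 slid [ 0.8   1.26 -1.13  2.13  2.24  0.84  0.09]
above [ 0.65  0.98 -0.98  1.78  1.14  0.79  0.92]
grasp [ 0.59  1.09 -0.88  1.77  1.29  0.71  0.82]
165 [ 0.72  0.85 -0.97  2.06  1.23  0.66  0.74] 0.0
110 [ 0.67  0.94 -0.87  2.11  1.48  0.6   0.52] 0.0
[3.3  1.17 0.39 1.71 2.54 0.55 2.9 ] [1.84 0.9  2.39 0.22 2.36 1.17 1.84] [0.05 0.06 0.07 0.08 0.21 0.1  0.19]
18 slid [ 0.8   1.26 -1.13  2.13  2.24  0.84  0.09]
above [ 0.69  0.96 -0.97  1.9   1.35  0.66  0.73]
grasp [ 0.62  1.08 -0.89  1.87  1.53  0.62  0.6 ]
165 [ 0.75  0.84 -0.96  2.15  1.49  0.56  0.51] 0.0
110 [ 0.72  0.97 -0.93  2.2   1.78  0.61  0.26] 0.0
[3.33 1.16 0.39 1.81 2.69 0.55 2.9 ] [1.84 0.9  2.41 0.22 2.36 1.18 1.98] [0.04 0.04 0.05 0.06 0.16 0.06 0.14]
```

>>> arm_command(
  steps=[
    [[0, 0, 0], [-0.9, -0.2, 0], 0],
    [[0, 0, -2], [-1.0, -0.2, 0], 0],
    [[0, 0, -2], [-1.0, -0.2, 0], 0],
    [[0, 0, -2], [-1.0, -0.2, 0], 0],
    [[0, 0, -2], [-1.0, -0.2, 0], 0],
  ],
)

```text
t: 11.03
tool_pos: [590.2, -104.1, 68.8]
eef_rot: [0.585, 0.753, 0.237, 0.185]
ft_force: [0.6, 0.3, -3.7]
finger_gap: 10.7
```

>>> arm_command(
  steps=[
    [[0, 0, -2], [-0.8, -0.2, 0], 0],
    [[0, 0, 0], [-0.4, -0.1, -0.1], 0],
    [[0, 0, 0], [0, 0, 0], 0],
  ],
)

```text
t: 11.28
tool_pos: [579.0, -106.4, 68.7]
eef_rot: [0.596, 0.744, 0.235, 0.189]
ft_force: [-3.7, 1.5, 10.6]
finger_gap: 10.8
```

```bash
python3 look.py 9
python3 - <<'E'
from h import *
from plant import robot
s=robot.read_state();deltaf(s,[572,-107,77],11.8,35,0);print(s["moment"].round(2))
t=load("top9");crop(t,250,150,370,270,5,"tc9")
s=load("scene9");crop(s,200,170,340,310,4,"sc9")
E
```

```text
t 11.38 shift cm [-0.09  0.06 -0.07] turn [ 0.1  0.  -0.7] force [-4.5 -0.  11.1] gap 10.7 G [ 572.9 -107.7   77.7] j [ 0.82  1.24 -1.13  2.14  2.23  0.82  0.11]
[0.23 0.19 0.11]
```

View pics/tc9.png

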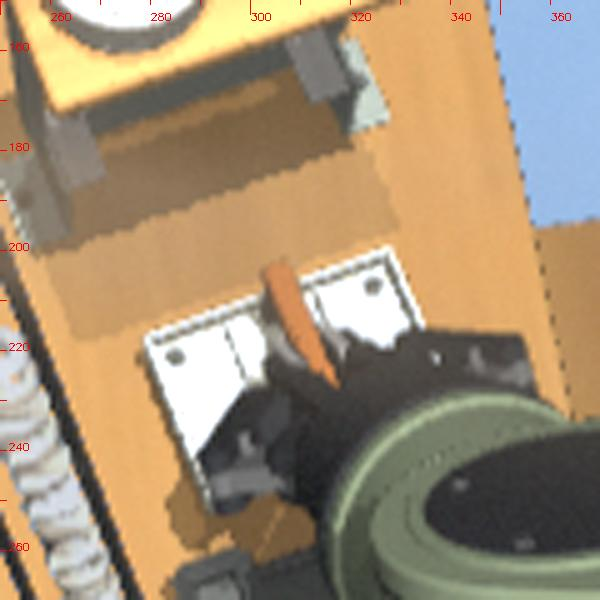

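View pics/sc9.png

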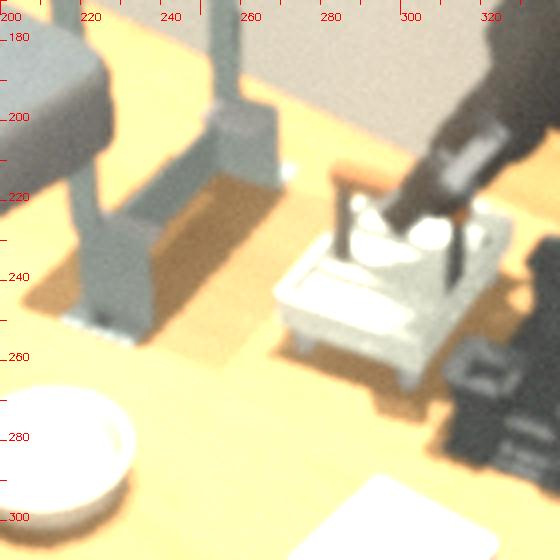

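>>> arm_command(
  steps=[
    [[0, 0, 0], [0, 0, 0.1], 0.4],
    [[0, 0, 0], [0, 0, 0], 0.5],
    [[0, 0, 0], [-0.5, -0.1, 0.8], 0.5],
    [[0, 0, 0], [-1.2, -0.3, 1.8], 0.5],
    [[0, 0, 0], [-1.2, -0.3, 1.8], 0.5],
  ],
)

```text
t: 11.8
tool_pos: [548.6, -113.6, 113.4]
eef_rot: [0.597, 0.744, 0.234, 0.188]
ft_force: [0.7, -0.0, -0.2]
finger_gap: 42.7
```

>>> arm_command(
  steps=[
    [[0, 0, 0], [-1.0, -0.2, 1.8], 0.5],
    [[0, 0, 0], [0, -1.0, 2.5], 0.5],
    [[0, 0, 0], [0, -2.0, 2.5], 0.5],
    [[0, 0, 0], [0, -2.0, 2.0], 0.5],
  ],
)

```text
t: 12.13
tool_pos: [539.6, -165.9, 203.6]
eef_rot: [0.597, 0.744, 0.235, 0.189]
ft_force: [-0.7, 0.8, -1.1]
finger_gap: 42.5
```

```bash
python3 look.py 10
python3 - <<'E'
from h import *
from plant import robot
s=robot.read_state();deltaf(s,[572,-107,77],11.8,35,0)
t=load("top10");crop(t,250,150,370,270,5,"tc9")
s=load("scene10");crop(s,220,180,340,300,5,"sc9")
E
```

```text
t 12.23 shift cm [  3.82   6.32 -13.66] turn [ 0.3  0.2 -0.5] force [-0.9 -0.1  0. ] gap 42.6 G [ 533.7 -170.2  213.6] j [ 0.99  0.86 -1.07  2.11  1.83  0.43  0.42]
```

View pics/tc9.png

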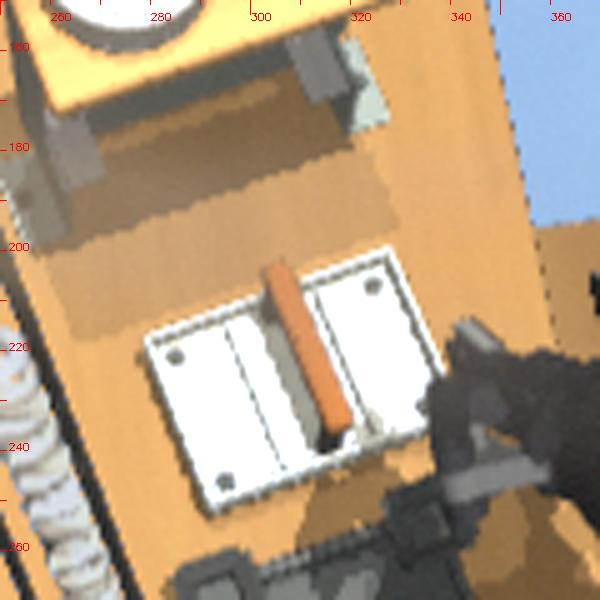

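View pics/sc9.png

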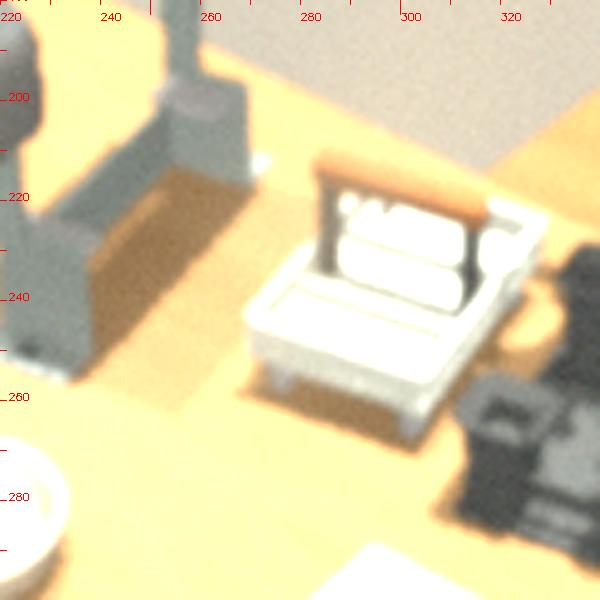

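Run:
```python
from h import *
t=load("top10")
RL,RR,FL=[plane(t,*p,40) for p in((279.6,218),(327.3,200.3),(290.8,251.8))]
print(RL,RR,FL,np.linalg.norm(RL-RR),np.linalg.norm(RL-FL))
y=RL-RR;x=RL-FL;print("yaw",np.degrees(np.arctan2(-y[0],y[1])),np.degrees(np.arctan2(x[1],x[0])),"centre",(RR+FL)/2)
im=t["color"][195:250,290:330].astype(int);r,g,b=im[...,0],im[...,1],im[...,2]
h=cv2.cvtColor(t["color"],cv2.COLOR_RGB2HSV)[195:250,290:330]
print(h[20,12:26].tolist())
m=((h[...,1]>140)&(h[...,0]<13)).astype(np.uint8)
n,l,s,c=cv2.connectedComponentsWithStats(m);k=1+s[1:,4].argmax();pts=np.argwhere(l==k)[:,::-1]+[290,195]
rect=cv2.minAreaRect(pts.astype(np.float32));print(rect,s[k])
B=cv2.boxPoints(rect);print(B.round(1).tolist())
C=[plane(t,*p,82) for p in B];print(np.mean(C,0));
for i in range(2): d=C[i]-C[i+1];print(np.linalg.norm(d),np.degrees(np.arctan2(d[1],d[0])))
for z in(70,76,82):print(z,plane(t,*rect[0],z))
s=load("scene10")
print("handle heights",two(t,(304.5,204),s,(284.5,212)),two(t,(315.3,232.5),s,(316,220)))
```

```text
[602.41036443 -47.80334518  40.        ] [ 625.97417543 -150.72524218   40.        ] [529.64952041 -59.76744588  40.        ] 105.58489509199079 73.73791513427443
yaw 12.895530239190206 9.337616088729883 centre [ 577.81184792 -105.24634403   40.        ]
[[24, 24, 107], [21, 26, 99], [20, 30, 102], [19, 28, 99], [13, 68, 90], [13, 125, 116], [12, 133, 134], [13, 141, 146], [13, 143, 150], [13, 144, 151], [12, 120, 142], [6, 18, 145], [107, 19, 189], [20, 15, 103]]
((311.0, 218.5), (5.0, 2.0), 90.0) [20 21  3  6 10]
[[310.0, 216.0], [312.0, 216.0], [312.0, 221.0], [310.0, 221.0]]
[ 580.07557362 -106.34291335   82.        ]
3.8986739076041435 81.71975166613034
10.157575765477437 -9.519097909646032
70 [ 583.51694071 -107.66634483   70.        ]
76 [ 581.79186856 -107.00390295   76.        ]
82 [ 580.06679642 -106.34146106   82.        ]
handle heights (array([613.17722002, -98.73419951,  77.77426013]), np.float64(1.220890791470189)) (array([ 549.26232412, -110.43143822,   83.57667161]), np.float64(3.1461162606147455))
```

```bash
cat > hand.py <<'E'
import sys
from h import *
def handle(f,u0,v0,u1,v1,z):
    h=cv2.cvtColor(f["color"],cv2.COLOR_RGB2HSV)[v0:v1,u0:u1]
    m=((h[...,1]>90)&(h[...,0]<16)).astype(np.uint8)
    n,l,s,c=cv2.connectedComponentsWithStats(m);k=1+s[1:,4].argmax();pts=np.argwhere(l==k)[:,::-1]+[u0,v0]
    rect=cv2.minAreaRect(pts.astype(np.float32));B=cv2.boxPoints(rect);C=[plane(f,*p,z) for p in B];print("px",np.array(rect[0]).round(1),s[k].tolist(),"c",np.mean(C,0).round(1))
    for i in range(2): d=C[i]-C[i+1];print("%.1f mm %.1f deg"%(np.linalg.norm(d),np.degrees(np.arctan2(d[1],d[0]))))
if __name__=="__main__": handle(load("top10"),295,198,325,240,82)
E
python3 hand.py
```

```text
px [309.4 216.4] [0, 1, 26, 38, 241] c [ 585.2 -103.7   82. ]
26.2 mm 117.6 deg
83.0 mm 24.1 deg
```

```bash
sed -i 's/h\[...,0\]<16/(h[...,0]<HM)/; s/^import sys/import sys\nHM=14/' hand.py
python3 - <<'E'
import hand
from h import *
for hm in (14,15):
    hand.HM=hm;hand.handle(load("top10"),300,203,322,240,82)
h=cv2.cvtColor(load("top10")["color"],cv2.COLOR_RGB2HSV)
print(h[200,300:312,0],h[205,300:312,0],h[190,300:306,0])
E
```

```text
px [311.  219.3] [3, 0, 18, 34, 200] c [ 578.9 -106.    82. ]
11.8 mm 105.5 deg
71.1 mm 12.6 deg
px [311.1 219. ] [3, 0, 18, 34, 203] c [ 579.4 -106.3   82. ]
11.8 mm 104.8 deg
71.9 mm 11.9 deg
[15 15 16 15 16 16 16 15 16 15 16 15] [16 15 15 12 12 12 12 13 13 16 17  5] [16 15 16 16 16 16]
```

```bash
python3 rows.py to 565 -109 140 12.2 12 1 8
```

```text
t 12.2333 tool [ 539.9 -168.9  204.6] q [ 0.99  0.86 -1.07  2.11  1.83  0.43  0.42]
[[-0.6, 2.8, -0.0], [0.3, 0.7, -0.8]] [ 0.93  0.84 -1.    2.08  1.71  0.41  0.49]
[[-0.6, 2.8, -0.0], [0.3, 0.7, -0.8]] [ 0.87  0.83 -0.95  2.05  1.58  0.42  0.59]
[[-0.6, 2.8, -0.0], [0.3, 0.7, -0.8]] [ 0.82  0.84 -0.93  2.01  1.46  0.45  0.68]
[[-0.6, 2.8, -0.0], [0.3, 0.7, -0.8]] [ 0.78  0.85 -0.93  1.98  1.36  0.5   0.76]
[[-0.6, 2.8, -0.0], [0.3, 0.7, -0.8]] [ 0.75  0.87 -0.93  1.94  1.28  0.56  0.82]
[[-0.6, 2.8, -0.0], [0.3, 0.7, -0.8]] [ 0.72  0.9  -0.94  1.89  1.22  0.63  0.87]
[[-0.6, 2.8, -0.0], [0.3, 0.7, -0.8]] [ 0.68  0.92 -0.94  1.85  1.16  0.69  0.91]
[[-0.6, 2.8, -0.0], [0.3, 0.7, -0.8]] [ 0.65  0.94 -0.94  1.8   1.11  0.75  0.94]
```

>>> arm_command(
  steps=[
    [[-0.6, 2.8, 0], [0.3, 0.7, -0.5], 0.5],
    [[-0.6, 2.8, 0], [0.3, 0.7, -0.5], 0.5],
    [[-0.6, 2.8, 0], [0.3, 0.7, -0.5], 0.5],
    [[-0.6, 2.8, 0], [0.3, 0.7, -0.5], 0.5],
    [[-0.6, 2.8, 0], [0.3, 0.7, -0.8], 0.5],
  ],
)

```text
t: 12.65
tool_pos: [553.9, -129.6, 173.1]
eef_rot: [0.616, 0.768, 0.139, 0.111]
ft_force: [-0.6, -0.6, 0.7]
finger_gap: 42.5
```

>>> arm_command(
  steps=[
    [[-0.6, 2.8, 0], [0.3, 0.8, -0.8], 0.5],
    [[-0.6, 2.8, 0], [0.3, 0.8, -0.8], 0.5],
    [[-0.6, 2.8, 0], [0.3, 0.8, -0.8], 0.5],
    [[0, 0, 0], [0, 0, 0], 0.5],
  ],
)

```text
t: 12.98
tool_pos: [563.7, -104.1, 147.8]
eef_rot: [0.622, 0.776, 0.081, 0.063]
ft_force: [0.5, 0.1, 0.3]
finger_gap: 43.0
```

```bash
python3 look.py 11
python3 - <<'E'
from h import *
from plant import robot
s=robot.read_state();deltaf(s,[578.5,-106.2,77],12.2,12,0)
t=load("top11");crop(t,250,150,370,270,5,"tc9")
s=load("scene11");crop(s,220,150,340,280,5,"sc9")
E
```

```text
t 13.08 shift cm [ 1.77  0.05 -8.23] turn [-0.1  0.  -0.3] force [-0.2  0.3  0.1] gap 42.7 G [ 560.8 -106.7  159.3] j [ 0.65  0.92 -0.94  1.8   1.07  0.76  0.97]
```

View pics/tc9.png

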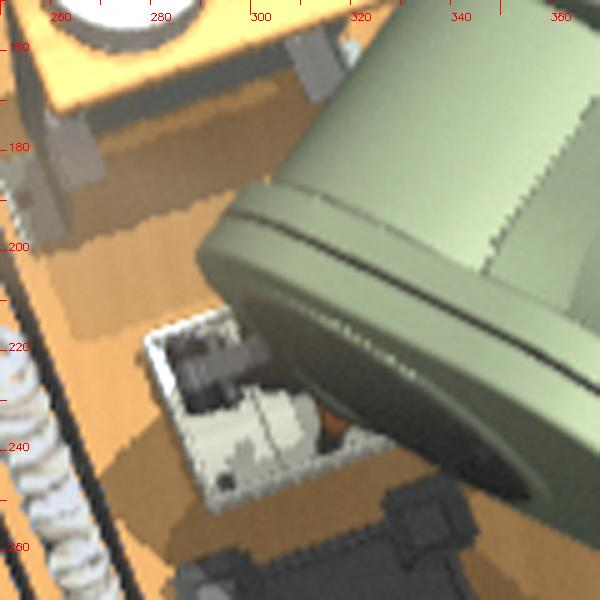

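View pics/sc9.png

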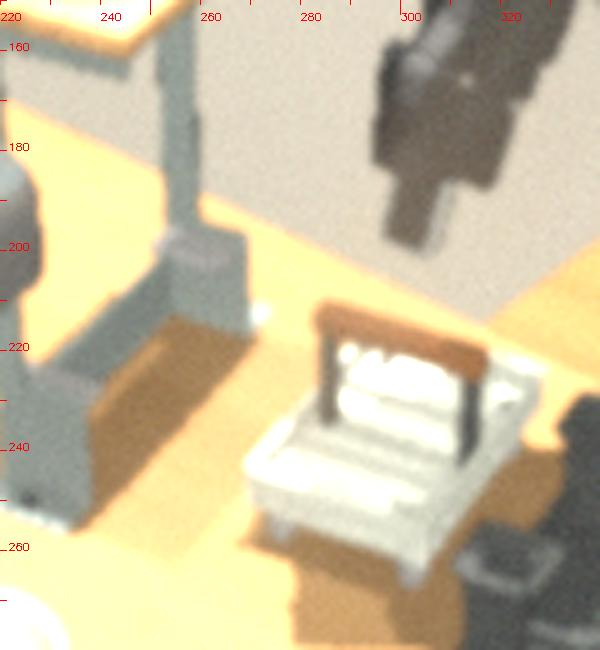

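>>> arm_command(
  steps=[
    [[0, 0, 0], [0.4, 0, -1.4], 0.5],
    [[0, 0, 0], [0.4, 0, -1.7], 0.5],
    [[0, 0, 0], [0.4, 0, -1.7], 0.5],
    [[0, 0, 0], [0.3, 0, -1.7], 0.5],
    [[0, 0, -0.3], [0.3, 0, -1.7], 0.5],
  ],
)

```text
t: 13.5
tool_pos: [580.9, -107.6, 66.4]
eef_rot: [0.625, 0.773, 0.082, 0.066]
ft_force: [0.1, 0.2, 0.1]
finger_gap: 42.9
```

>>> arm_command(
  steps=[
    [[0, 0, 0], [0, 0, 0], 0.3],
    [[0, 0, 0], [0, 0, 0], 0.15],
    [[0, 0, 0], [0, 0, 0], 0],
    [[0, 0, 0], [0, 0, 0], 0],
    [[0, 0, 0], [0, 0, 0], 0],
  ],
  squeeze=30,
)

```text
t: 13.92
tool_pos: [581.4, -107.2, 67.7]
eef_rot: [0.625, 0.774, 0.082, 0.066]
ft_force: [-1.1, 1.0, -1.1]
finger_gap: 11.3
```

```bash
python3 look.py 12
python3 - <<'E'
from h import *
from plant import robot
s=robot.read_state();deltaf(s,[578.5,-106.2,77],12.2,12,0)
s=load("scene12");crop(s,220,150,340,280,5,"sc9")
E
```

```text
t 14.02 shift cm [-0.07  0.13 -0.13] turn [-0.1  0.1  0.1] force [-3.6 -0.3  5.6] gap 11.3 G [ 579.2 -107.5   78.3] j [ 0.58  1.05 -0.83  1.79  1.25  0.65  0.85]
```

View pics/sc9.png

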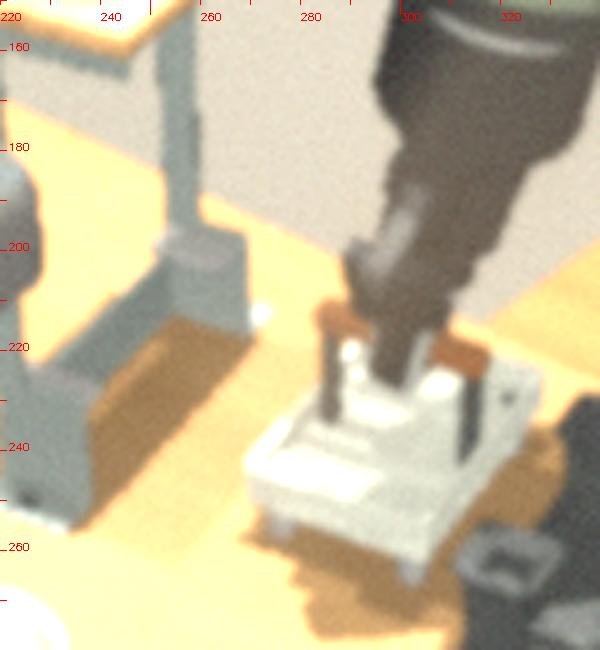

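>>> arm_command(
  steps=[
    [[0, 0, 0], [0, 0, 0], 0],
    [[0, 0, 0], [0, 0, 0], 0],
    [[0, 0, 0], [0, 0, 0.5], 0],
    [[0, 0, 0], [0, 0, 1.0], 0],
    [[0, 0, 0], [0, 0, 1.5], 0],
  ],
  squeeze=60,
)

```text
t: 14.43
tool_pos: [580.9, -106.8, 96.8]
eef_rot: [0.625, 0.774, 0.082, 0.065]
ft_force: [0.3, -0.1, -3.2]
finger_gap: 10.9
```

>>> arm_command(
  steps=[
    [[0, 0, 0], [0, 0, 2.0], 0],
    [[0, 0, 0], [0, 0, 2.0], 0],
    [[0, 0, 0], [0, 0, 1.0], 0],
    [[0, 0, 0], [0, 0, 0], 0],
  ],
)

```text
t: 14.77
tool_pos: [582.0, -107.0, 148.8]
eef_rot: [0.625, 0.773, 0.083, 0.067]
ft_force: [0.5, 0.1, -4.2]
finger_gap: 11.0
```

```bash
python3 look.py 13
python3 - <<'E'
from h import *
from plant import robot
s=robot.read_state();deltaf(s,[475.5,-109.8,158],11.8,12,0);print(s["moment"].round(2))
s=load("scene13");crop(s,220,130,400,300,4,"sc9")
E
python3 rows.py to 477 -110 147 11.8 12 1 6
```

```text
t 14.87 shift cm [-10.34  -0.21   0.09] turn [-0.1  0.  -0.3] force [-0.4 -0.  -4.3] gap 11.3 G [ 578.9 -107.7  157.1] j [ 0.63  0.94 -0.94  1.74  1.05  0.78  1.01]
[-0.12  0.45  0.04]
t 14.8667 tool [ 581.2 -107.2  146.3] q [ 0.63  0.94 -0.94  1.74  1.05  0.78  1.01]
[[-0.0, 0.0, -0.1], [-1.7, -0.0, 0.0]] [ 0.64  0.92 -0.93  1.8   1.07  0.75  0.97]
[[-0.0, 0.0, -0.1], [-1.7, -0.0, 0.0]] [ 0.66  0.9  -0.93  1.86  1.09  0.72  0.93]
[[-0.0, 0.0, -0.1], [-1.7, -0.0, 0.0]] [ 0.67  0.88 -0.92  1.92  1.12  0.68  0.89]
[[-0.0, 0.0, -0.1], [-1.7, -0.0, 0.0]] [ 0.68  0.86 -0.91  1.98  1.15  0.65  0.85]
[[-0.0, 0.0, -0.1], [-1.7, -0.0, 0.0]] [ 0.69  0.83 -0.9   2.03  1.18  0.62  0.8 ]
[[-0.0, 0.0, -0.1], [-1.7, -0.0, 0.0]] [ 0.7   0.81 -0.89  2.09  1.21  0.58  0.75]
```

View pics/sc9.png

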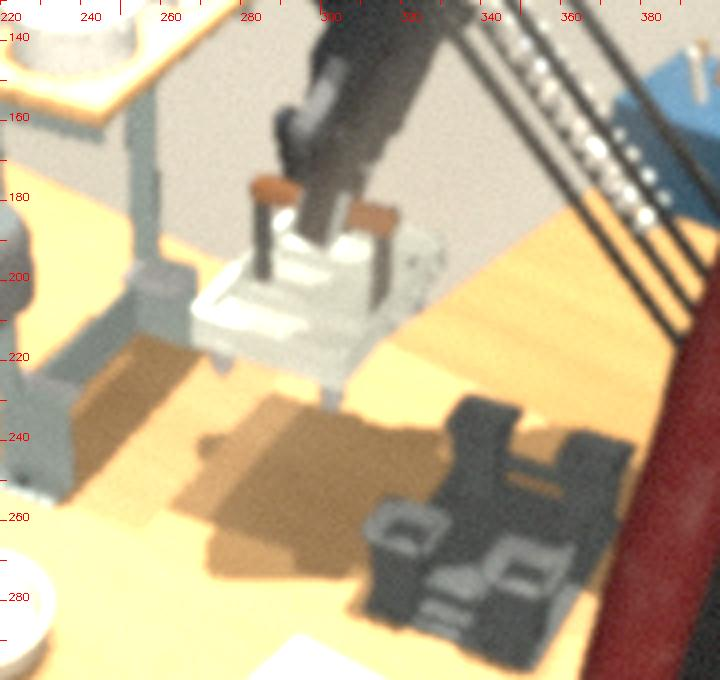

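>>> arm_command(
  steps=[
    [[0, 0, 0], [-1.0, 0, 0], 0],
    [[0, 0, 0], [-1.8, 0, 0], 0],
    [[0, 0, 0], [-1.9, -0.1, 0], 0],
    [[0, 0, -0.3], [-1.9, -0.1, 0], 0],
    [[0, 0, 0], [-1.8, 0, 0], 0],
  ],
)

```text
t: 15.28
tool_pos: [495.7, -109.0, 145.8]
eef_rot: [0.627, 0.772, 0.082, 0.065]
ft_force: [1.1, 0.4, -4.6]
finger_gap: 10.7
```

>>> arm_command(
  steps=[
    [[0, 0, 0], [-1.3, 0, 0], 0],
    [[0, 0, 0], [-0.6, 0, 0], 0],
    [[0, 0, 0], [0, 0, 0], 0],
  ],
)

```text
t: 15.53
tool_pos: [477.5, -109.0, 146.3]
eef_rot: [0.627, 0.772, 0.081, 0.065]
ft_force: [-0.2, 0.1, -3.5]
finger_gap: 10.6
```

```bash
python3 look.py 14
python3 - <<'E'
from h import *
from plant import robot
s=robot.read_state();deltaf(s,[475.5,-109.8,158],11.8,12,0);print(s["moment"].round(2))
s=load("scene14");crop(s,270,160,400,310,4,"sc9")
t=load("top14");crop(t,260,200,390,320,5,"tc9")
E
```

```text
t 15.63 shift cm [-0.12 -0.05  0.06] turn [-0.1  0.  -0. ] force [ 0.6  0.3 -4.2] gap 10.4 G [ 476.7 -109.3  157.4] j [ 0.69  0.82 -0.88  2.08  1.22  0.58  0.75]
[-0.14  0.36 -0.01]
```

View pics/sc9.png

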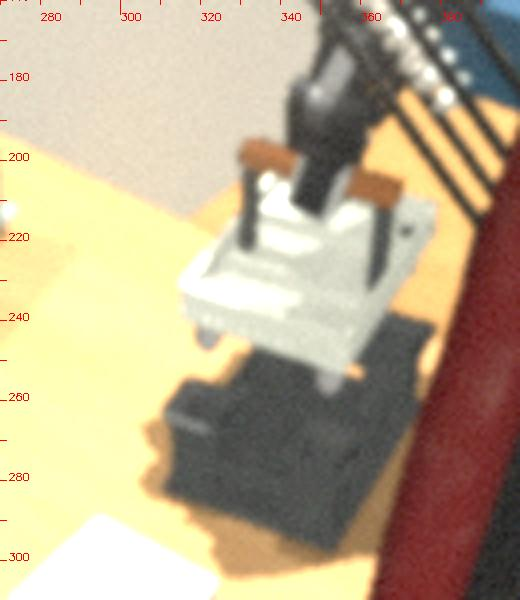

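View pics/tc9.png

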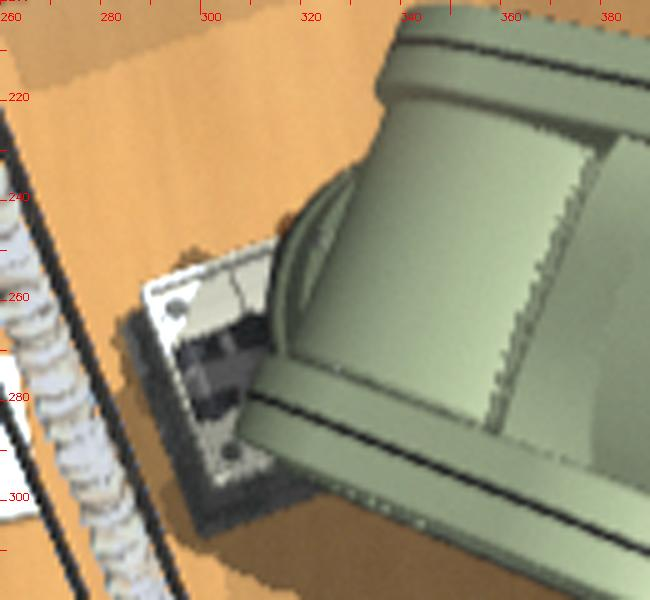

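Run:
```python
from h import *
t=load("top14");s=load("scene14")
crop(s,300,220,370,300,8,"sc10")
a,b=plane(t,287.5,257.5,119),plane(t,303,297.3,119);print(a,b,np.linalg.norm(a-b))
x=(a-b)/np.linalg.norm(a-b);yaw=np.degrees(np.arctan2(x[1],x[0]));y=np.array([-np.sin(np.radians(11.8)),np.cos(np.radians(11.8)),0]);print("yaw",yaw,"centre",(a+b)/2-55*y)
# earlier same method on bench: RL/FL
a0,b0=plane(load("top10"),279.6,218,40),plane(load("top10"),290.8,251.8,40);y0=np.array([-np.sin(np.radians(12.2)),np.cos(np.radians(12.2)),0]);print("bench",(a0+b0)/2-55*y0)
c=np.array([475.5,-109.8,0]);X=np.array([y[1],-y[0],0])
for i in(1,-1):
    p=c+28*i*X+44*y
    print("exp socket px scene z43",proj(s,p+[0,0,43]),"pin tip if centred z79",proj(s,p+[0,0,79]),"pin z90",proj(s,p+[0,0,90]))
```

```text
[502.6527462 -47.8523013 119.       ] [428.03689485 -64.31087674 119.        ] 76.40948878696373
yaw 12.438973631519742 centre [ 476.59210338 -109.9192954   119.        ]
bench [ 577.65280622 -107.54326972   40.        ]
exp socket px scene z43 [322.14379204 262.66842411] pin tip if centred z79 [323.11593676 247.05326311] pin z90 [323.42251343 242.1288481 ]
exp socket px scene z43 [351.5627361 273.0823027] pin tip if centred z79 [353.2997238 257.293017 ] pin z90 [353.84798066 252.30934078]
```

View pics/sc10.png

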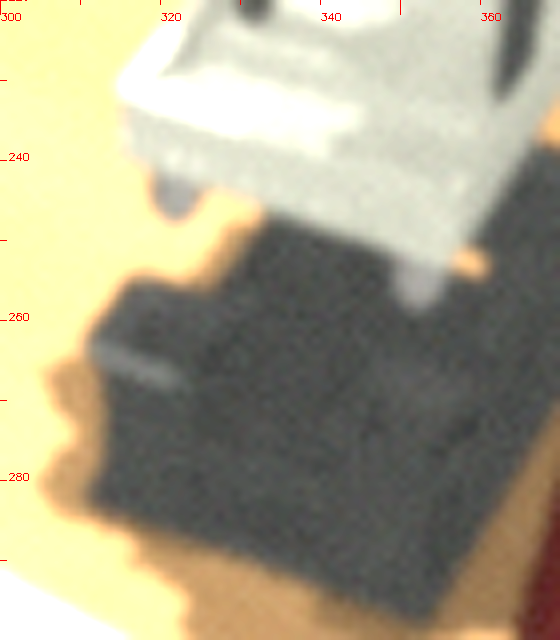

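>>> arm_command(
  steps=[
    [[0, 0, 0], [0, 0, -0.6], 0],
    [[0, 0, 0], [0, 0, -0.9], 0],
    [[0, 0, 0], [0, 0, -0.9], 0],
    [[0, 0, 0], [0, 0, -0.6], 0],
    [[0, 0, 0], [0, 0, 0], 0],
  ],
)

```text
t: 16.05
tool_pos: [478.8, -108.7, 115.7]
eef_rot: [0.627, 0.772, 0.082, 0.065]
ft_force: [-0.1, -0.2, -3.4]
finger_gap: 10.5
```

```bash
python3 look.py 15
python3 - <<'E'
from h import *
from plant import robot
s=robot.read_state();deltaf(s,[475.5,-109.8,111],11.8,12,0);print(s["moment"].round(2))
s=load("scene15");crop(s,300,200,380,300,7,"sc9")
E
```

```text
t 16.15 shift cm [-0.12 -0.07 -1.66] turn [-0.1  0.  -0.1] force [-0.1  0.2 -3.1] gap 11.0 G [ 476.6 -109.1  127.6] j [ 0.66  0.87 -0.82  2.11  1.37  0.54  0.62]
[-0.07  0.4   0.04]
```

View pics/sc9.png

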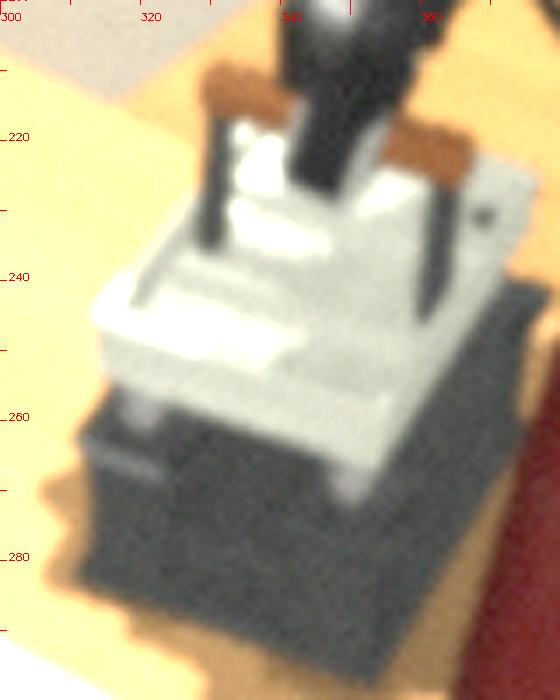

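>>> arm_command(
  steps=[
    [[0, 0, 0], [0, 0, -0.3], 0],
    [[0, 0, 0], [0, 0, -0.3], 0],
    [[0, 0, 0], [0, 0, -0.3], 0],
    [[0, 0, 0], [0, 0, 0], 0],
  ],
)

```text
t: 16.48
tool_pos: [478.3, -108.9, 107.4]
eef_rot: [0.627, 0.772, 0.082, 0.065]
ft_force: [0.5, -0.9, -4.6]
finger_gap: 10.6
```

Run:
```python
from h import *
from plant import robot
s=robot.read_state();deltaf(s,[475.5,-109.8,111],11.8,12,0);print(s["moment"].round(2))
```

```text
t 16.48 shift cm [-0.06 -0.04 -0.72] turn [-0.1  0.  -0. ] force [ 0.5 -0.9 -4.6] gap 10.6 G [ 476.1 -109.4  118.2] j [ 0.65  0.89 -0.81  2.11  1.42  0.53  0.57]
[-0.04  0.4  -0.04]
```

>>> arm_command(
  steps=[
    [[0, 0, 0], [0, 0, -0.3], 0],
    [[0, 0, 0], [0, 0, -0.3], 0],
    [[0, 0, 0], [0, 0, -0.2], 0],
    [[0, 0, 0], [0, 0, 0], 0],
  ],
)

```text
t: 16.82
tool_pos: [478.5, -108.8, 99.7]
eef_rot: [0.627, 0.772, 0.082, 0.066]
ft_force: [0.5, -0.4, -4.1]
finger_gap: 10.8
```

```bash
python3 look.py 16
python3 - <<'E'
from h import *
from plant import robot
s=robot.read_state();deltaf(s,[475.5,-109.8,111],11.8,12,0);print(s["moment"].round(2))
s=load("scene16");crop(s,300,200,380,300,7,"sc9")
E
```

```text
t 16.92 shift cm [-0.07 -0.05  0.04] turn [-0.1  0.  -0.1] force [ 0.5 -0.3 -4. ] gap 10.7 G [ 476.2 -109.4  110.6] j [ 0.64  0.9  -0.8   2.12  1.46  0.53  0.54]
[-0.12  0.33  0.03]
```

View pics/sc9.png

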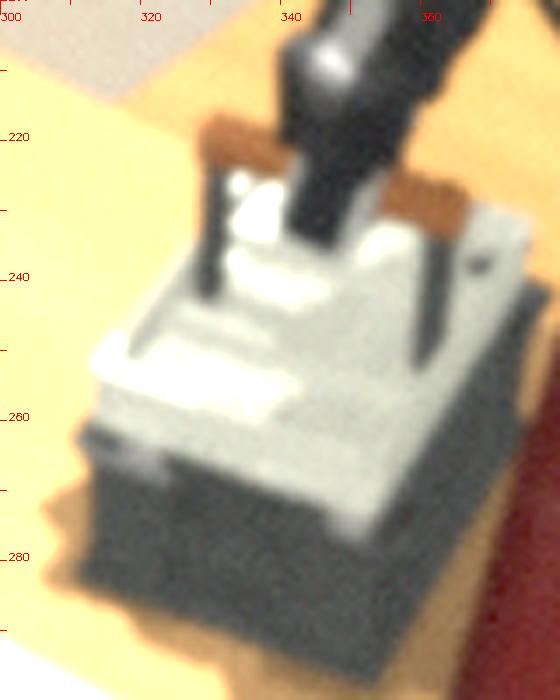

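>>> arm_command(
  steps=[
    [[0, 0, 0], [0, 0, -0.2], 0],
    [[0, 0, 0], [0, 0, 0], 0],
  ],
)

```text
t: 17.08
tool_pos: [478.9, -108.7, 99.3]
eef_rot: [0.627, 0.772, 0.082, 0.067]
ft_force: [-11.3, -2.0, 38.9]
finger_gap: 11.0
```

>>> arm_command(
  steps=[
    [[0, 0, 0], [0, 0, -0.2], 0],
    [[0, 0, 0], [0, 0, 0], 0],
  ],
)

```text
t: 17.25
tool_pos: [479.5, -108.6, 98.2]
eef_rot: [0.626, 0.772, 0.083, 0.068]
ft_force: [-16.8, -3.6, 62.5]
finger_gap: 10.7
```

```bash
python3 look.py 17
python3 - <<'E'
from h import *
from plant import robot
s=robot.read_state();deltaf(s,[475.5,-109.8,108],11.8,12,0);print(s["moment"].round(2))
s=load("scene17");crop(s,300,200,380,300,7,"sc9")
E
```

```text
t 17.35 shift cm [-0.17 -0.08 -0.1 ] turn [-0.   0.3 -0.1] force [-17.   -3.5  61.9] gap 10.7 G [ 477.2 -109.1  109. ] j [ 0.64  0.91 -0.8   2.12  1.48  0.53  0.52]
[-0.2   0.83  0.02]
```

View pics/sc9.png

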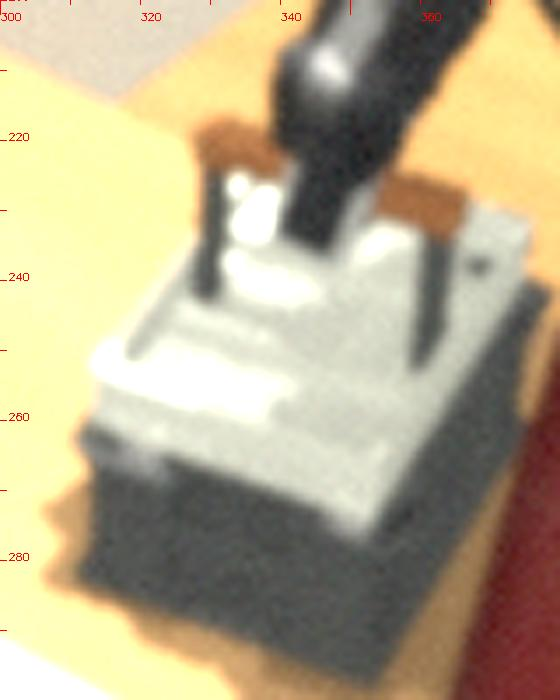

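>>> arm_command(
  steps=[
    [[0, 0, 0], [0, 0, 0.3], 0],
    [[0, 0, 0], [0, 0, 0], 0],
  ],
)

```text
t: 17.52
tool_pos: [478.6, -109.0, 99.5]
eef_rot: [0.627, 0.772, 0.082, 0.066]
ft_force: [-0.1, -0.2, -3.6]
finger_gap: 10.7
```

>>> arm_command(
  steps=[
    [[0, 0, 0], [0, 0, 0], 0.15],
    [[0, 0, 0], [0, 0, 0], 0.3],
    [[0, 0, 0], [0, 0, 0], 0.4],
    [[0, 0, 0], [0, 0, 0], 0.4],
  ],
)

```text
t: 17.85
tool_pos: [478.4, -108.9, 98.8]
eef_rot: [0.627, 0.772, 0.082, 0.066]
ft_force: [-0.2, 0.3, 0.8]
finger_gap: 34.1
```

Run:
```python
from h import *
from plant import robot
s=robot.read_state();deltaf(s,[475.5,-109.8,108],11.8,12,0);print(s["moment"].round(2))
```

```text
t 17.85 shift cm [-0.06 -0.05 -0.15] turn [-0.1  0.  -0. ] force [-0.2  0.3  0.8] gap 34.1 G [ 476.1 -109.4  109.5] j [ 0.64  0.9  -0.8   2.12  1.47  0.53  0.53]
[-0.09  0.25  0.03]
```

Retreat along the tool axis, then up and away to the right.

>>> arm_command(
  steps=[
    [[0, 0, 0], [-0.2, 0, 1.0], 0.4],
    [[0, 0, 0], [-0.4, -0.1, 2.0], 0.4],
    [[0, 0, 0], [-0.4, -0.1, 2.0], 0.4],
    [[0, 0, 0], [-0.4, -0.1, 2.0], 0.4],
    [[0, 0, 0], [0, -1.5, 2.0], 0.4],
  ],
)

```text
t: 18.27
tool_pos: [464.0, -124.9, 190.1]
eef_rot: [0.625, 0.773, 0.082, 0.065]
ft_force: [0.3, -0.9, 0.0]
finger_gap: 34.5
```

>>> arm_command(
  steps=[
    [[0, 0, 0], [0, -3.0, 1.5], 0.4],
    [[0, 0, 0], [0, -3.0, 1.0], 0.4],
    [[0, 0, 0], [0, -3.0, 0], 0.4],
    [[0, 0, 0], [0, -3.0, 0], 0.4],
    [[0, 0, 0], [0, -3.0, 0], 0.4],
  ],
)

```text
t: 18.68
tool_pos: [463.9, -278.7, 213.9]
eef_rot: [0.627, 0.772, 0.082, 0.066]
ft_force: [0.1, 0.2, -0.2]
finger_gap: 34.2
```

>>> arm_command(
  steps=[
    [[0, 0, 0], [0, -2.5, 0], 0.4],
    [[0, 0, 0], [0, -2.0, 0], 0.4],
    [[0, 0, 0], [0, 0, 0], 0.4],
    [[0, 0, 0], [0, 0, 0], 0.4],
  ],
)

```text
t: 19.02
tool_pos: [464.1, -322.3, 213.5]
eef_rot: [0.627, 0.772, 0.082, 0.065]
ft_force: [0.6, 1.1, 0.4]
finger_gap: 34.4
```

```bash
python3 look.py 18
python3 - <<'E'
from h import *
from plant import robot
s=robot.read_state();print(s["t"],s["tool_pos"].round(0),s["joints"].round(2),np.abs(s["qvel"]).max())
s=load("scene18");crop(s,290,200,390,310,6,"sc9")
t=load("top18");crop(t,220,180,380,320,5,"tc9")
E
```

```text
19.1167 [ 464. -321.  214.] [ 1.16  0.88 -1.11  1.7   0.86  0.92  1.58] 0.008585800453294963
```

View pics/sc9.png

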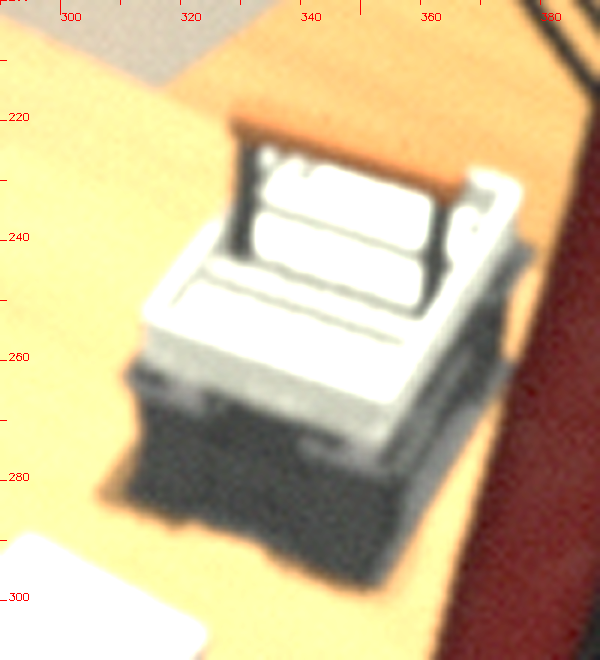

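View pics/tc9.png

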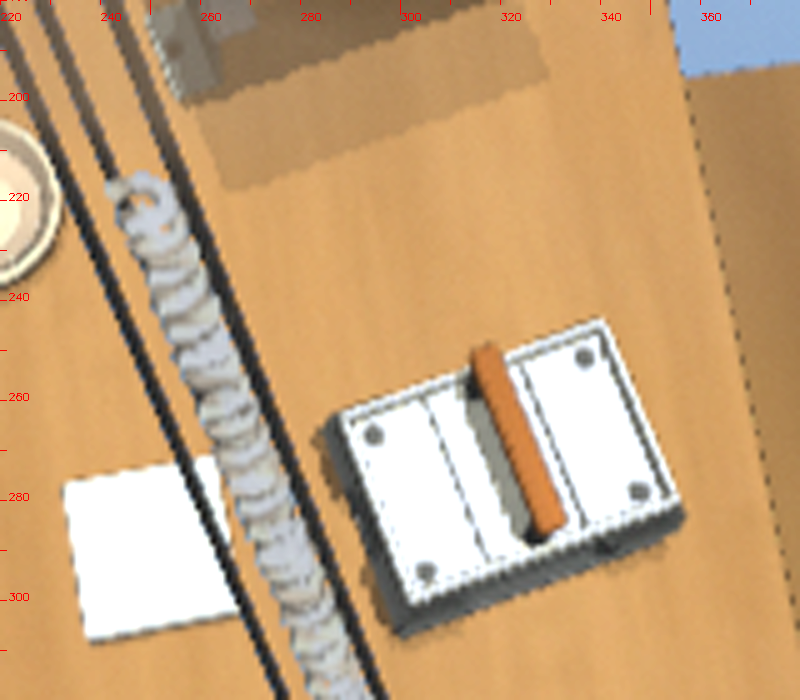

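Run:
```python
from h import *
import hand
t=load("top18");s=load("scene18")
C=[plane(t,*p,72) for p in((287,263),(338.5,244.2),(354.3,280),(301.7,300.3))]
print([np.linalg.norm(C[i]-C[i-1]).round(1) for i in range(4)],np.mean(C,0).round(1))
print("two FL",two(t,(301.7,300.3),s,(353,272.5)),"RL",two(t,(287,263),s,(314.5,254)),"FR",two(t,(354.3,280),s,(375.5,231)))
print("hnd",two(t,(316,250.5),s,(331,221)),two(t,(329,285.5),s,(365,232)))
hand.HM=14;hand.handle(t,308,245,338,292,114)
for n in("top","scene"):
    a,b=load(n+"0")["color"].astype(int),load(n+"18")["color"].astype(int);d=np.abs(a-b).max(2)
    R_={"top":[(190,200,235,245),(230,268,262,312)],"scene":[(185,262,240,308),(268,285,328,335)]}[n]
    for r in R_:print(n,r,(d[r[1]:r[3],r[0]:r[2]]>40).mean().round(3))
ft=cv2.absdiff(load("scene0")["color"],load("scene18")["color"]).max(2)[262:305,305:360];cv2.imwrite("pics/d.png",cv2.resize(ft*3,None,fx=6,fy=6))
print((ft[15:]>40).mean())
```

```text
[np.float64(75.3), np.float64(106.3), np.float64(74.3), np.float64(106.7)] [ 476.7 -107.9   72. ]
two FL (array([431.38305244, -64.96923577,  53.97846035]), np.float64(1.3698496599994394)) RL (array([502.68254927, -47.94444081,  66.90774098]), np.float64(0.9047232636947542)) FR (array([ 452.6963801 , -167.90546882,   71.93084356]), np.float64(2.0442921252449264))
hnd (array([ 510.50419024, -103.28848035,  103.78615576]), np.float64(1.7260355739337923)) (array([ 444.82120735, -114.75324745,  104.96807299]), np.float64(2.113189331626641))
px [322.9 267.5] [6, 4, 19, 38, 150] c [ 476.6 -108.8  114. ]
12.1 mm 103.8 deg
70.3 mm 11.8 deg
top (190, 200, 235, 245) 0.0
top (230, 268, 262, 312) 0.0
scene (185, 262, 240, 308) 0.0
scene (268, 285, 328, 335) 0.0
0.02857142857142857
```

Run:
```python
from h import *
t=load("top18");s=load("scene18")
x=np.array([np.cos(.206),np.sin(.206),0]);y=np.array([-x[1],x[0],0])
for c0 in ((476.2,-109.2,73),(476.2,-109.2,79)):
  c=np.array(c0,float)
  for n,a,b,z in(("RLrim",38,55,-1),("FLrim",38*-1,55,-1),("FRrim",-38,-55,-1),("RRrim",38,-55,-1),("hR",36,0,41),("hF",-36,0,41),("hFl",-36,6,41),("hRl",36,6,41)):
    p=c+a*x+b*y+[0,0,z];print(n,proj(t,p).round(1),proj(s,p).round(1))
im=cv2.resize(s["color"][205:295,305:385,::-1],None,fx=6,fy=6,interpolation=cv2.INTER_CUBIC);im=(im*.75).astype(np.uint8)
for zc,col in((73,(0,0,255)),(79,(255,0,0))):
  c=np.array([476.2,-109.2,zc])
  for a,b,z in((38,55,-1),(-38,55,-1),(-38,-55,-1),(38,-55,-1),(36,6,41),(-36,6,41),(36,-6,41),(-36,-6,41),(-36,6,29),(36,6,29)):
    u=proj(s,c+a*x+b*y+[0,0,z]);cv2.circle(im,tuple(((u-[305,205])*6+3).astype(int).tolist()),3,col,-1)
cv2.imwrite("pics/ov.png",im)
```

```text
RLrim [287. 263.] [314.5 251.9]
FLrim [301.2 300.9] [355.5 266.1]
FRrim [355.8 280.6] [378.1 230.9]
RRrim [340.4 243.7] [339.7 219. ]
hR [315.8 249.3] [329.9 216.4]
hF [330.5 286.2] [368.6 228.4]
hFl [327.4 287.4] [367.4 230.2]
hRl [312.8 250.4] [328.5 218.2]
RLrim [287.1 262.3] [314.6 249.3]
FLrim [301.4 300.5] [355.8 263.4]
FRrim [356.2 280.1] [378.4 228.3]
RRrim [340.7 242.9] [339.9 216.5]
hR [316.  248.5] [330.1 213.6]
hF [330.9 285.7] [369.  225.6]
hFl [327.7 286.9] [367.7 227.4]
hRl [313.  249.6] [328.7 215.4]
```

View pics/ov.png

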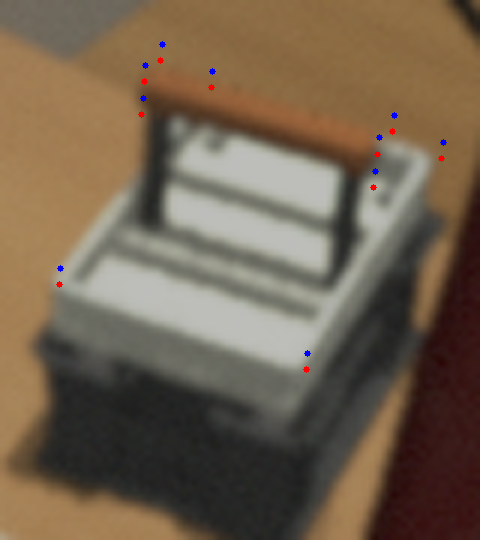

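```bash
python3 -c "
from plant import robot
print(robot.sign_off())"
```

```text
the job is handed in; nothing more can be done
None
```

The tray is on the low frame, and by my checks all four foot pins are fully down in the sockets. I handed the job in at about 19 s; the sign-off gave no verdict.

**What I did**
- I took the handle under the shelf with the gripper leaning 35°, and slid the tray about 95 mm straight out along the bench.
- I set it down clear of the clips, gripped it again with a 12° lean, lifted it 80 mm and lowered it into the sockets. I then let go and moved the arm away to the right.

**Last checks**
- **Seating:** contact came with the gripper about 32 mm higher than when the tray stood on the bench, which matches the socket floor height.
- **Position:** in the last top picture the tray's centre is about (476.6, −108.8) mm and its angle about 11.8°. The frame was measured at the start at about (475, −109.5) mm and 11.7°.
- **Bystanders:** the block and dish look unchanged from the first pictures. I saw no shift of the frame.

**What disagreed or went less well**
- **Starting angle:** the parked tray measured about 10° from the bay's axes, not within 0.04 rad as the text says, so I gripped and slid it from that angle. I squared it up once it was past the clips.
- **Joint limit:** joint 6 reached its lower limit (reading 0.00) on the first approach. I backed off and came in again with the wrist turned over, which took about 6 s.
- **Wrist force:** I pressed down a little too far at contact, and the wrist force reached about 65 N (limit 120 N) before I eased off.
- **Height by triangulation:** hand-picked points in the two views put the handle's top about 9 mm too low, though level. Projecting the seated tray into the scene picture agrees with it to about 2 pixels, so I put the mismatch down to my picked points and calibration.

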